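Charge the bench furnace with a row of test blanks from the boat

ROBOT

A 6-joint arm with a two-finger parallel gripper is mounted at the origin on a cart in front of the work surface, level with it; the furniture and walls round the work are solid. World frame = base frame: x ahead of the robot, y to its left, z up, the work surface at z = 0. Lengths are in m, angles in rad, forces in N, time in s.
With the tool pointing down it reaches from about 0.35 to 0.85 m from the base axis. Payload 8.1 kg.
Tool frame: the origin (TCP) lies between the finger pads; the fingertips stand 14 mm ahead of it and the grasp point (between the pads) lies 5 mm behind it; z points along the fingers, y is the line along which they close (so a half turn about z gives the same grasp; the last joint's range is limited). The gripper opens to 93 mm and grips with 3 to 60 N. Pads are 15 mm wide; open, the fingers measure 128 mm over their backs; the gripper's body (75 mm by 188 mm) begins 65 mm behind the grasp point.
Start: joints at [1.038, 0.13, 1.488, -0, 1.523, -0.085], TCP at [0.26, 0.541, 0.209] pointing down, gripper open.
Joint ranges: [-2.96, 2.96], [-0.89, 2.26], [0.02, 2.5], [-1.34, 4.48], [0, 2.73], [-2.66, 2.66]. Speed limits (rad/s): [2.39, 2.39, 2.79, 3.14, 3.14, 3.14].

INTERFACE

Orientations are given as a rotation vector (axis times angle).
In Python, from plant import robot gives the robot as it stands.
- The arm moves only by the tool arm_command, never from a script. Its argument "targets" is a list of rows, each an object of numbers: "x", "y", "z": the shift along the world's x, y, z in units of 500 mm (1.0 is 500 mm); "rx", "ry", "rz": the turn, a rotation vector about the world's x, y, z in units of 2 rad (1.0 is 2 rad); "claw": the closure in counts, from 0 (fully open) to 255 (shut). In form: [{"x": .., "y": .., "z": .., "rx": .., "ry": .., "rz": .., "claw": ..}, ...]. A call has 1 to 10 rows; each row is the pose to reach, as a shift and turn from the pose commanded when the call began; what a row does not reach only later rows make up. A row lasts 1/12 s, in which the tool goes at most 41.7 mm and 7.16 degrees, less where a joint would pass 70% of its speed; a pose out of reach is approached as far as the arm can. A call with a number of a shift or a turn outside -1 to 1 is refused whole. A call with a gripper value outside its range is refused whole. The fingers move at their own pace and stop on an object; "squeeze" is the grip in N (left out, the last holds). Time passes only in rows, so rows that repeat a pose let the fingers close. It gives the time, the measured TCP pose, the force, the opening and the grip force at its end, in the units of the state.
- robot.read_state(): the state, without advancing time (a new reading comes with each control period).
- robot.read_camera(name): name is "side" or "top"; returns (picture, depth): 400x640x3 uint8, red, green, blue; 400x640 float32, m along the optical axis (not along the pixel's ray), 0 where there is no reading.
- robot.get_calibration(name): a dict with "intrinsics" (3x3 intrinsics, pixels), "dist" ([k1, k2, p1, p2, k3] as OpenCV has them; the pictures are not rectified), "origin" and "orientation" of the camera in the world. Camera axes: x right, y up, looking along -z (the intrinsics and any distortion apply to the point x, -y, -z); pixel columns grow to the right and rows downward; lengths in m; the calibration is good to about 2 mm. A picture is of the moment at which its call begins. get_calibration takes no time and is no camera call.
- robot.close_job(): hands the job in; it is judged then, once.
The state is a dict: "t": time; "q": joint angles; "dq": joint speeds; "joint_torque": joint torques, N m; "tool_pos": TCP position; "orientation": TCP orientation; "force": force on the tool from outside, world axes, zero at the start; "wrist_torque": the same for the moment, N m; "opening": finger opening in m; "gripper_force": force on a finger pad.
Only numpy, scipy, OpenCV 4.12 (cv2) and the standard library are available. Lean on these libraries where they do the work, as an engineer would, in place of code of your own. Each camera call takes 0.05 s, during which the arm holds its last target. There are 200 camera calls.

TASK

Charge the furnace with all the octagonal ceramic blanks: lay the stray ones in the lane of the charging stand and slide the row along it into the docked boat, four at most in a load; open the shutter, pass the boat level through the slot without touching the furnace with it, tip it inside so that the blanks land on the hearth, and fetch another load if any are left. At the end every blank is on the hearth, the empty boat is back in its dock and the shutter is fully closed; leave the dish, beaker, bottle and tape where they stand, and charge a blank that gets knocked away as well.

Things in the scene. Friction and masses are not known exactly. Their poses are not given: they have to be found in the camera images.
- blank_1_centre (a point): blank: white pressed-ceramic test piece, an octagonal prism 27 mm long and 24 mm across flats (about 36 g), at its centre; x runs along its length, lying on a flat. Lies in the lane of the stand at the start. May be absent.
- blank_2_centre (a point): blank: white pressed-ceramic test piece, an octagonal prism 27 mm long and 24 mm across flats (about 36 g), at its centre; x runs along its length, lying on a flat. Lies in the lane of the stand at the start. May be absent.
- blank_3_centre (a point): blank: white pressed-ceramic test piece, an octagonal prism 27 mm long and 24 mm across flats (about 36 g), at its centre; x runs along its length, lying on a flat. Lies in the lane of the stand at the start. May be absent.
- blank_4_centre (a point): blank: white pressed-ceramic test piece, an octagonal prism 27 mm long and 24 mm across flats (about 36 g), at its centre; x runs along its length, lying on a flat. Lies loose on the bench at the start. May be absent.
- blank_5_centre (a point): blank: white pressed-ceramic test piece, an octagonal prism 27 mm long and 24 mm across flats (about 36 g), at its centre; x runs along its length, lying on a flat. Lies loose on the bench at the start. May be absent.
- blank_6_centre (a point): blank: white pressed-ceramic test piece, an octagonal prism 27 mm long and 24 mm across flats (about 36 g), at its centre; x runs along its length, lying on a flat. Lies loose on the bench at the start. May be absent.
- stand: fixed dark metal charging stand, 320 x 60 mm: dock of the boat at one end, lane in line with it. Origin on the bench under the middle of the docked pan; x runs from the dock along the lane, z up. Dock: rest 40 mm above the bench, side strips flaring from 41 to 55 mm apart, 12 mm high, two end-stop posts behind the pan, the rod between them, a saddle under it; play 2 mm sideways, 5 mm lengthwise
- lane (a point): middle of the lane's floor, 45 mm above the bench; axes of the stand. Lane 190 mm long (x = -95 to 95 mm), edges 23 mm apart, 4 mm thick, 5 mm high, that take a lying blank by its lower bevels with 1.5 mm play; both ends open. Its -x end adjoins (5 mm gap) the open nose of the docked boat, whose floor lies 2 mm lower: blanks slid along -x go into the boat
- dock (a point): where point boat_pan is when the boat stands in its dock: 57 mm above the bench over the stand's origin; axes of the stand, x as the boat's
- boat: loose steel boat with rod and wooden grip, about 0.24 kg. Origin under the middle of its pan; x to the open nose, y to the back wall, z up. Pan 120 x 37 x 34 mm, floor 3 mm, back wall folded 16 mm over the top, wall at the rear; nose (x = 60 mm) and -y side are open. It holds four blanks end to end, no more; rolled about its rod, -y side down, they start to tumble out at 25 deg, 45 deg empties it
- boat_pan (a point): middle of the pan of the boat, 17 mm above its underside, on the axis of the rod; axes of the boat
- boat_grip (a point): middle of the dark wooden grip, 56 mm long, 22 mm wide, 26 mm high, 144 mm behind the middle of the pan on the axis of the 10 mm rod (56 mm of it bare between pan and grip); axes of the boat. In the dock it hangs free, 57 mm above the bench
- furnace: fixed small grey bench furnace with a white port plate, 240 mm wide, 170 mm deep, 205 mm high. Origin on the bench under its middle, front faces -x, y to the left seen from the front, z up. Port plate from x = -85 to -75 mm; shutter and its lower guide stand out 11 mm in front of it. Chamber: x = -75 to 70 mm, y = -105 to 105 mm, z = 65 mm (hearth) to 190 mm
- slot (a point): centre of the slot in the port plate, on its front face: 60 mm wide (y), 56 mm high, 125 mm above the bench, 20 mm right of the middle; axes of the furnace, x points into it
- hearth (a point): middle of the hearth surface, under the middle of the chamber; axes of the furnace
- shutter (a joint): travel of the shutter, m: 0 closed (it covers the slot), 0.085 fully open (it slides to the furnace's +y, left seen from the front); stiff slide of about 2 N that stays where it is left
- shutter_knob (a point): middle of the shutter's upright black knob, 16 mm thick, 40 mm high, on the tab over the top front edge of the furnace, 246 mm above the bench; moves with the shutter along the furnace's y
- amber_bottle: brown glass bottle, 58 x 126 mm; bystander, origin under its middle, to be left where it is
- beaker_50: small glass beaker, 50 x 61 mm; bystander, origin under its middle, to be left where it is
- petri_dish: flat glass dish, 81 x 15 mm; bystander, origin under its middle, to be left where it is
- label_tape: roll of white tape lying flat, 62 x 18 mm; bystander, origin under its middle, to be left where it is

How it is judged:
On the way, in this order (a step that is already met when the one before it is completed fails the run):
1. a first load lies in the boat while the boat stands in its dock (((x of blank_1_centre in the frame of boat_pan between -0.065 and 0.05 m and y of blank_1_centre in the frame of boat_pan between -0.022 and 0.022 m and z of blank_1_centre in the frame of boat_pan between -0.025 and 0.025 m) or (x of blank_2_centre in the frame of boat_pan between -0.065 and 0.05 m and y of blank_2_centre in the frame of boat_pan between -0.022 and 0.022 m and z of blank_2_centre in the frame of boat_pan between -0.025 and 0.025 m) or (x of blank_3_centre in the frame of boat_pan between -0.065 and 0.05 m and y of blank_3_centre in the frame of boat_pan between -0.022 and 0.022 m and z of blank_3_centre in the frame of boat_pan between -0.025 and 0.025 m) or (x of blank_4_centre in the frame of boat_pan between -0.065 and 0.05 m and y of blank_4_centre in the frame of boat_pan between -0.022 and 0.022 m and z of blank_4_centre in the frame of boat_pan between -0.025 and 0.025 m) or (x of blank_5_centre in the frame of boat_pan between -0.065 and 0.05 m and y of blank_5_centre in the frame of boat_pan between -0.022 and 0.022 m and z of blank_5_centre in the frame of boat_pan between -0.025 and 0.025 m) or (x of blank_6_centre in the frame of boat_pan between -0.065 and 0.05 m and y of blank_6_centre in the frame of boat_pan between -0.022 and 0.022 m and z of blank_6_centre in the frame of boat_pan between -0.025 and 0.025 m)) and distance between boat_pan and dock below 0.012 m and angle between boat_pan's own z axis and vertical below 0.1 rad and angle between the x axis of boat_pan and the x axis of dock, either way round below 0.12 rad), for 0.2 s.
2. the pan of the boat is wholly inside the furnace, through the slot, level and still carrying blanks (x of boat_pan in the frame of slot between 0.071 and 0.11 m and y of boat_pan in the frame of slot between -0.05 and 0.05 m and z of boat_pan in the frame of slot between -0.05 and 0.05 m and angle between boat_pan's own z axis and vertical below 0.25 rad and ((x of blank_1_centre in the frame of boat_pan between -0.065 and 0.05 m and y of blank_1_centre in the frame of boat_pan between -0.022 and 0.022 m and z of blank_1_centre in the frame of boat_pan between -0.025 and 0.025 m) or (x of blank_2_centre in the frame of boat_pan between -0.065 and 0.05 m and y of blank_2_centre in the frame of boat_pan between -0.022 and 0.022 m and z of blank_2_centre in the frame of boat_pan between -0.025 and 0.025 m) or (x of blank_3_centre in the frame of boat_pan between -0.065 and 0.05 m and y of blank_3_centre in the frame of boat_pan between -0.022 and 0.022 m and z of blank_3_centre in the frame of boat_pan between -0.025 and 0.025 m) or (x of blank_4_centre in the frame of boat_pan between -0.065 and 0.05 m and y of blank_4_centre in the frame of boat_pan between -0.022 and 0.022 m and z of blank_4_centre in the frame of boat_pan between -0.025 and 0.025 m) or (x of blank_5_centre in the frame of boat_pan between -0.065 and 0.05 m and y of blank_5_centre in the frame of boat_pan between -0.022 and 0.022 m and z of blank_5_centre in the frame of boat_pan between -0.025 and 0.025 m) or (x of blank_6_centre in the frame of boat_pan between -0.065 and 0.05 m and y of blank_6_centre in the frame of boat_pan between -0.022 and 0.022 m and z of blank_6_centre in the frame of boat_pan between -0.025 and 0.025 m))), for 0.1 s.
3. the boat is tipped by more than 30 degrees while its pan is wholly inside (x of boat_pan in the frame of slot between 0.071 and 0.11 m and y of boat_pan in the frame of slot between -0.05 and 0.05 m and z of boat_pan in the frame of slot between -0.05 and 0.05 m and angle between boat_pan's own z axis and vertical above 0.52 rad), for 0.1 s.
At the end, for the whole second after the job is handed in: every blank lies inside the furnace on its hearth (centre 0 to 60 mm above the hearth); the boat stands upright and empty in its dock, within 12 mm and 0.1 rad; the shutter is closed to within 6 mm (x of blank_1_centre in the frame of hearth between -0.076 and 0.075 m and y of blank_1_centre in the frame of hearth between -0.11 and 0.11 m and z of blank_1_centre in the frame of hearth between 0 and 0.06 m and x of blank_2_centre in the frame of hearth between -0.076 and 0.075 m and y of blank_2_centre in the frame of hearth between -0.11 and 0.11 m and z of blank_2_centre in the frame of hearth between 0 and 0.06 m and x of blank_3_centre in the frame of hearth between -0.076 and 0.075 m and y of blank_3_centre in the frame of hearth between -0.11 and 0.11 m and z of blank_3_centre in the frame of hearth between 0 and 0.06 m and x of blank_4_centre in the frame of hearth between -0.076 and 0.075 m and y of blank_4_centre in the frame of hearth between -0.11 and 0.11 m and z of blank_4_centre in the frame of hearth between 0 and 0.06 m and x of blank_5_centre in the frame of hearth between -0.076 and 0.075 m and y of blank_5_centre in the frame of hearth between -0.11 and 0.11 m and z of blank_5_centre in the frame of hearth between 0 and 0.06 m and x of blank_6_centre in the frame of hearth between -0.076 and 0.075 m and y of blank_6_centre in the frame of hearth between -0.11 and 0.11 m and z of blank_6_centre in the frame of hearth between 0 and 0.06 m and distance between boat_pan and dock below 0.012 m and angle between boat_pan's own z axis and vertical below 0.1 rad and angle between the x axis of boat_pan and the x axis of dock, either way round below 0.12 rad and value of joint shutter below 0.006 m); the robot touches nothing.
It fails at once if the boat touched the furnace or its shutter (more than 2 N) (contact force between boat and furnace above 2 N).
It fails at once if the amber_bottle was knocked (moved more than 25 mm) (distance of amber_bottle from where it was at the start of the episode above 0.025 m).
It fails at once if the beaker_50 was knocked (moved more than 25 mm) (distance of beaker_50 from where it was at the start of the episode above 0.025 m).
It fails at once if the petri_dish was knocked (moved more than 25 mm) (distance of petri_dish from where it was at the start of the episode above 0.025 m).
It fails at once if the label_tape was knocked (moved more than 25 mm) (distance of label_tape from where it was at the start of the episode above 0.025 m).
Of blank_1, blank_2, blank_3, blank_4, blank_5, blank_6 only 5 to 6 are there at a start; the rules pass over those that are not, and their reading is None.
At some moment in a run one of blank_1, blank_2, blank_3, blank_4, blank_5, blank_6 may be knocked a few centimetres aside while the robot is not near it.
It also fails if it takes over 210 s, if anything falls off the work surface, if the arm or the gripper's body presses on something with over 40 N, if the wrist force passes 120 N, or if a joint passes its speed limit or range.

## Working session

There is one attempt and no reset: what is moved stays moved. The work goes in short steps, Python scripts to look and compute and a tool call to move; the robot and the scene stay as the last step left them, time stands still between calls to the robot, and variables do not carry over. Pictures are saved under pics/ and viewed, at most 14 in all, crops included, and the job is handed in when it is done.

Besides the shell and the picture viewer there is one more tool, called in YAML: its name, and indented under it one key for each argument. arm_command: Moves the arm, as the interface text tells. Shifts and turns lie within -1 to 1; 1 stands for 500 mm of shift or 2 rad of turn. Its arguments: {"type":"object","properties":{"targets":{"type":"array","items":{"type":"object","properties":{"x":{"type":"number","minimum":-1,"maximum":1},"y":{"type":"number","minimum":-1,"maximum":1},"z":{"type":"number","minimum":-1,"maximum":1},"rx":{"type":"number","minimum":-1,"maximum":1},"ry":{"type":"number","minimum":-1,"maximum":1},"rz":{"type":"number","minimum":-1,"maximum":1},"claw":{"type":"number"}}}},"squeeze":{"type":"number"}},"required":["targets"]}

```bash
ls; mkdir -p pics
cat > h.py <<'E'
import numpy as np, cv2
from scipy.spatial.transform import Rotation as R
from plant import robot
def cal(n):
    c=robot.get_calibration(n); K=np.array(c["intrinsics"]);d=np.array(c["dist"],float)
    o=np.array(c["orientation"],float); M=R.from_rotvec(o).as_matrix() if o.size==3 else (o if o.shape==(3,3) else R.from_quat(o).as_matrix())
    return K,d,np.array(c["origin"],float),M
def cloud(n,depth):
    K,d,t,M=cal(n); h,w=depth.shape
    u,v=np.meshgrid(np.arange(w),np.arange(h)); p=np.stack([u,v],-1).reshape(-1,1,2).astype(np.float64)
    q=cv2.undistortPoints(p,K,d).reshape(h,w,2)
    P=np.stack([q[...,0]*depth,-q[...,1]*depth,-depth],-1)
    W=P@M.T+t; W[depth<=0]=np.nan
    return W
def shot(n,name=None):
    im,dp=robot.read_camera(n)
    if name: cv2.imwrite(f"pics/{name}.png",im[...,::-1])
    return im,cloud(n,dp)
def proj(n,X):
    K,d,t,M=cal(n); P=(np.atleast_2d(X)-t)@M; P=P*[1,-1,-1]
    return cv2.projectPoints(P,np.zeros(3),np.zeros(3),K,d)[0].reshape(-1,2)
E
python3 - <<'E'
from h import *
for n in("top","side"):
    print(robot.get_calibration(n)); im,W=shot(n,n+"0"); np.save(n+"W.npy",W); np.save(n+"I.npy",im)
s=robot.read_state();print(s)
E
```

```text
pics
{'intrinsics': array([[433.90609194,   0.        , 317.49225043],
       [  0.        , 433.90609194, 192.04583749],
       [  0.        ,   0.        ,   1.        ]]), 'dist': array([-0.06522272,  0.        ,  0.        ,  0.        ,  0.        ]), 'origin': array([ 0.46869209, -0.01670329,  1.35000343]), 'orientation': array([ 0.09589711, -0.08267911, -1.58353277])}
{'intrinsics': array([[470.61617397,   0.        , 320.5289263 ],
       [  0.        , 470.61617397, 187.91017444],
       [  0.        ,   0.        ,   1.        ]]), 'dist': array([0.02353362, 0.        , 0.        , 0.        , 0.        ]), 'origin': array([-0.01134979,  1.1019428 ,  0.83530825]), 'orientation': array([ 0.38545459, -1.39840551, -2.2892571 ])}
{'t': 0.1, 'q': array([ 1.03759751e+00,  1.31088659e-01,  1.48916309e+00, -8.70652021e-06,
        1.52301668e+00, -8.54086458e-02]), 'dq': array([ 8.96966906e-05,  5.01555827e-04, -2.81495580e-03,  1.63168367e-04,
        8.96540231e-04,  4.68071158e-04]), 'joint_torque': array([ 5.18938086e-04, -5.61335707e+01, -4.93097484e+01,  7.70449173e-02,
        2.90262164e-02, -9.78856565e-05]), 'tool_pos': array([0.25950008, 0.5403883 , 0.20819457]), 'orientation': array([-6.97412893e-01, -3.06268846e+00,  2.51113270e-03]), 'force': array([0.72786078, 0.71281664, 0.72203241]), 'wrist_torque': array([-0.02224059, -0.03096581,  0.05365976]), 'gripper_force': 0.0, 'opening': 0.0926903514650099}
```

```bash
sleep 1; ls pics
```

```text
side0.png
top0.png
```

View pics/top0.png

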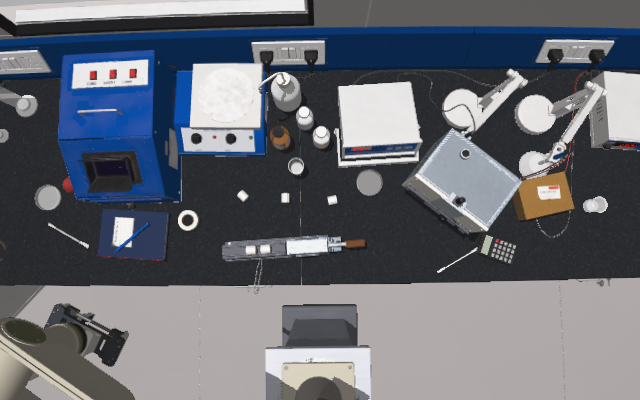

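View pics/side0.png

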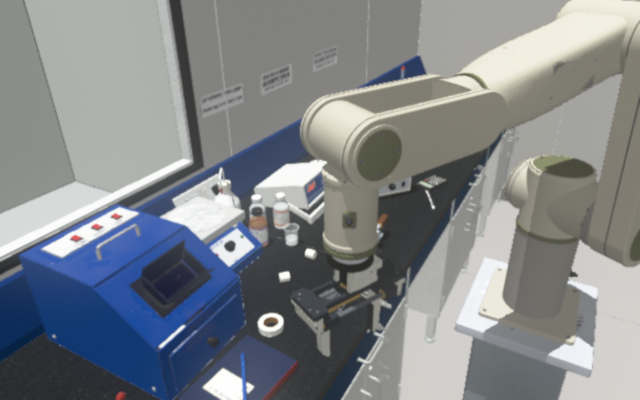

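The top view shows the stand at (222–340, 246), with two blanks in the lane at (252,249) and (264,249). The boat pan is at (306,246) and its grip at (355,243). Three strays lie at (243,196), (285,198) and (332,200), and the furnace is at (465,180). The side view has no furnace in clear view.

Run:
```python
from h import *
im=np.load("topI.npy");W=np.load("topW.npy")
a=cv2.resize(im[115:255,380:545],None,fx=4,fy=4,interpolation=cv2.INTER_CUBIC)
cv2.imwrite("pics/furn.png",a[...,::-1])
a=cv2.resize(im[180:270,215:375],None,fx=5,fy=5,interpolation=cv2.INTER_CUBIC)
cv2.imwrite("pics/stand.png",a[...,::-1])
# furnace top
z=W[...,2]; m=(abs(z-.205)<.012); m[:,:390]=0;m[:,545:]=0;m[:110]=0;m[260:]=0
print(m.sum(), cv2.minAreaRect(W[m][:,:2].astype(np.float32)))
# white blanks
g=im.min(-1)>170
n,l,st,c=cv2.connectedComponentsWithStats(g[180:270,215:375].astype(np.uint8))
for i in range(1,n):
    if st[i,4]>15:
        mm=np.zeros(g.shape,bool);mm[180:270,215:375]=l==i
        P=W[mm];print(c[i]+[215,180],st[i,4],np.nanmedian(P,0).round(4),cv2.minAreaRect(P[:,:2].astype(np.float32)))
```

```text
5519 ((0.641187846660614, -0.44487807154655457), (0.27684932947158813, 0.23918142914772034), 51.88911437988281)
[242.1641791 195.1641791] 67 [0.6141 0.2268 0.0234] ((0.6156972646713257, 0.22882215678691864), (0.033283427357673645, 0.021786507219076157), 46.58266067504883)
[284.96666667 197.2       ] 60 [0.6058 0.0935 0.0227] ((0.6075382828712463, 0.09389159828424454), (0.019335683435201645, 0.02780074253678322), 88.8233413696289)
[331.98360656 199.44262295] 61 [ 0.5973 -0.0508  0.0219] ((0.5976788401603699, -0.05086151510477066), (0.024762270972132683, 0.023843731731176376), 89.13739776611328)
[306.53518519 245.83518519] 540 [0.4559 0.027  0.0465] ((0.45801225304603577, 0.02824888750910759), (0.04416392371058464, 0.11942817270755768), 3.4143247604370117)
[336.26315789 239.        ] 19 [ 0.4753 -0.0603  0.04  ] ((0.47379782795906067, -0.06175115332007408), (0.021116752177476883, 0.008990747854113579), 89.11981964111328)
[335.20512821 243.84615385] 39 [ 0.4606 -0.0563  0.0621] ((0.4627150595188141, -0.05939316749572754), (0.047049108892679214, 0.011732078157365322), 87.31190490722656)
[264.50684932 248.46575342] 73 [0.4516 0.1515 0.0687] ((0.44856324791908264, 0.15259167551994324), (0.030319366604089737, 0.023774484172463417), 89.52777099609375)
[250.  249.5] 72 [0.4478 0.1941 0.0685] ((0.4477005898952484, 0.19403082132339478), (0.024898160248994827, 0.02074279636144638), 88.953369140625)
```

View pics/furn.png

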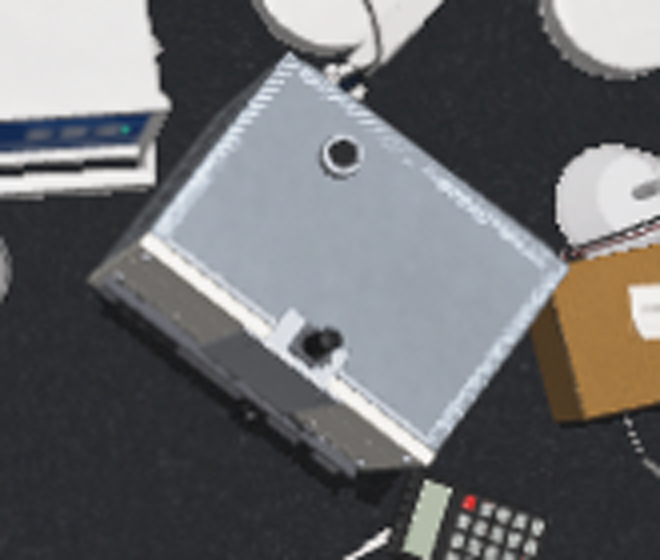

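View pics/stand.png

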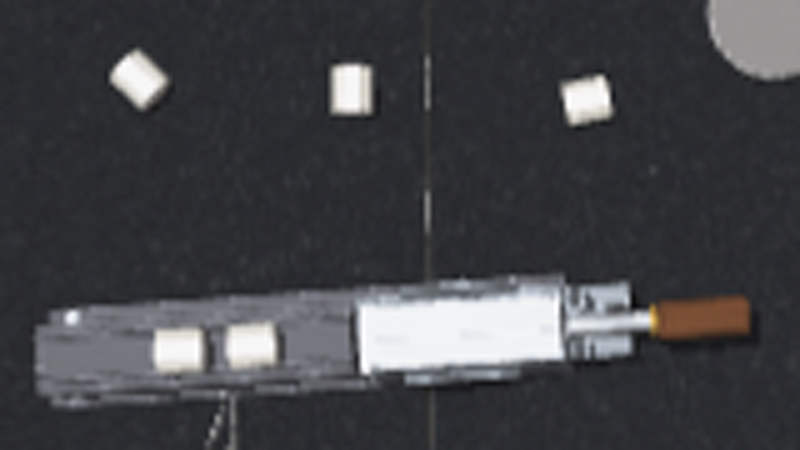

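The front of the furnace faces down-left in the picture (yaw about -38°), with the knob at crop (320,343). The boat is docked with its nose towards the lane, and the lane holds two blanks. I'll measure these precisely.

```bash
cat > m.py <<'E'
from h import *
im=np.load("topI.npy");W=np.load("topW.npy");hsv=cv2.cvtColor(im,cv2.COLOR_RGB2HSV)
z=W[...,2]
def roi(a,b,c,d):
    m=np.zeros(z.shape,bool);m[c:d,a:b]=1;return m
def rect(m): return cv2.minAreaRect(W[m][:,:2].astype(np.float32))
# grip
m=roi(340,372,232,256)&(hsv[...,1]>110)&(hsv[...,2]>50); P=W[m]; print("grip",m.sum(),np.nanmedian(P,0),rect(m&(z>.05)))
# rod between
m=roi(326,346,235,252)&(z>.052)&(z<.068);print("rod?",m.sum(),np.nanmedian(W[m],0))
# stand region raised
m=roi(210,345,225,268)&(z>.03);print("stand",rect(m))
m=roi(210,290,225,268)&(z>.03);P=W[m&(z<.055)][:,:2];print("lane",rect(m&(z<.055)))
# pan: high fold
m=roi(280,332,230,262)&(z>.065);print("fold",m.sum(),rect(m),np.nanmean(W[m],0))
m=roi(280,332,230,262)&(abs(z-.043)<.006)&(im.min(-1)>170);print("floor",m.sum(),rect(m))
# furnace
m=roi(395,525,118,245)&(z>.196)&(z<.212);a=np.deg2rad(-38.2)
best=None
for d in np.arange(-41,-35,.25):
    a=np.deg2rad(d);f=W[m][:,:2]@np.array([[np.cos(a),-np.sin(a)],[np.sin(a),np.cos(a)]])
    h=[np.histogram(f[:,k],bins=np.arange(-1,1.2,.004))[0] for k in(0,1)]
    s=sum((x.astype(float)**2).sum() for x in h)
    if best is None or s>best[0]: best=(s,d,f)
s,d,f=best;print("yaw",d)
for k in(0,1):
    h,e=np.histogram(f[:,k],bins=np.arange(-1,1.2,.004));ok=np.where(h>.4*np.median(h[h>10]))[0];print("ext",k,e[ok[0]],e[ok[-1]+1])
a=np.deg2rad(d);Rm=np.array([[np.cos(a),-np.sin(a)],[np.sin(a),np.cos(a)]])
m=roi(440,475,185,215)&(z>.225);P=W[m];print("knob",m.sum(),np.nanmedian(P,0),P[:,2].max(),"furn fr",np.nanmedian(P[:,:2]@Rm,0))
# bystanders
for n,(u,v) in dict(dish=(369,182),beaker=(296,167),bottle=(281,138),tape=(188,219)).items(): print(n,W[v,u].round(3))
# rectified views of blanks
K,dd,t,M=cal("top");tiles=[]
for x,y,h in[(.6157,.2288,.012),(.6075,.094,.012),(.5977,-.0509,.012),(.4486,.1526,.057)]:
    g=np.linspace(.025,-.025,200);X,Y=np.meshgrid(x+g,y+g,indexing="ij")
    uv=proj("top",np.stack([X,Y,0*X+h],-1).reshape(-1,3)).reshape(200,200,2).astype(np.float32)
    tiles.append(cv2.remap(im,uv[...,0],uv[...,1],cv2.INTER_CUBIC))
cv2.imwrite("pics/tiles.png",np.hstack(tiles)[...,::-1])
E
python3 m.py
```

```text
grip 150 [ 0.4625373  -0.11417558  0.07010652] ((0.46405500173568726, -0.11378180980682373), (0.05648672953248024, 0.020474635064601898), 89.28765106201172)
rod? 89 [ 0.46068597 -0.05636057  0.06212815]
stand ((0.45233842730522156, 0.0999738797545433), (0.05366405099630356, 0.36743175983428955), 3.3207075595855713)
lane ((0.4499334692955017, 0.1815805733203888), (0.04523756727576256, 0.2043474167585373), 2.989315986633301)
fold 220 ((0.4516802728176117, 0.01935466378927231), (0.02917751483619213, 0.1322173774242401), 7.24977445602417) [0.44796956 0.01991314 0.07465573]
floor 316 ((0.4564800560474396, 0.02409619465470314), (0.04169006645679474, 0.12728387117385864), 2.910522937774658)
yaw -38.75
ext 0 0.6640000000000015 0.8360000000000016
ext 1 -0.047999999999999154 0.19200000000000106
knob 50 [ 0.56693003 -0.37138632  0.25932541] 0.2664773884887883 furn fr [0.6738995 0.065472 ]
dish [ 0.652 -0.168  0.002]
beaker [0.7   0.059 0.021]
bottle [0.774 0.098 0.099]
tape [0.543 0.4   0.004]
```

```bash
sleep 2
```

```text
(no output)
```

View pics/tiles.png

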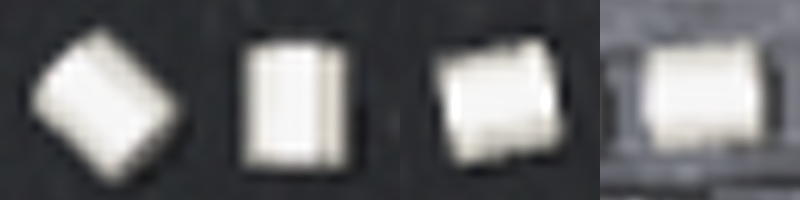

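Blanks: the first is rotated with its length at about 44°, the second lies along x (0°) and the third at about 101°. The lane axis is at 93.1°. I'll start with stray 1.

arm_command:
  targets:
    - {"x":0.5,"y":-0.44,"z":-0.1,"rz":-0.6,"claw":0}
    - {"x":0.5,"y":-0.44,"z":-0.1,"rz":-0.6,"claw":0}
    - {"x":0.5,"y":-0.44,"z":-0.1,"rz":-0.6,"claw":0}
    - {"x":0.5,"y":-0.44,"z":-0.1,"rz":-0.6,"claw":0}
    - {"x":0.5,"y":-0.44,"z":-0.1,"rz":-0.6,"claw":0}
    - {"x":0.5,"y":-0.44,"z":-0.1,"rz":-0.6,"claw":0}
    - {"x":0.5,"y":-0.44,"z":-0.1,"rz":-0.6,"claw":0}
    - {"x":0.5,"y":-0.44,"z":-0.1,"rz":-0.6,"claw":0}
    - {"x":0.5,"y":-0.44,"z":-0.1,"rz":-0.6,"claw":0}
    - {"x":0.5,"y":-0.44,"z":-0.1,"rz":-0.6,"claw":0}
  squeeze: 20

```text
schema error: expected keys x, y, z, rx, ry, rz, claw
```

arm_command:
  targets:
    - {"x":0.21,"y":-0.187,"z":-0.078,"rz":-0.363}
    - {"x":0.21,"y":-0.187,"z":-0.078,"rz":-0.363}
    - {"x":0.21,"y":-0.187,"z":-0.078,"rz":-0.363}
    - {"x":0.21,"y":-0.187,"z":-0.078,"rz":-0.363}
    - {"x":0.21,"y":-0.187,"z":-0.078,"rz":-0.363}
    - {"x":0.21,"y":-0.187,"z":-0.078,"rz":-0.363}
    - {"x":0.21,"y":-0.187,"z":-0.078,"rz":-0.363}

```text
schema error: expected keys x, y, z, rx, ry, rz, claw
```

arm_command:
  targets:
    - {"x":0.5,"y":-0.44,"z":-0.1,"rx":0,"ry":0,"rz":-0.6,"claw":0}
    - {"x":0.5,"y":-0.44,"z":-0.1,"rx":0,"ry":0,"rz":-0.6,"claw":0}
    - {"x":0.5,"y":-0.44,"z":-0.1,"rx":0,"ry":0,"rz":-0.6,"claw":0}
    - {"x":0.5,"y":-0.44,"z":-0.1,"rx":0,"ry":0,"rz":-0.6,"claw":0}
    - {"x":0.5,"y":-0.44,"z":-0.1,"rx":0,"ry":0,"rz":-0.6,"claw":0}
    - {"x":0.5,"y":-0.44,"z":-0.1,"rx":0,"ry":0,"rz":-0.6,"claw":0}
    - {"x":0.5,"y":-0.44,"z":-0.1,"rx":0,"ry":0,"rz":-0.6,"claw":0}
    - {"x":0.5,"y":-0.44,"z":-0.1,"rx":0,"ry":0,"rz":-0.6,"claw":0}
    - {"x":0.5,"y":-0.44,"z":-0.1,"rx":0,"ry":0,"rz":-0.6,"claw":0}
    - {"x":0.5,"y":-0.44,"z":-0.1,"rx":0,"ry":0,"rz":-0.6,"claw":0}
  squeeze: 20

```text
t: 0.93
tool_pos: [0.5112, 0.3179, 0.1576]
orientation: [-2.317, -2.121, 0.004]
force: [-0.5, 1.1, 0.4]
opening: 0.093
gripper_force: 0.0
```

arm_command:
  targets:
    - {"x":0.21,"y":-0.187,"z":-0.078,"rx":0,"ry":0,"rz":-0.363,"claw":0}
    - {"x":0.21,"y":-0.187,"z":-0.078,"rx":0,"ry":0,"rz":-0.363,"claw":0}
    - {"x":0.21,"y":-0.187,"z":-0.078,"rx":0,"ry":0,"rz":-0.363,"claw":0}
    - {"x":0.21,"y":-0.187,"z":-0.078,"rx":0,"ry":0,"rz":-0.363,"claw":0}
    - {"x":0.21,"y":-0.187,"z":-0.078,"rx":0,"ry":0,"rz":-0.363,"claw":0}
    - {"x":0.21,"y":-0.187,"z":-0.078,"rx":0,"ry":0,"rz":-0.363,"claw":0}
    - {"x":0.21,"y":-0.187,"z":-0.078,"rx":0,"ry":0,"rz":-0.363,"claw":0}

```text
t: 1.52
tool_pos: [0.6146, 0.2265, 0.119]
orientation: [-2.916, -1.168, 0.003]
force: [-0.3, -0.0, 0.0]
opening: 0.093
gripper_force: 0.0
```

arm_command:
  targets:
    - {"x":0,"y":0.001,"z":-0.08,"rx":0,"ry":0,"rz":0,"claw":0}
    - {"x":0,"y":0.001,"z":-0.15,"rx":0,"ry":0,"rz":0,"claw":0}
    - {"x":0,"y":0.001,"z":-0.188,"rx":0,"ry":0,"rz":0,"claw":0}
    - {"x":0,"y":0.001,"z":-0.188,"rx":0,"ry":0,"rz":0,"claw":255}
    - {"x":0,"y":0.001,"z":-0.188,"rx":0,"ry":0,"rz":0,"claw":255}
    - {"x":0,"y":0.001,"z":-0.188,"rx":0,"ry":0,"rz":0,"claw":255}
    - {"x":0,"y":0.001,"z":-0.188,"rx":0,"ry":0,"rz":0,"claw":255}
    - {"x":0,"y":0.001,"z":-0.188,"rx":0,"ry":0,"rz":0,"claw":255}
    - {"x":0,"y":0.001,"z":-0.188,"rx":0,"ry":0,"rz":0,"claw":255}
    - {"x":0,"y":0.001,"z":-0.188,"rx":0,"ry":0,"rz":0,"claw":255}

```text
t: 2.35
tool_pos: [0.6155, 0.2281, 0.0274]
orientation: [2.913, 1.177, 0.003]
force: [0.5, -0.8, -0.7]
opening: 0.0509
gripper_force: 0.0
```

arm_command:
  targets:
    - {"x":0,"y":0,"z":0,"rx":0,"ry":0,"rz":0,"claw":255}
    - {"x":0,"y":0,"z":0,"rx":0,"ry":0,"rz":0,"claw":255}
    - {"x":0,"y":0,"z":0,"rx":0,"ry":0,"rz":0,"claw":255}
    - {"x":0,"y":0,"z":0,"rx":0,"ry":0,"rz":0,"claw":255}
    - {"x":0,"y":0,"z":0,"rx":0,"ry":0,"rz":0,"claw":255}
    - {"x":0,"y":0,"z":0,"rx":0,"ry":0,"rz":0,"claw":255}
    - {"x":0,"y":0,"z":0.0,"rx":0,"ry":0,"rz":0,"claw":255}

```text
t: 2.93
tool_pos: [0.6147, 0.2279, 0.0261]
orientation: [-2.913, -1.177, 0.0]
force: [-0.7, 0.5, -0.0]
opening: 0.0042
gripper_force: 0.0
```

```bash
cat > bl.py <<'E'
from h import *
import sys
def blanks(name,x0=215,x1=375,y0=170,y1=270,view=True):
    im,W=shot("top",name); np.save("topW.npy",W);np.save("topI.npy",im)
    g=np.zeros(im.shape[:2],np.uint8);g[y0:y1,x0:x1]=im[y0:y1,x0:x1].min(-1)>170
    n,l,st,c=cv2.connectedComponentsWithStats(g)
    for i in range(1,n):
        if 25<st[i,4]<120:
            P=W[l==i];r=cv2.minAreaRect(P[:,:2].astype(np.float32));print(c[i].round(1),st[i,4],np.nanmedian(P,0).round(4),np.round(r[0],4),np.round(r[1],3),round(r[2]))
    return im,W
if __name__=="__main__":
    im,W=blanks(sys.argv[1])
    a=cv2.resize(im[170:270,205:365],None,fx=5,fy=5,interpolation=cv2.INTER_CUBIC)
    cv2.imwrite(f"pics/{sys.argv[1]}c.png",a[...,::-1])
E
python3 bl.py p1
```

```text
[296.3 171.3] 38 [0.6838 0.058  0.0235] [0.6819 0.0554] [0.033 0.017] 87
[285.3 196.9] 54 [0.606  0.0933 0.0228] [0.6075 0.0932] [0.031 0.015] 19
[332.  199.4] 61 [ 0.5969 -0.0508  0.0236] [ 0.5974 -0.0508] [0.025 0.024] 90
[335.2 243.8] 41 [ 0.4606 -0.0564  0.0622] [ 0.4626 -0.0595] [0.047 0.012] 87
[264.5 248.5] 73 [0.4515 0.1522 0.0684] [0.4534 0.1536] [0.021 0.031] 32
[219.7 267.5] 38 [0.4221 0.1725 0.5417] [0.4238 0.173 ] [0.007 0.017] 2
```

```bash
sleep 1
```

```text
(no output)
```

View pics/p1c.png

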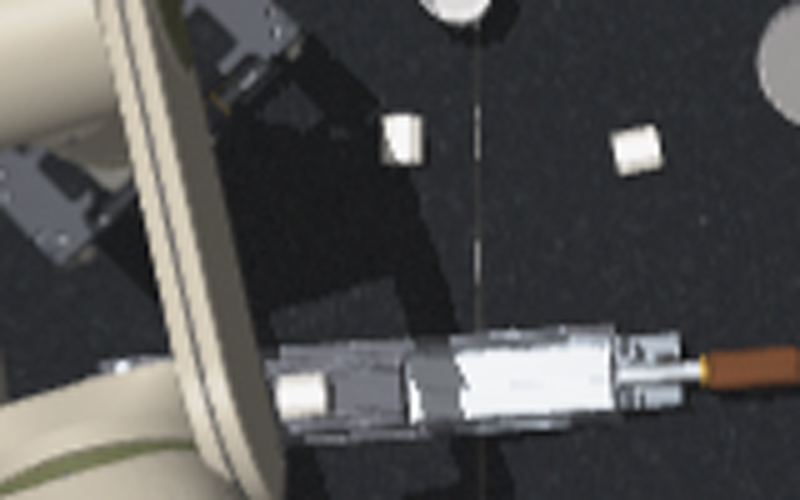

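The arm and its shadow hide the spot (crop (200,200)). I'll lift, go above stray 3 and look again.

arm_command:
  targets:
    - {"x":0,"y":0,"z":0.08,"rx":0,"ry":0,"rz":0,"claw":255}
    - {"x":0,"y":0,"z":0.16,"rx":0,"ry":0,"rz":0,"claw":255}
    - {"x":-0.036,"y":-0.558,"z":0.19,"rx":0,"ry":0,"rz":0.5,"claw":110}
    - {"x":-0.036,"y":-0.558,"z":0.19,"rx":0,"ry":0,"rz":0.5,"claw":110}
    - {"x":-0.036,"y":-0.558,"z":0.19,"rx":0,"ry":0,"rz":0.5,"claw":110}
    - {"x":-0.036,"y":-0.558,"z":0.19,"rx":0,"ry":0,"rz":0.5,"claw":110}
    - {"x":-0.036,"y":-0.558,"z":0.19,"rx":0,"ry":0,"rz":0.5,"claw":110}
    - {"x":-0.036,"y":-0.558,"z":0.19,"rx":0,"ry":0,"rz":0.5,"claw":110}
    - {"x":-0.036,"y":-0.558,"z":0.19,"rx":0,"ry":0,"rz":0.5,"claw":110}
    - {"x":-0.036,"y":-0.558,"z":0.19,"rx":0,"ry":0,"rz":0.5,"claw":110}

```text
t: 3.82
tool_pos: [0.5965, -0.0578, 0.1219]
orientation: [2.034, 2.391, -0.002]
force: [-0.6, 0.5, 0.5]
opening: 0.049
gripper_force: 0.0
```

```bash
sleep 2; python3 bl.py p2; python3 -c "
from h import *
im,W=shot('side');a=im[150:300,200:440];cv2.imwrite('pics/p2both.png',np.vstack([cv2.resize(cv2.imread('pics/p2c.png'),(480,300)),cv2.resize(a[...,::-1],(480,300))]))
print(proj('top',[[.615,.2273,.02]]),proj('side',[[.615,.2273,.02]]))"
```

```text
[296.3 171.3] 38 [0.6836 0.0579 0.026 ] [0.6821 0.0555] [0.033 0.016] 89
[242.2 195.2] 67 [0.6141 0.2264 0.0227] [0.6174 0.2264] [0.033 0.019] 39
[285.  197.2] 60 [0.6059 0.0935 0.0226] [0.6074 0.0941] [0.028 0.019] 0
[264.4 248.5] 74 [0.4502 0.1519 0.0686] [0.4485 0.1524] [0.03  0.024] 90
[250.  249.5] 72 [0.4478 0.1938 0.0673] [0.4477 0.1941] [0.026 0.021] 89
[313.3 267.2] 117 [4.247e-01 4.000e-04 5.928e-01] [ 0.4256 -0.009 ] [0.057 0.009] 89
[[241.9312447  194.89635303]] [[284.12352101 274.3847634 ]]
```

View pics/p2both.png

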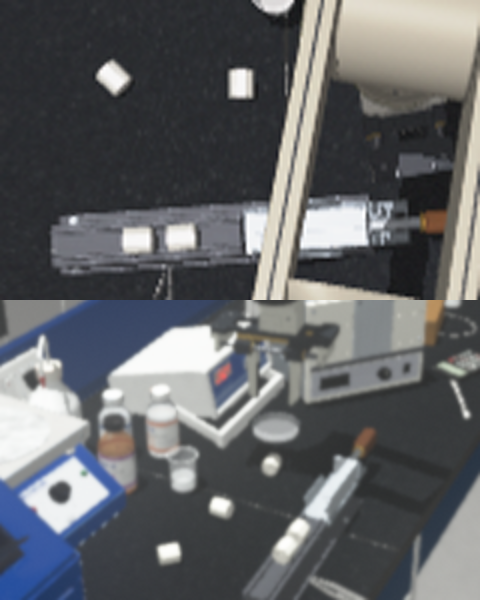

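Stray 1 has not moved (top crop (113,77)), so the fingers closed without reaching it. I'll compare the real finger positions with the reported TCP.

Run:
```python
from h import *
s=robot.read_state();print(s["tool_pos"],s["orientation"],s["q"],s["opening"])
Rt=R.from_rotvec(s["orientation"]).as_matrix();p=s["tool_pos"]
im,W=shot("side")
pts=[p,p+Rt@[0,.0245,.014],p+Rt@[0,-.0245,.014],p+Rt@[0,.0245,-.03]]
uv=proj("side",pts);print(uv)
u,v=uv[0].astype(int)
a=im.copy()
for q in uv: cv2.circle(a,tuple(int(k) for k in q.round()),1,(255,0,0),-1)
a=cv2.resize(a[v-70:v+80,u-90:u+90],None,fx=4,fy=4,interpolation=cv2.INTER_CUBIC);cv2.imwrite("pics/fing.png",a[...,::-1])
```

```text
[ 0.59672408 -0.05311899  0.12140718] [2.03741110e+00 2.39088705e+00 4.53642045e-04] [-1.74397292e-01  1.83463226e-01  1.59172348e+00  7.15194314e-05
  1.36595506e+00 -3.33718208e-01] 0.05210678750497702
[[336.53536064 201.93759752]
 [329.24134782 204.58614275]
 [343.88593882 207.05090732]
 [329.17544032 192.34566626]]
```

```bash
sleep 1
```

```text
(no output)
```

View pics/fing.png

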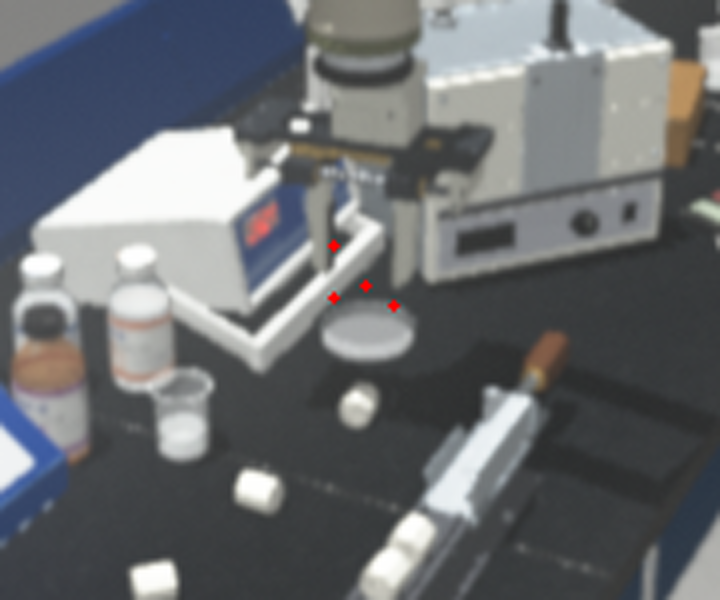

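The tips, at crop (325,270) and (400,285), look about 6 px higher than predicted at (334,298) and (393,305). I'll check that with depth.

Run:
```python
from h import *
im,W=shot("side")
for (u,v) in((326,196),(346,200),(326,190),(346,194)):
    print((u,v)); 
    for dv in range(-4,8,2): print(W[v+dv,u].round(3), im[v+dv,u])
```

```text
(326, 196)
[ 0.624 -0.034  0.159] [143 144 136]
[ 0.623 -0.033  0.153] [144 144 137]
[ 0.625 -0.035  0.144] [143 144 136]
[ 0.626 -0.037  0.136] [138 140 132]
[ 0.714 -0.195  0.03 ] [225 226 223]
[ 0.708 -0.184  0.029] [231 232 230]
(346, 200)
[ 0.558 -0.042  0.157] [151 152 143]
[ 0.56  -0.046  0.148] [150 151 142]
[ 0.562 -0.049  0.139] [147 148 139]
[ 0.666 -0.26   0.004] [104 106 102]
[ 0.664 -0.255 -0.002] [66 69 70]
[ 0.653 -0.233  0.003] [69 71 73]
(326, 190)
[ 0.626 -0.039  0.177] [143 144 136]
[ 0.629 -0.043  0.168] [143 144 136]
[ 0.626 -0.039  0.163] [144 145 136]
[ 0.624 -0.034  0.159] [143 144 136]
[ 0.623 -0.033  0.153] [144 144 137]
[ 0.625 -0.035  0.144] [143 144 136]
(346, 194)
[ 0.562 -0.05   0.174] [151 152 143]
[ 0.56  -0.046  0.169] [151 152 143]
[ 0.561 -0.049  0.161] [151 151 143]
[ 0.558 -0.042  0.157] [151 152 143]
[ 0.56  -0.046  0.148] [150 151 142]
[ 0.562 -0.049  0.139] [147 148 139]
```

By depth the tips sit about 13 mm above the reported TCP height, so the reported z is off by some 27 mm along the tool. I'll allow for this and grip lower.

arm_command:
  targets:
    - {"x":0,"y":0,"z":-0.08,"rx":0,"ry":0,"rz":0,"claw":110}
    - {"x":0,"y":0,"z":-0.16,"rx":0,"ry":0,"rz":0,"claw":110}
    - {"x":0,"y":0,"z":-0.2,"rx":0,"ry":0,"rz":0,"claw":110}
    - {"x":0,"y":0,"z":-0.22,"rx":0,"ry":0,"rz":0,"claw":110}
    - {"x":0,"y":0,"z":-0.23,"rx":0,"ry":0,"rz":0,"claw":110}
    - {"x":0,"y":0,"z":-0.23,"rx":0,"ry":0,"rz":0,"claw":110}

```text
t: 4.52
tool_pos: [0.5967, -0.0501, 0.0057]
orientation: [-2.037, -2.391, 0.001]
force: [-0.3, 0.3, -0.2]
opening: 0.0528
gripper_force: 0.0
```

arm_command:
  targets:
    - {"x":0,"y":0,"z":-0.01,"rx":0,"ry":0,"rz":0,"claw":110}
    - {"x":0,"y":0,"z":-0.018,"rx":0,"ry":0,"rz":0,"claw":110}
    - {"x":0,"y":0,"z":-0.018,"rx":0,"ry":0,"rz":0,"claw":255}
    - {"x":0,"y":0,"z":-0.018,"rx":0,"ry":0,"rz":0,"claw":255}
    - {"x":0,"y":0,"z":-0.018,"rx":0,"ry":0,"rz":0,"claw":255}
    - {"x":0,"y":0,"z":-0.018,"rx":0,"ry":0,"rz":0,"claw":255}
    - {"x":0,"y":0,"z":-0.018,"rx":0,"ry":0,"rz":0,"claw":255}
    - {"x":0,"y":0,"z":-0.018,"rx":0,"ry":0,"rz":0,"claw":255}

```text
t: 5.18
tool_pos: [0.5971, -0.0513, -0.0025]
orientation: [2.036, 2.391, 0.0]
force: [0.8, -0.1, 1.2]
opening: 0.0236
gripper_force: 20.0
```

Gripped (24 mm). Now to the lane.

arm_command:
  targets:
    - {"x":0,"y":0,"z":0.08,"rx":0,"ry":0,"rz":0,"claw":255}
    - {"x":0,"y":0,"z":0.16,"rx":0,"ry":0,"rz":0,"claw":255}
    - {"x":-0.304,"y":0.557,"z":0.2,"rx":0,"ry":0,"rz":-0.052,"claw":255}
    - {"x":-0.304,"y":0.557,"z":0.2,"rx":0,"ry":0,"rz":-0.052,"claw":255}
    - {"x":-0.304,"y":0.557,"z":0.2,"rx":0,"ry":0,"rz":-0.052,"claw":255}
    - {"x":-0.304,"y":0.557,"z":0.2,"rx":0,"ry":0,"rz":-0.052,"claw":255}
    - {"x":-0.304,"y":0.557,"z":0.2,"rx":0,"ry":0,"rz":-0.052,"claw":255}
    - {"x":-0.304,"y":0.557,"z":0.2,"rx":0,"ry":0,"rz":-0.052,"claw":255}
    - {"x":-0.304,"y":0.557,"z":0.2,"rx":0,"ry":0,"rz":-0.052,"claw":255}
    - {"x":-0.304,"y":0.557,"z":0.2,"rx":0,"ry":0,"rz":-0.052,"claw":255}

```text
t: 6.02
tool_pos: [0.4428, 0.2301, 0.0975]
orientation: [-2.156, -2.284, -0.001]
force: [-0.7, -0.6, -0.2]
opening: 0.0237
gripper_force: 20.0
```

arm_command:
  targets:
    - {"x":0,"y":0,"z":0,"rx":0,"ry":0,"rz":0,"claw":255}
    - {"x":0,"y":0,"z":0,"rx":0,"ry":0,"rz":0,"claw":255}
    - {"x":0,"y":0,"z":0,"rx":0,"ry":0,"rz":0,"claw":255}

```text
t: 6.27
tool_pos: [0.445, 0.227, 0.0972]
orientation: [2.157, 2.283, -0.0]
force: [-0.3, -0.8, 0.0]
opening: 0.0238
gripper_force: 20.0
```

```bash
sleep 1
python3 - <<'E'
from h import *
s=robot.read_state();p=s["tool_pos"];Rt=R.from_rotvec(s["orientation"]).as_matrix();print(p,Rt[:,1],Rt[:,2])
im,W=shot("side")
u,v=proj("side",[p])[0].astype(int);print(u,v)
a=cv2.resize(im[v-60:v+90,u-90:u+90],None,fx=4,fy=4,interpolation=cv2.INTER_CUBIC);cv2.imwrite("pics/pl.png",a[...,::-1])
m=(im.min(-1)>150);m[:v-40]=0;m[v+60:]=0;m[:,:u-40]=0;m[:,u+50:]=0
n,l,st,c=cv2.connectedComponentsWithStats(m.astype(np.uint8))
for i in range(1,n):
    if st[i,4]>20:
        P=W[l==i];print(c[i],st[i,4],np.nanmedian(P,0).round(4),np.nanmin(P,0).round(3),np.nanmax(P,0).round(3))
E
```

```text
[0.44496861 0.22704013 0.09716248] [9.98390203e-01 5.67179485e-02 2.76652663e-04] [ 2.99239976e-04 -3.89746663e-04 -9.99999879e-01]
337 269
[359.47619048 252.1292517 ] 147 [0.4546 0.0809 0.0451] [0.353 0.011 0.04 ] [0.48  0.26  0.223]
[309.73170732 252.67073171] 82 [0.6062 0.1015 0.0199] [ 0.593  0.055 -0.002] [0.641 0.111 0.027]
[346.30645161 269.66129032] 124 [0.4445 0.1811 0.0638] [0.417 0.111 0.044] [0.466 0.226 0.136]
[336.3559322  266.72881356] 59 [0.4427 0.2405 0.1155] [0.434 0.195 0.067] [0.458 0.244 0.128]
```

View pics/pl.png

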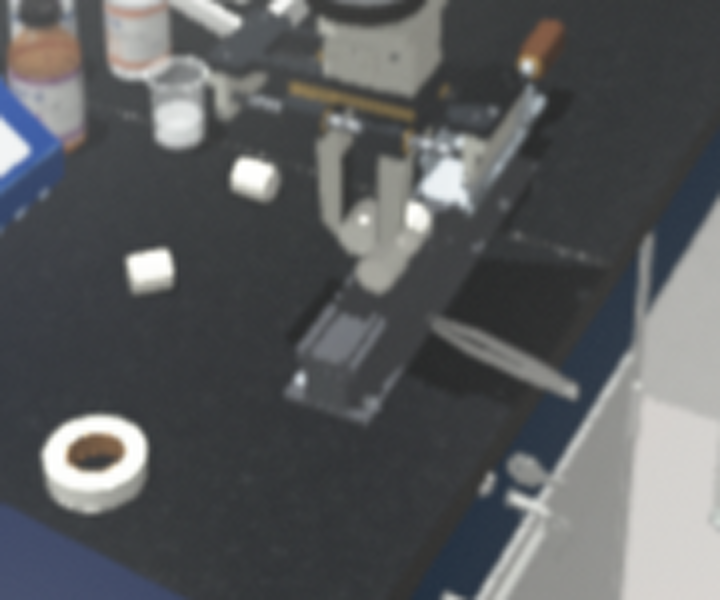

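The held blank (crop (365,225)) hangs over the lane end with its axis along the lane. Lowering and releasing it.

arm_command:
  targets:
    - {"x":0.002,"y":0,"z":-0.06,"rx":0,"ry":0,"rz":0,"claw":255}
    - {"x":0.002,"y":0,"z":-0.09,"rx":0,"ry":0,"rz":0,"claw":255}
    - {"x":0.002,"y":0,"z":-0.108,"rx":0,"ry":0,"rz":0,"claw":255}
    - {"x":0.002,"y":0,"z":-0.108,"rx":0,"ry":0,"rz":0,"claw":255}

```text
t: 6.65
tool_pos: [0.4456, 0.2259, 0.0418]
orientation: [-2.16, -2.28, 0.003]
force: [-0.8, 0.2, 0.2]
opening: 0.0239
gripper_force: 20.0
```

arm_command:
  targets:
    - {"x":0,"y":0,"z":0,"rx":0,"ry":0,"rz":0,"claw":110}
    - {"x":0,"y":0,"z":0,"rx":0,"ry":0,"rz":0,"claw":110}
    - {"x":0,"y":0,"z":0,"rx":0,"ry":0,"rz":0,"claw":110}
    - {"x":0,"y":0,"z":0,"rx":0,"ry":0,"rz":0,"claw":110}
    - {"x":0,"y":0,"z":0,"rx":0,"ry":0,"rz":0,"claw":110}
    - {"x":0,"y":0,"z":0.08,"rx":0,"ry":0,"rz":0,"claw":110}
    - {"x":0,"y":0,"z":0.15,"rx":0,"ry":0,"rz":0,"claw":110}

```text
t: 7.23
tool_pos: [0.4437, 0.2266, 0.1172]
orientation: [-2.157, -2.281, 0.007]
force: [0.4, 0.1, 0.9]
opening: 0.0527
gripper_force: 0.0
```

arm_command:
  targets:
    - {"x":0.338,"y":0,"z":-0.05,"rx":0,"ry":0,"rz":-0.428,"claw":110}
    - {"x":0.338,"y":0,"z":-0.05,"rx":0,"ry":0,"rz":-0.428,"claw":110}
    - {"x":0.338,"y":0,"z":-0.05,"rx":0,"ry":0,"rz":-0.428,"claw":110}
    - {"x":0.338,"y":0,"z":-0.05,"rx":0,"ry":0,"rz":-0.428,"claw":110}
    - {"x":0.338,"y":0,"z":-0.05,"rx":0,"ry":0,"rz":-0.428,"claw":110}
    - {"x":0.338,"y":0,"z":-0.05,"rx":0,"ry":0,"rz":-0.428,"claw":110}
    - {"x":0.338,"y":0,"z":-0.05,"rx":0,"ry":0,"rz":-0.428,"claw":110}
    - {"x":0.338,"y":0,"z":-0.12,"rx":0,"ry":0,"rz":-0.428,"claw":110}
    - {"x":0.338,"y":0,"z":-0.19,"rx":0,"ry":0,"rz":-0.428,"claw":110}
    - {"x":0.338,"y":0,"z":-0.242,"rx":0,"ry":0,"rz":-0.428,"claw":110}

```text
t: 8.07
tool_pos: [0.6141, 0.2272, -0.005]
orientation: [-2.911, -1.181, 0.001]
force: [-0.9, 0.3, -0.5]
opening: 0.0527
gripper_force: 0.0
```

arm_command:
  targets:
    - {"x":0,"y":0,"z":0,"rx":0,"ry":0,"rz":0,"claw":110}
    - {"x":0,"y":0,"z":0,"rx":0,"ry":0,"rz":0,"claw":255}
    - {"x":0,"y":0,"z":0,"rx":0,"ry":0,"rz":0,"claw":255}
    - {"x":0,"y":0,"z":0,"rx":0,"ry":0,"rz":0,"claw":255}
    - {"x":0,"y":0,"z":0,"rx":0,"ry":0,"rz":0,"claw":255}
    - {"x":0,"y":0,"z":0,"rx":0,"ry":0,"rz":0,"claw":255}
    - {"x":0,"y":0,"z":0,"rx":0,"ry":0,"rz":0,"claw":255}

```text
t: 8.65
tool_pos: [0.6154, 0.2275, -0.0018]
orientation: [2.911, 1.181, 0.002]
force: [-0.3, 0.1, 2.8]
opening: 0.0235
gripper_force: 20.0
```

arm_command:
  targets:
    - {"x":0,"y":0,"z":0.08,"rx":0,"ry":0,"rz":0,"claw":255}
    - {"x":0,"y":0,"z":0.16,"rx":0,"ry":0,"rz":0,"claw":255}
    - {"x":-0.342,"y":0.061,"z":0.2,"rx":0,"ry":0,"rz":0.428,"claw":255}
    - {"x":-0.342,"y":0.061,"z":0.2,"rx":0,"ry":0,"rz":0.428,"claw":255}
    - {"x":-0.342,"y":0.061,"z":0.2,"rx":0,"ry":0,"rz":0.428,"claw":255}
    - {"x":-0.342,"y":0.061,"z":0.2,"rx":0,"ry":0,"rz":0.428,"claw":255}
    - {"x":-0.342,"y":0.061,"z":0.2,"rx":0,"ry":0,"rz":0.428,"claw":255}
    - {"x":-0.342,"y":0.061,"z":0.2,"rx":0,"ry":0,"rz":0.428,"claw":255}
    - {"x":-0.342,"y":0.061,"z":0.2,"rx":0,"ry":0,"rz":0.428,"claw":255}
    - {"x":-0.342,"y":0.061,"z":0.2,"rx":0,"ry":0,"rz":0.428,"claw":255}

```text
t: 9.48
tool_pos: [0.4435, 0.2581, 0.0976]
orientation: [2.152, 2.289, 0.001]
force: [0.0, 0.3, -0.4]
opening: 0.0237
gripper_force: 20.0
```

arm_command:
  targets:
    - {"x":0,"y":0,"z":0,"rx":0,"ry":0,"rz":0,"claw":255}
    - {"x":0,"y":0,"z":-0.06,"rx":0,"ry":0,"rz":0,"claw":255}
    - {"x":0,"y":0,"z":-0.09,"rx":0,"ry":0,"rz":0,"claw":255}
    - {"x":0,"y":0,"z":-0.108,"rx":0,"ry":0,"rz":0,"claw":255}
    - {"x":0,"y":0,"z":-0.108,"rx":0,"ry":0,"rz":0,"claw":255}

```text
t: 9.9
tool_pos: [0.4431, 0.2574, 0.0418]
orientation: [-2.162, -2.278, 0.003]
force: [-0.3, -0.2, -0.7]
opening: 0.0232
gripper_force: 20.0
```

arm_command:
  targets:
    - {"x":0,"y":0,"z":0,"rx":0,"ry":0,"rz":0,"claw":110}
    - {"x":0,"y":0,"z":0,"rx":0,"ry":0,"rz":0,"claw":110}
    - {"x":0,"y":0,"z":0,"rx":0,"ry":0,"rz":0,"claw":110}
    - {"x":0,"y":0,"z":0,"rx":0,"ry":0,"rz":0,"claw":110}
    - {"x":0,"y":0,"z":0,"rx":0,"ry":0,"rz":0,"claw":110}
    - {"x":0,"y":0,"z":0.08,"rx":0,"ry":0,"rz":0,"claw":110}
    - {"x":0,"y":0,"z":0.15,"rx":0,"ry":0,"rz":0,"claw":110}

```text
t: 10.48
tool_pos: [0.4418, 0.2569, 0.1171]
orientation: [-2.157, -2.281, 0.008]
force: [0.9, 0.6, 0.7]
opening: 0.0527
gripper_force: 0.0
```

Both are placed. Now move behind the row, shifted 17 mm to the boat's open side so the finger clears the fold, close the fingers and lower.

arm_command:
  targets:
    - {"x":0.028,"y":0.074,"z":0,"rx":0,"ry":0,"rz":0,"claw":255}
    - {"x":0.028,"y":0.074,"z":0,"rx":0,"ry":0,"rz":0,"claw":255}
    - {"x":0.028,"y":0.074,"z":0,"rx":0,"ry":0,"rz":0,"claw":255}
    - {"x":0.028,"y":0.074,"z":0,"rx":0,"ry":0,"rz":0,"claw":255}
    - {"x":0.028,"y":0.074,"z":0,"rx":0,"ry":0,"rz":0,"claw":255}
    - {"x":0.028,"y":0.074,"z":0,"rx":0,"ry":0,"rz":0,"claw":255}
    - {"x":0.028,"y":0.074,"z":-0.07,"rx":0,"ry":0,"rz":0,"claw":255}
    - {"x":0.028,"y":0.074,"z":-0.12,"rx":0,"ry":0,"rz":0,"claw":255}
    - {"x":0.028,"y":0.074,"z":-0.148,"rx":0,"ry":0,"rz":0,"claw":255}
    - {"x":0.028,"y":0.074,"z":-0.148,"rx":0,"ry":0,"rz":0,"claw":255}

```text
t: 11.32
tool_pos: [0.4545, 0.2926, 0.0397]
orientation: [-2.157, -2.28, 0.011]
force: [-0.3, -0.5, -0.3]
opening: 0.0004
gripper_force: 0.0
```

arm_command:
  targets:
    - {"x":0.001,"y":-0.02,"z":0,"rx":0,"ry":0,"rz":0,"claw":255}
    - {"x":0.002,"y":-0.04,"z":0,"rx":0,"ry":0,"rz":0,"claw":255}
    - {"x":0.003,"y":-0.06,"z":0,"rx":0,"ry":0,"rz":0,"claw":255}
    - {"x":0.004,"y":-0.08,"z":0,"rx":0,"ry":0,"rz":0,"claw":255}
    - {"x":0.005,"y":-0.1,"z":0,"rx":0,"ry":0,"rz":0,"claw":255}
    - {"x":0.006,"y":-0.12,"z":0,"rx":0,"ry":0,"rz":0,"claw":255}
    - {"x":0.007,"y":-0.14,"z":0,"rx":0,"ry":0,"rz":0,"claw":255}
    - {"x":0.009,"y":-0.16,"z":0,"rx":0,"ry":0,"rz":0,"claw":255}
    - {"x":0.01,"y":-0.18,"z":0,"rx":0,"ry":0,"rz":0,"claw":255}
    - {"x":0.011,"y":-0.2,"z":0,"rx":0,"ry":0,"rz":0,"claw":255}

```text
t: 12.15
tool_pos: [0.4634, 0.1939, 0.0443]
orientation: [2.158, 2.283, 0.0]
force: [0.4, 0.5, 0.8]
opening: 0.0006
gripper_force: 0.5
```

```bash
sleep 1
python3 - <<'E'
from h import *
im,W=shot("side")
a=cv2.resize(im[200:340,280:440],None,fx=4,fy=4,interpolation=cv2.INTER_CUBIC);cv2.imwrite("pics/push.png",a[...,::-1])
E
```

```text
(no output)
```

View pics/push.png

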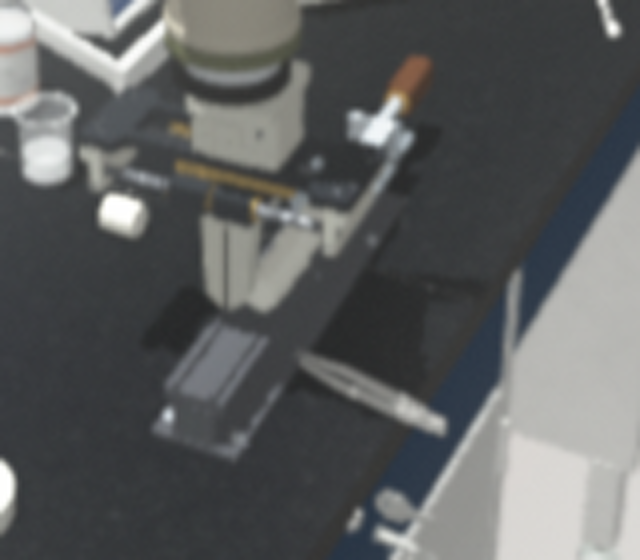

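The row is contiguous behind the finger (crop (230,300)). I'll finish the push.

arm_command:
  targets:
    - {"x":0.001,"y":-0.02,"z":0,"rx":0,"ry":0,"rz":0,"claw":255}
    - {"x":0.002,"y":-0.04,"z":0,"rx":0,"ry":0,"rz":0,"claw":255}
    - {"x":0.003,"y":-0.06,"z":0,"rx":0,"ry":0,"rz":0,"claw":255}
    - {"x":0.004,"y":-0.08,"z":0,"rx":0,"ry":0,"rz":0,"claw":255}
    - {"x":0.005,"y":-0.1,"z":0,"rx":0,"ry":0,"rz":0,"claw":255}
    - {"x":0.006,"y":-0.12,"z":0,"rx":0,"ry":0,"rz":0,"claw":255}
    - {"x":0.007,"y":-0.14,"z":0,"rx":0,"ry":0,"rz":0,"claw":255}
    - {"x":0.009,"y":-0.16,"z":0,"rx":0,"ry":0,"rz":0,"claw":255}
    - {"x":0.01,"y":-0.175,"z":0,"rx":0,"ry":0,"rz":0,"claw":255}
    - {"x":0.011,"y":-0.188,"z":0,"rx":0,"ry":0,"rz":0,"claw":255}

```text
t: 13.03
tool_pos: [0.4688, 0.0998, 0.0441]
orientation: [-2.159, -2.282, 0.0]
force: [0.8, 0.5, -0.3]
opening: 0.0005
gripper_force: 0.3
```

arm_command:
  targets:
    - {"x":0,"y":-0.008,"z":0,"rx":0,"ry":0,"rz":0,"claw":255}
    - {"x":0,"y":-0.014,"z":0,"rx":0,"ry":0,"rz":0,"claw":255}
    - {"x":0,"y":-0.014,"z":0,"rx":0,"ry":0,"rz":0,"claw":255}
    - {"x":0,"y":-0.014,"z":0,"rx":0,"ry":0,"rz":0,"claw":255}

```text
t: 13.37
tool_pos: [0.4688, 0.0938, 0.0441]
orientation: [-2.158, -2.283, 0.0]
force: [0.5, 0.2, -0.0]
opening: 0.0006
gripper_force: 0.0
```

arm_command:
  targets:
    - {"x":0,"y":0.03,"z":0.02,"rx":0,"ry":0,"rz":0,"claw":255}
    - {"x":0,"y":0.04,"z":0.1,"rx":0,"ry":0,"rz":0,"claw":255}
    - {"x":0,"y":0.04,"z":0.18,"rx":0,"ry":0,"rz":0,"claw":0}
    - {"x":0,"y":0.04,"z":0.26,"rx":0,"ry":0,"rz":0,"claw":0}
    - {"x":0,"y":0.04,"z":0.34,"rx":0,"ry":0,"rz":0,"claw":0}
    - {"x":0,"y":0.04,"z":0.42,"rx":0,"ry":0,"rz":0,"claw":0}
    - {"x":0,"y":0.04,"z":0.5,"rx":0,"ry":0,"rz":0,"claw":0}
    - {"x":0,"y":0.04,"z":0.56,"rx":0,"ry":0,"rz":0,"claw":0}

```text
t: 14.03
tool_pos: [0.4691, 0.1143, 0.3282]
orientation: [2.156, 2.282, 0.004]
force: [1.3, 0.2, -0.4]
opening: 0.0356
gripper_force: 0.0
```

arm_command:
  targets:
    - {"x":0.16,"y":-0.8,"z":0,"rx":0,"ry":0,"rz":0.34,"claw":0}
    - {"x":0.16,"y":-0.8,"z":0,"rx":0,"ry":0,"rz":0.34,"claw":0}
    - {"x":0.16,"y":-0.8,"z":0,"rx":0,"ry":0,"rz":0.34,"claw":0}
    - {"x":0.16,"y":-0.8,"z":0,"rx":0,"ry":0,"rz":0.34,"claw":0}
    - {"x":0.16,"y":-0.8,"z":0,"rx":0,"ry":0,"rz":0.34,"claw":0}
    - {"x":0.16,"y":-0.8,"z":0,"rx":0,"ry":0,"rz":0.34,"claw":0}
    - {"x":0.16,"y":-0.8,"z":0,"rx":0,"ry":0,"rz":0.34,"claw":0}
    - {"x":0.16,"y":-0.8,"z":0,"rx":0,"ry":0,"rz":0.34,"claw":0}
    - {"x":0.16,"y":-0.8,"z":0,"rx":0,"ry":0,"rz":0.34,"claw":0}
    - {"x":0.16,"y":-0.8,"z":0,"rx":0,"ry":0,"rz":0.34,"claw":0}

```text
t: 14.87
tool_pos: [0.5455, -0.2697, 0.3241]
orientation: [1.273, 2.872, 0.0]
force: [0.9, 0.7, 0.5]
opening: 0.0926
gripper_force: 0.0
```

arm_command:
  targets:
    - {"x":0.036,"y":-0.17,"z":0,"rx":0,"ry":0,"rz":0.082,"claw":0}
    - {"x":0.036,"y":-0.17,"z":0,"rx":0,"ry":0,"rz":0.082,"claw":0}
    - {"x":0.036,"y":-0.17,"z":0,"rx":0,"ry":0,"rz":0.082,"claw":0}
    - {"x":0.036,"y":-0.17,"z":0,"rx":0,"ry":0,"rz":0.082,"claw":0}

```text
t: 15.2
tool_pos: [0.5628, -0.355, 0.3215]
orientation: [-1.037, -2.962, -0.001]
force: [-0.4, 0.1, 0.4]
opening: 0.0932
gripper_force: 0.0
```

```bash
sleep 1; python3 bl.py p3
python3 - <<'E'
from h import *
s=robot.read_state();Rt=R.from_rotvec(s["orientation"]).as_matrix();print(s["tool_pos"],np.degrees(np.arctan2(Rt[1,1],Rt[0,1])),s["q"],s["opening"])
a=cv2.imread("pics/p3.png")[225:268,215:375];b=cv2.imread("pics/p3.png")[120:250,380:540]
cv2.imwrite("pics/p3d.png",np.vstack([cv2.resize(a,(640,172),interpolation=cv2.INTER_CUBIC),cv2.resize(b,(640,420))]))
E
```

```text
[296.3 171.3] 38 [0.6838 0.058  0.0259] [0.6821 0.0554] [0.033 0.016] 88
[285.  197.2] 60 [0.606  0.0934 0.0234] [0.6075 0.0938] [0.019 0.028] 90
[335.2 243.7] 42 [ 0.4607 -0.0564  0.0629] [ 0.4626 -0.0595] [0.047 0.012] 87
[ 0.56313632 -0.35330635  0.32275252] 51.475029942323495 [-6.37604280e-01  2.97563466e-01  1.09276681e+00  3.39463965e-04
  1.75353469e+00 -1.53595202e+00] 0.09283320385702744
```

View pics/p3d.png

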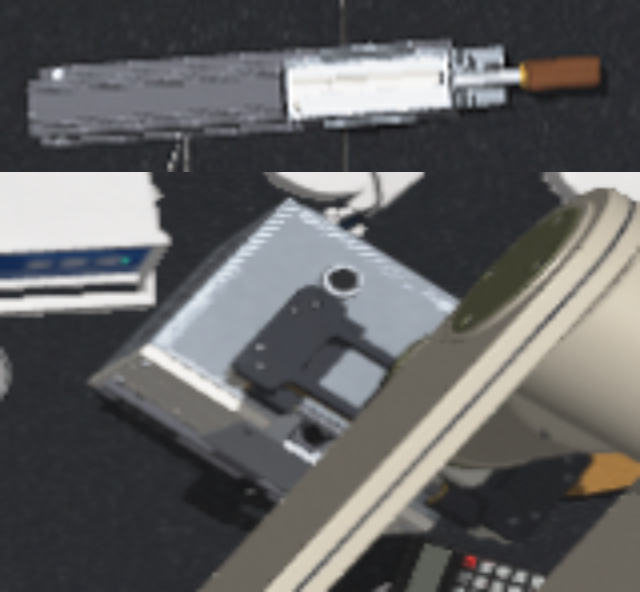

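All four blanks are in the boat and the lane is empty (top strip). Now descend on the knob, which is at crop (312,430).

arm_command:
  targets:
    - {"x":0.008,"y":-0.036,"z":0,"rx":0,"ry":0,"rz":0,"claw":40}
    - {"x":0.008,"y":-0.036,"z":-0.06,"rx":0,"ry":0,"rz":0,"claw":100}
    - {"x":0.008,"y":-0.036,"z":-0.12,"rx":0,"ry":0,"rz":0,"claw":100}
    - {"x":0.008,"y":-0.036,"z":-0.17,"rx":0,"ry":0,"rz":0,"claw":100}
    - {"x":0.008,"y":-0.036,"z":-0.194,"rx":0,"ry":0,"rz":0,"claw":100}
    - {"x":0.008,"y":-0.036,"z":-0.194,"rx":0,"ry":0,"rz":0,"claw":255}
    - {"x":0.008,"y":-0.036,"z":-0.194,"rx":0,"ry":0,"rz":0,"claw":255}
    - {"x":0.008,"y":-0.036,"z":-0.194,"rx":0,"ry":0,"rz":0,"claw":255}
    - {"x":0.008,"y":-0.036,"z":-0.194,"rx":0,"ry":0,"rz":0,"claw":255}
    - {"x":0.008,"y":-0.036,"z":-0.194,"rx":0,"ry":0,"rz":0,"claw":255}

```text
t: 16.08
tool_pos: [0.5681, -0.3715, 0.2296]
orientation: [1.033, 2.963, -0.002]
force: [0.7, 1.2, -1.2]
opening: 0.0309
gripper_force: 0.0
```

arm_command:
  targets:
    - {"x":0,"y":0,"z":0,"rx":0,"ry":0,"rz":0,"claw":255}
    - {"x":0,"y":0,"z":0,"rx":0,"ry":0,"rz":0,"claw":255}
    - {"x":0,"y":0,"z":0,"rx":0,"ry":0,"rz":0,"claw":255}
    - {"x":0,"y":0,"z":0,"rx":0,"ry":0,"rz":0,"claw":255}

```text
t: 16.42
tool_pos: [0.5674, -0.3714, 0.2279]
orientation: [1.034, 2.966, -0.001]
force: [0.7, -0.9, 3.4]
opening: 0.0155
gripper_force: 20.0
```

arm_command:
  targets:
    - {"x":0.012,"y":0.015,"z":0,"rx":0,"ry":0,"rz":0,"claw":255}
    - {"x":0.024,"y":0.03,"z":0,"rx":0,"ry":0,"rz":0,"claw":255}
    - {"x":0.036,"y":0.045,"z":0,"rx":0,"ry":0,"rz":0,"claw":255}
    - {"x":0.048,"y":0.06,"z":0,"rx":0,"ry":0,"rz":0,"claw":255}
    - {"x":0.06,"y":0.075,"z":0,"rx":0,"ry":0,"rz":0,"claw":255}
    - {"x":0.072,"y":0.09,"z":0,"rx":0,"ry":0,"rz":0,"claw":255}
    - {"x":0.084,"y":0.105,"z":0,"rx":0,"ry":0,"rz":0,"claw":255}
    - {"x":0.096,"y":0.12,"z":0,"rx":0,"ry":0,"rz":0,"claw":255}
    - {"x":0.107,"y":0.134,"z":0,"rx":0,"ry":0,"rz":0,"claw":255}
    - {"x":0.107,"y":0.134,"z":0,"rx":0,"ry":0,"rz":0,"claw":255}

```text
t: 17.25
tool_pos: [0.6169, -0.3106, 0.2276]
orientation: [-1.041, -2.96, 0.02]
force: [-24.0, -32.7, 7.8]
opening: 0.027
gripper_force: 20.0
```

arm_command:
  targets:
    - {"x":0,"y":0,"z":0,"rx":0,"ry":0,"rz":0,"claw":255}
    - {"x":0,"y":0,"z":0,"rx":0,"ry":0,"rz":0,"claw":255}

```text
t: 17.42
tool_pos: [0.6155, -0.3123, 0.2277]
orientation: [-1.044, -2.959, 0.021]
force: [-24.5, -32.8, 8.5]
opening: 0.0224
gripper_force: 20.0
```

It hit the stop, so the shutter is fully open. Release and lift.

arm_command:
  targets:
    - {"x":-0.014,"y":-0.017,"z":0,"rx":0,"ry":0,"rz":0,"claw":255}
    - {"x":-0.014,"y":-0.017,"z":0,"rx":0,"ry":0,"rz":0,"claw":100}
    - {"x":-0.014,"y":-0.017,"z":0,"rx":0,"ry":0,"rz":0,"claw":100}
    - {"x":-0.014,"y":-0.017,"z":0,"rx":0,"ry":0,"rz":0,"claw":100}
    - {"x":-0.014,"y":-0.017,"z":0,"rx":0,"ry":0,"rz":0,"claw":100}
    - {"x":-0.014,"y":-0.017,"z":0,"rx":0,"ry":0,"rz":0,"claw":100}
    - {"x":-0.014,"y":-0.017,"z":0.08,"rx":0,"ry":0,"rz":0,"claw":100}
    - {"x":-0.014,"y":-0.017,"z":0.16,"rx":0,"ry":0,"rz":0,"claw":100}
    - {"x":-0.2,"y":0.2,"z":0.2,"rx":0,"ry":0,"rz":-0.2,"claw":100}
    - {"x":-0.2,"y":0.2,"z":0.2,"rx":0,"ry":0,"rz":-0.2,"claw":100}

```text
t: 18.25
tool_pos: [0.5625, -0.2508, 0.3212]
orientation: [1.401, 2.806, 0.0]
force: [-0.3, 2.3, 0.1]
opening: 0.0562
gripper_force: 0.0
```

arm_command:
  targets:
    - {"x":-0.16,"y":0.34,"z":0,"rx":0,"ry":0,"rz":-0.22,"claw":100}
    - {"x":-0.16,"y":0.34,"z":0,"rx":0,"ry":0,"rz":-0.22,"claw":100}
    - {"x":-0.16,"y":0.34,"z":0,"rx":0,"ry":0,"rz":-0.22,"claw":100}
    - {"x":-0.16,"y":0.34,"z":0,"rx":0,"ry":0,"rz":-0.22,"claw":100}
    - {"x":-0.16,"y":0.34,"z":0,"rx":0,"ry":0,"rz":-0.22,"claw":100}
    - {"x":-0.16,"y":0.34,"z":0,"rx":0,"ry":0,"rz":-0.22,"claw":100}

```text
t: 18.75
tool_pos: [0.4788, -0.0757, 0.3195]
orientation: [1.971, 2.446, 0.003]
force: [0.0, 0.2, 0.4]
opening: 0.0566
gripper_force: 0.0
```

```bash
sleep 1
cat > fu.py <<'E'
from h import *
s=robot.read_state();Rt=R.from_rotvec(s["orientation"]).as_matrix();print(s["tool_pos"],np.degrees(np.arctan2(Rt[1,1],Rt[0,1])))
im,W=shot("top","p4");np.save("topW.npy",W);np.save("topI.npy",im);z=W[...,2]
r=np.zeros(z.shape,bool);r[118:245,395:525]=1
k=r&(z>.225)&(z<.27)&(im.max(-1)<90);print("knob",k.sum(),np.nanmedian(W[k],0))
# white plate top edge strip
m=r&(im.min(-1)>200)&(abs(z-.205)<.012);P=W[m][:,:2]
c,res=P.mean(0),np.linalg.svd(P-P.mean(0))[2][0];print("strip",m.sum(),c,np.degrees(np.arctan2(res[1],res[0])), rect if 0 else cv2.minAreaRect(P.astype(np.float32)))
a=np.deg2rad(-38.4);e=np.array([[np.cos(a),-np.sin(a)],[np.sin(a),np.cos(a)]])
t=r&(abs(z-.205)<.008);f=W[t][:,:2]@e
for q in(0,1): print("pct",q,np.percentile(f[:,q],[.5,1,2,5,95,98,99,99.5]).round(4))
# straight-line fits of the four top edges in furnace frame: per-bin extremes
for q in(0,1):
    o=1-q;b=np.round(f[:,o]/.005).astype(int)
    L=[(i*.005,np.percentile(f[b==i,q],3),np.percentile(f[b==i,q],97)) for i in np.unique(b) if (b==i).sum()>20];L=np.array(L)
    for j in(1,2):
        g=abs(L[:,j]-np.median(L[:,j]))<.006;p=np.polyfit(L[g,0],L[g,j],1);print("edge",q,j,"slope deg",np.degrees(np.arctan(p[0])).round(2),"pos",np.median(L[g,j]).round(4))
np.save("ff.npy",e)
x=cv2.resize(im[150:250,390:520],None,fx=6,fy=6,interpolation=cv2.INTER_CUBIC);cv2.imwrite("pics/p4c.png",x[...,::-1])
E
python3 fu.py
```

```text
[ 0.47884006 -0.07565283  0.31952255] 12.280737875167407
knob 49 [ 0.61177386 -0.31464462  0.2600534 ]
strip 551 [ 0.60299645 -0.37282372] -132.9917137953721 ((0.6278473138809204, -0.4118441641330719), (0.23640663921833038, 0.17128106951713562), 50.722145080566406)
pct 0 [0.6615 0.6647 0.6667 0.6725 0.8279 0.8329 0.8347 0.8358]
pct 1 [-0.0517 -0.0502 -0.0477 -0.0408  0.1754  0.1824  0.1846  0.1857]
edge 0 1 slope deg -0.1 pos 0.6693
edge 0 2 slope deg 1.05 pos 0.8303
edge 1 1 slope deg -0.47 pos -0.0449
edge 1 2 slope deg -0.38 pos 0.1799
```

View pics/p4c.png

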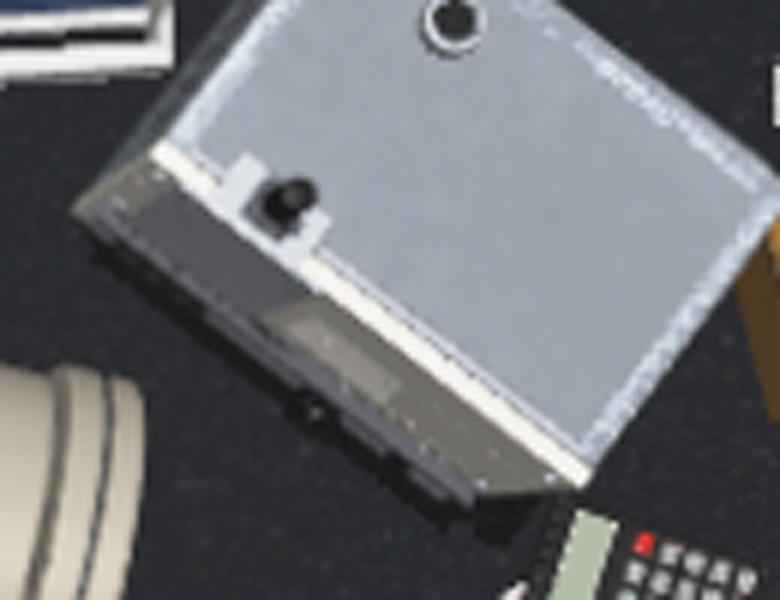

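The shutter is open and the slot shows at crop (285–400, 315–395). I'll find the slot numerically from the side camera's depth.

```bash
cat > sl.py <<'E'
from h import *
c=np.array([.6293,-.4126]);a=np.deg2rad(-38.75);e=np.array([[np.cos(a),-np.sin(a)],[np.sin(a),np.cos(a)]])
for n in("side","top"):
    im,W=shot(n)
    f=(W[...,:2]-c)@e; fx,fy,z=f[...,0],f[...,1],W[...,2]
    m=(abs(fy)<.125)&(z>.02)&(z<.2)&(fx>-.13)&(fx<.0)
    print(n,m.sum())
    if n=="side":
        # rays: intersect with front face plane fx=-.085
        t=cal(n)[2];o=np.append((t[:2]-c)@e,t[2]);d=np.stack([fx,fy,z],-1)-o
        k=(-.085-o[0])/d[...,0];q=o+d*k[...,None]
        w=(abs(q[...,1])<.125)&(q[...,2]>.03)&(q[...,2]<.2)
        for zz in np.arange(.19,.04,-.008):
            row=""
            for yy in np.arange(.12,-.125,-.01):
                s=w&(abs(q[...,1]-yy)<.005)&(abs(q[...,2]-zz)<.004)
                row+=" %4d"%(np.nanmedian(fx[s])*1000) if s.any() else "    ."
            print("%.3f"%zz,row)
    else:
        from scipy import stats
        for yy in np.arange(.11,-.12,-.02):
            s=m&(abs(fy-yy)<.006);print(round(yy,3),s.sum(),[(round(float(A),3),round(float(B),3)) for A,B in list(zip(fx[s],z[s]))[::8]])
E
python3 sl.py
```

```text
side 2841
0.190   -79  -78  -84  -83  -85  -84  -84  -85  -87  -85  -80  -79  -83  -78  -82  -81  -81  -81  -78  -80  -78  -81  -80  -82  253
0.182   -77  -79  -85  -83  -84  -82  -83  -86  -87  -84  -81  -83  -81  -80  -80  -79  -81  -81  -81  -80  -82  -78  -86  -84  173
0.174   -78  -78  -83  -85  -83  -88  -84  -82  -84  -83  -80  -80  -81  -81  -80  -79  -78  -81  -79  -79  -84  -79  -80  -80  162
0.166   -82  -78  -82  -83  -83  -85  -85  -82  -85  -86  -81  -82  -79  -77  -81  -84  -81  -81  -80  -83  -79  -79  -82  -82  146
0.158   -79  -79  -84  -82  -81  -85  -83  -85  -84  -82  -83  -76  -75  -79  -14  -81  -76  -82  -80  -81  -80  -83  -82  -79  126
0.150   -81  -79  -85  -82  -85  -86  -85  -85  -84  -86  -80   73   73   70   60   41  -27  -82  -80  -82  -81  -85  -81  -80  105
0.142   -81  -78  -84  -85  -83  -84  -86  -84  -83  -87  -81   65   61   67   55   37   18  -84  -78  -81  -83  -79  -82  -82   83
0.134   -78  -81  -86  -86  -86  -86  -83  -87  -84  -85  -79   50   40   47   47   44   21  -77  -78  -80  -81  -80  -82  -78   72
0.126   -75  -80  -87  -88  -83  -
[... 2505 characters left out ...]
, (-0.088, 0.085), (-0.089, 0.082), (-0.09, 0.054), (-0.091, 0.049), (-0.095, 0.059)]
-0.05 79 [(-0.062, 0.064), (-0.075, 0.119), (-0.078, 0.108), (-0.083, 0.185), (-0.082, 0.121), (-0.082, 0.181), (-0.082, 0.106), (-0.091, 0.085), (-0.086, 0.036), (-0.086, 0.024)]
-0.07 64 [(-0.082, 0.19), (-0.083, 0.182), (-0.084, 0.134), (-0.082, 0.184), (-0.083, 0.124), (-0.085, 0.023), (-0.084, 0.109), (-0.087, 0.088)]
-0.09 63 [(-0.082, 0.149), (-0.083, 0.122), (-0.082, 0.177), (-0.083, 0.115), (-0.083, 0.172), (-0.083, 0.088), (-0.089, 0.046), (-0.094, 0.084)]
-0.11 64 [(-0.082, 0.116), (-0.085, 0.185), (-0.082, 0.107), (-0.086, 0.18), (-0.084, 0.083), (-0.083, 0.14), (-0.084, 0.198), (-0.085, 0.138)]
```

Run:
```python
from h import *
c=np.array([.6293,-.4126]);a=np.deg2rad(-38.75);e=np.array([[np.cos(a),-np.sin(a)],[np.sin(a),np.cos(a)]])
n="side";im,W=shot(n);f=(W[...,:2]-c)@e;t=cal(n)[2];o=np.append((t[:2]-c)@e,t[2]);d=np.dstack([f,W[...,2]])-o
k=(-.082-o[0])/d[...,0];q=o+d*k[...,None];fx=f[...,0]
w=(q[...,2]>.112)&(q[...,2]<.148)
for yy in list(np.arange(.026,.0,-.003))+list(np.arange(-.034,-.06,-.003)):
    s=w&(abs(q[...,1]-yy)<.0015);print("y%.3f %.2f %d"%(yy,(fx[s]>-.06).mean(),s.sum()))
w=(q[...,1]<.005)&(q[...,1]>-.03)
for zz in np.arange(.165,.145,-.003):
    s=w&(abs(q[...,2]-zz)<.0015);print("z%.3f %.2f"%(zz,(fx[s]>-.06).mean()))
# plate yaw/pos fit from plate pixels away from shutter
s=(abs(q[...,1]+.08)<.03)|(abs(q[...,1]-.012)<.01);s&=(q[...,2]>.16)&(q[...,2]<.195)&(abs(fx+.082)<.008)
p=np.polyfit(f[...,1][s],fx[s],1);print("plate slope deg",np.degrees(p[0]),"fx at -.02",np.polyval(p,-.02),s.sum())
```

```text
y0.026 0.00 3
y0.023 0.00 7
y0.020 0.00 9
y0.017 0.00 6
y0.014 0.40 5
y0.011 1.00 7
y0.008 1.00 9
y0.005 1.00 6
y0.002 1.00 3
y-0.034 1.00 7
y-0.037 1.00 9
y-0.040 1.00 4
y-0.043 0.80 5
y-0.046 0.00 9
y-0.049 0.00 6
y-0.052 0.00 6
y-0.055 0.00 6
y-0.058 0.00 9
z0.165 0.00
z0.162 0.00
z0.159 0.00
z0.156 0.00
z0.153 1.00
z0.150 1.00
z0.147 1.00
plate slope deg 0.39848598032219457 fx at -.02 -0.08078300706274742 170
```

arm_command:
  targets:
    - {"x":-0.03,"y":-0.093,"z":-0.06,"rx":0,"ry":0,"rz":-0.08,"claw":100}
    - {"x":-0.03,"y":-0.093,"z":-0.14,"rx":0,"ry":0,"rz":-0.08,"claw":100}
    - {"x":-0.03,"y":-0.093,"z":-0.22,"rx":0,"ry":0,"rz":-0.08,"claw":100}
    - {"x":-0.03,"y":-0.093,"z":-0.3,"rx":0,"ry":0,"rz":-0.08,"claw":100}
    - {"x":-0.03,"y":-0.093,"z":-0.38,"rx":0,"ry":0,"rz":-0.08,"claw":100}
    - {"x":-0.03,"y":-0.093,"z":-0.45,"rx":0,"ry":0,"rz":-0.08,"claw":100}
    - {"x":-0.03,"y":-0.093,"z":-0.5,"rx":0,"ry":0,"rz":-0.08,"claw":100}
    - {"x":-0.03,"y":-0.093,"z":-0.55,"rx":0,"ry":0,"rz":-0.08,"claw":100}
    - {"x":-0.03,"y":-0.093,"z":-0.585,"rx":0,"ry":0,"rz":-0.08,"claw":100}
    - {"x":-0.03,"y":-0.093,"z":-0.585,"rx":0,"ry":0,"rz":-0.08,"claw":100}

```text
t: 19.78
tool_pos: [0.4615, -0.1261, 0.0213]
orientation: [-2.161, -2.269, 0.005]
force: [-1.9, -0.1, -0.6]
opening: 0.0563
gripper_force: 0.0
```

arm_command:
  targets:
    - {"x":0,"y":0,"z":0,"rx":0,"ry":0,"rz":0,"claw":255}
    - {"x":0,"y":0,"z":0,"rx":0,"ry":0,"rz":0,"claw":255}
    - {"x":0,"y":0,"z":0,"rx":0,"ry":0,"rz":0,"claw":255}
    - {"x":0,"y":0,"z":0,"rx":0,"ry":0,"rz":0,"claw":255}
    - {"x":0,"y":0,"z":0,"rx":0,"ry":0,"rz":0,"claw":255}
    - {"x":0,"y":0,"z":0,"rx":0,"ry":0,"rz":0,"claw":255}
    - {"x":0,"y":0,"z":0,"rx":0,"ry":0,"rz":0,"claw":255}
  squeeze: 60

```text
t: 20.37
tool_pos: [0.4657, -0.1267, 0.027]
orientation: [2.164, 2.275, 0.001]
force: [0.1, 0.0, 1.7]
opening: 0.0217
gripper_force: 60.0
```

```bash
sleep 1
python3 - <<'E'
from h import *
s=robot.read_state();Rt=R.from_rotvec(s["orientation"]).as_matrix();print(s["tool_pos"],np.degrees(np.arctan2(Rt[1,1],Rt[0,1])),s["q"].round(3),s["force"],s["wrist_torque"])
E
```

```text
[ 0.46573458 -0.12668408  0.02699872] 2.8727822973140333 [-0.372 -0.016  1.989 -0.     1.167 -0.422] [0.0816075  0.03796167 1.74305797] [-0.1507971   0.06294248 -0.09012597]
```

arm_command:
  targets:
    - {"x":0,"y":0,"z":0.01,"rx":0,"ry":0,"rz":0,"claw":255}
    - {"x":0,"y":0,"z":0.025,"rx":0,"ry":0,"rz":0,"claw":255}
    - {"x":0,"y":0,"z":0.045,"rx":0,"ry":0,"rz":0,"claw":255}
    - {"x":0,"y":0,"z":0.07,"rx":0,"ry":0,"rz":0,"claw":255}
    - {"x":0,"y":0,"z":0.1,"rx":0,"ry":0,"rz":0,"claw":255}
    - {"x":0,"y":0,"z":0.13,"rx":0,"ry":0,"rz":0,"claw":255}
    - {"x":0,"y":0,"z":0.16,"rx":0,"ry":0,"rz":0,"claw":255}
    - {"x":0,"y":0,"z":0.18,"rx":0,"ry":0,"rz":0,"claw":255}
    - {"x":0,"y":0,"z":0.19,"rx":0,"ry":0,"rz":0,"claw":255}
    - {"x":0,"y":0,"z":0.19,"rx":0,"ry":0,"rz":0,"claw":255}

```text
t: 21.2
tool_pos: [0.4659, -0.1267, 0.1228]
orientation: [2.163, 2.275, 0.001]
force: [0.2, -0.3, -3.5]
opening: 0.0216
gripper_force: 60.0
```

```bash
sleep 1
cat > pan.py <<'E'
from h import *
# pan pose from both cameras: cloud points near the expected pan, in boat frame predicted from the TCP
def pan(L=.1565):
    s=robot.read_state();Rt=R.from_rotvec(s["orientation"]).as_matrix();p=s["tool_pos"]
    y=Rt[:,1]; bx=-Rt[:,0]  # candidate boat x
    return s,Rt,p
s,Rt,p=pan();print("tcp",p.round(4),"yaw",np.degrees(np.arctan2(Rt[1,1],Rt[0,1])).round(2),"toolx",Rt[:,0].round(3),"F",s["force"].round(1),"T",s["wrist_torque"].round(2))
by=-Rt[:,1];bx=np.cross(by,-Rt[:,2]);bz=-Rt[:,2]   # boat axes if tool y = -boat y
print("bx",bx.round(3))
E_=np.stack([bx,by,bz],1);o=p+bx*.1565+bz*.030
for n in("top","side"):
    im,W=shot(n);np.save(n+"W.npy",W);np.save(n+"I.npy",im)
    q=(W-o)@E_;m=(abs(q[...,0])<.075)&(abs(q[...,1])<.032)&(abs(q[...,2])<.04)
    Q=q[m];print(n,m.sum())
    for xx in np.arange(-.07,.08,.014):
        k=abs(Q[:,0]-xx)<.007
        if k.sum()>3:
            h=Q[k];print("x%.3f n%d zmax %.4f zmin %.4f ymin %.4f ymax %.4f"%(xx,k.sum(),np.percentile(h[:,2],95),np.percentile(h[:,2],5),*np.percentile(h[:,1],[3,97])))
E
python3 pan.py
```

```text
tcp [ 0.4659 -0.1267  0.1228] yaw 2.87 toolx [-0.05   0.999 -0.001] F [ 0.2 -0.3 -3.5] T [-0.44  0.03  0.02]
bx [-0.05   0.999 -0.001]
top 570
x-0.070 n20 zmax 0.0087 zmin 0.0030 ymin -0.0029 ymax 0.0067
x-0.056 n59 zmax 0.0204 zmin -0.0162 ymin -0.0126 ymax 0.0179
x-0.042 n61 zmax 0.0196 zmin -0.0175 ymin -0.0126 ymax 0.0172
x-0.028 n64 zmax 0.0192 zmin -0.0146 ymin -0.0135 ymax 0.0189
x-0.014 n63 zmax 0.0189 zmin -0.0149 ymin -0.0140 ymax 0.0180
x-0.000 n64 zmax 0.0198 zmin -0.0155 ymin -0.0125 ymax 0.0172
x0.014 n66 zmax 0.0208 zmin -0.0151 ymin -0.0134 ymax 0.0189
x0.028 n69 zmax 0.0194 zmin -0.0139 ymin -0.0146 ymax 0.0181
x0.042 n66 zmax 0.0186 zmin -0.0170 ymin -0.0153 ymax 0.0172
x0.056 n38 zmax 0.0151 zmin -0.0175 ymin -0.0160 ymax 0.0192
side 414
x-0.070 n5 zmax 0.0139 zmin 0.0035 ymin -0.0187 ymax 0.0053
x-0.056 n49 zmax 0.0160 zmin -0.0088 ymin -0.0181 ymax 0.0186
x-0.042 n34 zmax 0.0166 zmin -0.0146 ymin -0.0102 ymax 0.0198
x-0.028 n33 zmax 0.0161 zmin -0.0110 ymin -0.0056 ymax 0.0190
x-0.014 n35 zmax 0.0167 zmin -0.0109 ymin -0.0060 ymax 0.0195
x-0.000 n30 zmax 0.0172 zmin -0.0120 ymin -0.0074 ymax 0.0193
x0.014 n36 zmax 0.0163 zmin -0.0145 ymin -0.0064 ymax 0.0196
x0.028 n34 zmax 0.0166 zmin -0.0127 ymin -0.0097 ymax 0.0191
x0.042 n62 zmax 0.0161 zmin -0.0160 ymin -0.0134 ymax 0.0195
x0.056 n96 zmax 0.0115 zmin -0.0187 ymin -0.0121 ymax 0.0204
```

The boat sits true in the grip with no droop, and the pan centre is at TCP + 156.5 mm along the boat axis and 30 mm up. Now swing slowly to a staging pose in line with the slot.

arm_command:
  targets:
    - {"x":-0.004,"y":-0.003,"z":0,"rx":0,"ry":0,"rz":-0.02,"claw":255}
    - {"x":-0.011,"y":-0.008,"z":0,"rx":0,"ry":0,"rz":-0.055,"claw":255}
    - {"x":-0.018,"y":-0.014,"z":0,"rx":0,"ry":0,"rz":-0.095,"claw":255}
    - {"x":-0.026,"y":-0.02,"z":0,"rx":0,"ry":0,"rz":-0.135,"claw":255}
    - {"x":-0.034,"y":-0.026,"z":0,"rx":0,"ry":0,"rz":-0.175,"claw":255}
    - {"x":-0.042,"y":-0.032,"z":0,"rx":0,"ry":0,"rz":-0.215,"claw":255}
    - {"x":-0.05,"y":-0.038,"z":0,"rx":0,"ry":0,"rz":-0.255,"claw":255}
    - {"x":-0.058,"y":-0.045,"z":0,"rx":0,"ry":0,"rz":-0.295,"claw":255}
    - {"x":-0.066,"y":-0.051,"z":0,"rx":0,"ry":0,"rz":-0.335,"claw":255}
    - {"x":-0.074,"y":-0.057,"z":0,"rx":0,"ry":0,"rz":-0.375,"claw":255}

```text
t: 22.13
tool_pos: [0.4267, -0.1545, 0.1197]
orientation: [-2.849, -1.319, 0.003]
force: [0.8, 0.3, -5.2]
opening: 0.0215
gripper_force: 60.0
```

arm_command:
  targets:
    - {"x":-0.008,"y":-0.006,"z":0,"rx":0,"ry":0,"rz":-0.04,"claw":255}
    - {"x":-0.016,"y":-0.012,"z":0,"rx":0,"ry":0,"rz":-0.08,"claw":255}
    - {"x":-0.024,"y":-0.018,"z":0,"rx":0,"ry":0,"rz":-0.12,"claw":255}
    - {"x":-0.032,"y":-0.024,"z":0,"rx":0,"ry":0,"rz":-0.16,"claw":255}
    - {"x":-0.04,"y":-0.03,"z":0,"rx":0,"ry":0,"rz":-0.2,"claw":255}
    - {"x":-0.048,"y":-0.036,"z":0,"rx":0,"ry":0,"rz":-0.24,"claw":255}
    - {"x":-0.056,"y":-0.043,"z":0,"rx":0,"ry":0,"rz":-0.28,"claw":255}
    - {"x":-0.064,"y":-0.049,"z":0,"rx":0,"ry":0,"rz":-0.32,"claw":255}
    - {"x":-0.07,"y":-0.055,"z":0,"rx":0,"ry":0,"rz":-0.36,"claw":255}
    - {"x":-0.074,"y":-0.058,"z":0,"rx":0,"ry":0,"rz":-0.4,"claw":255}

```text
t: 22.97
tool_pos: [0.3896, -0.1834, 0.1196]
orientation: [-3.138, -0.105, 0.004]
force: [0.3, 0.3, -4.0]
opening: 0.0217
gripper_force: 60.0
```

arm_command:
  targets:
    - {"x":-0.008,"y":-0.006,"z":0,"rx":0,"ry":0,"rz":-0.04,"claw":255}
    - {"x":-0.016,"y":-0.012,"z":0,"rx":0,"ry":0,"rz":-0.08,"claw":255}
    - {"x":-0.024,"y":-0.018,"z":0,"rx":0,"ry":0,"rz":-0.12,"claw":255}
    - {"x":-0.032,"y":-0.024,"z":0,"rx":0,"ry":0,"rz":-0.16,"claw":255}
    - {"x":-0.04,"y":-0.03,"z":0,"rx":0,"ry":0,"rz":-0.2,"claw":255}
    - {"x":-0.048,"y":-0.036,"z":0,"rx":0,"ry":0,"rz":-0.24,"claw":255}
    - {"x":-0.056,"y":-0.043,"z":0,"rx":0,"ry":0,"rz":-0.28,"claw":255}
    - {"x":-0.064,"y":-0.049,"z":0,"rx":0,"ry":0,"rz":-0.32,"claw":255}
    - {"x":-0.07,"y":-0.055,"z":0,"rx":0,"ry":0,"rz":-0.35,"claw":255}
    - {"x":-0.073,"y":-0.057,"z":0,"rx":0,"ry":0,"rz":-0.365,"claw":255}

```text
t: 23.8
tool_pos: [0.3531, -0.2118, 0.1196]
orientation: [-2.969, 1.022, 0.005]
force: [-0.3, 0.8, -4.1]
opening: 0.0212
gripper_force: 60.0
```

```bash
sleep 1; python3 pan.py | grep -v nan
python3 - <<'E'
from h import *
im=np.load("topI.npy");cv2.imwrite("pics/st.png",cv2.resize(im[170:290,330:490],None,fx=5,fy=5,interpolation=cv2.INTER_CUBIC)[...,::-1])
E
```

```text
tcp [ 0.3531 -0.2118  0.1196] yaw -128.0 toolx [ 0.788 -0.616 -0.003] F [-0.3  0.8 -4.1] T [0.33 0.48 0.03]
bx [ 0.788 -0.616 -0.003]
top 568
x-0.070 n36 zmax 0.0177 zmin -0.0097 ymin -0.0143 ymax 0.0149
x-0.056 n64 zmax 0.0200 zmin -0.0140 ymin -0.0163 ymax 0.0170
x-0.042 n63 zmax 0.0206 zmin -0.0136 ymin -0.0164 ymax 0.0174
x-0.028 n63 zmax 0.0193 zmin -0.0157 ymin -0.0161 ymax 0.0171
x-0.014 n63 zmax 0.0186 zmin -0.0135 ymin -0.0162 ymax 0.0173
x-0.000 n65 zmax 0.0196 zmin -0.0143 ymin -0.0162 ymax 0.0171
x0.014 n64 zmax 0.0197 zmin -0.0169 ymin -0.0163 ymax 0.0191
x0.028 n65 zmax 0.0207 zmin -0.0130 ymin -0.0155 ymax 0.0192
x0.042 n62 zmax 0.0185 zmin -0.0171 ymin -0.0169 ymax 0.0195
x0.056 n23 zmax 0.0158 zmin -0.0102 ymin -0.0156 ymax 0.0214
side 211
x-0.070 n7 zmax -0.0020 zmin -0.0112 ymin -0.0097 ymax 0.0200
x-0.056 n34 zmax 0.0033 zmin -0.0161 ymin -0.0153 ymax 0.0230
x-0.042 n18 zmax 0.0047 zmin -0.0151 ymin 0.0157 ymax 0.0227
x-0.028 n13 zmax 0.0072 zmin -0.0118 ymin 0.0163 ymax 0.0228
x-0.014 n23 zmax 0.0177 zmin -0.0145 ymin 0.0154 ymax 0.0217
x-0.000 n25 zmax 0.0169 zmin -0.0123 ymin 0.0090 ymax 0.0213
x0.014 n22 zmax 0.0179 zmin -0.0144 ymin 0.0116 ymax 0.0217
x0.028 n26 zmax 0.0171 zmin -0.0140 ymin 0.0039 ymax 0.0199
x0.042 n24 zmax 0.0180 zmin -0.0141 ymin 0.0076 ymax 0.0204
x0.056 n19 zmax 0.0156 zmin -0.0142 ymin 0.0037 ymax 0.0233
```

It lines up well. A small correction in yaw, position and height first.

arm_command:
  targets:
    - {"x":0.001,"y":-0.002,"z":-0.008,"rx":0,"ry":0,"rz":-0.002,"claw":255}
    - {"x":0.002,"y":-0.004,"z":-0.018,"rx":0,"ry":0,"rz":-0.005,"claw":255}
    - {"x":0.002,"y":-0.006,"z":-0.03,"rx":0,"ry":0,"rz":-0.008,"claw":255}
    - {"x":0.002,"y":-0.006,"z":-0.04,"rx":0,"ry":0,"rz":-0.008,"claw":255}
    - {"x":0.002,"y":-0.006,"z":-0.046,"rx":0,"ry":0,"rz":-0.008,"claw":255}
    - {"x":0.002,"y":-0.006,"z":-0.048,"rx":0,"ry":0,"rz":-0.008,"claw":255}
    - {"x":0.002,"y":-0.006,"z":-0.048,"rx":0,"ry":0,"rz":-0.008,"claw":255}
    - {"x":0.002,"y":-0.006,"z":-0.048,"rx":0,"ry":0,"rz":-0.008,"claw":255}

```text
t: 24.57
tool_pos: [0.3556, -0.2154, 0.0973]
orientation: [-2.964, 1.04, -0.0]
force: [-0.1, -0.4, -2.8]
opening: 0.0219
gripper_force: 60.0
```

```bash
sleep 1; python3 pan.py | head -2
python3 - <<'E'
from h import *
# boat & slot in the same side view: project pan's 4 nose corners translated along bx to the slot plane vs slot corners
s=robot.read_state();Rt=R.from_rotvec(s["orientation"]).as_matrix();p=s["tool_pos"];bx=Rt[:,0];by=-Rt[:,1]
c=np.array([.6293,-.4126]);a=np.deg2rad(-38.75);e=np.array([[np.cos(a),-np.sin(a)],[np.sin(a),np.cos(a)]])
o=p+bx*.1565+[0,0,.03]
for k in(0,.1,.18):
    q=o+bx*k;print(k,((q[:2]-c)@e).round(4),q[2].round(4))
print(s["q"].round(3))
E
```

```text
tcp [ 0.3556 -0.2154  0.0973] yaw -128.67 toolx [ 0.781 -0.625  0.   ] F [-0.1 -0.4 -2.8] T [0.29 0.41 0.01]
bx [ 0.781 -0.625  0.   ]
0 [-0.1802 -0.0173] 0.1277
0.1 [-0.0802 -0.0172] 0.1277
0.18 [-0.0002 -0.0171] 0.1278
[-0.668 -0.31   2.109  0.     1.342  1.578]
```

arm_command:
  targets:
    - {"x":0.006,"y":-0.007,"z":-0.002,"rx":0,"ry":0,"rz":0,"claw":255}
    - {"x":0.018,"y":-0.017,"z":-0.003,"rx":0,"ry":0,"rz":0,"claw":255}
    - {"x":0.032,"y":-0.028,"z":-0.003,"rx":0,"ry":0,"rz":0,"claw":255}
    - {"x":0.046,"y":-0.04,"z":-0.003,"rx":0,"ry":0,"rz":0,"claw":255}
    - {"x":0.06,"y":-0.051,"z":-0.003,"rx":0,"ry":0,"rz":0,"claw":255}
    - {"x":0.074,"y":-0.062,"z":-0.003,"rx":0,"ry":0,"rz":0,"claw":255}
    - {"x":0.088,"y":-0.073,"z":-0.003,"rx":0,"ry":0,"rz":0,"claw":255}
    - {"x":0.1,"y":-0.083,"z":-0.003,"rx":0,"ry":0,"rz":0,"claw":255}
    - {"x":0.108,"y":-0.089,"z":-0.003,"rx":0,"ry":0,"rz":0,"claw":255}
    - {"x":0.11,"y":-0.091,"z":-0.003,"rx":0,"ry":0,"rz":0,"claw":255}

```text
t: 25.5
tool_pos: [0.4112, -0.2615, 0.0958]
orientation: [2.964, -1.04, 0.001]
force: [-0.6, -0.2, -4.3]
opening: 0.0219
gripper_force: 60.0
```

```bash
sleep 1; python3 pan.py | head -2
python3 - <<'E'
from h import *
s=robot.read_state();Rt=R.from_rotvec(s["orientation"]).as_matrix();p=s["tool_pos"];bx=Rt[:,0]
c=np.array([.6293,-.4126]);a=np.deg2rad(-38.75);e=np.array([[np.cos(a),-np.sin(a)],[np.sin(a),np.cos(a)]])
q=p+bx*.1565+[0,0,.03];print(((q[:2]-c)@e).round(4),q[2].round(4))
W=np.load("sideW.npy");im=np.load("sideI.npy");f=(W[...,:2]-c)@e
# back wall seen from side camera
m=(f[...,0]>-.155)&(f[...,0]<-.1)&(W[...,2]>.1)&(W[...,2]<.16)&(abs(f[...,1]+.01)<.05)
print(m.sum(),np.percentile(f[...,1][m],[5,50,90,95]).round(4),np.percentile(W[...,2][m],[2,98]).round(4))
cv2.imwrite("pics/in.png",cv2.resize(im[150:270,330:490],None,fx=5,fy=5,interpolation=cv2.INTER_CUBIC)[...,::-1])
E
```

```text
tcp [ 0.4112 -0.2615  0.0958] yaw -128.68 toolx [ 0.781 -0.625  0.   ] F [-0.6 -0.2 -4.3] T [ 0.25  0.46 -0.01]
bx [ 0.781 -0.625  0.   ]
[-0.109  -0.0185] 0.1255
52 [-0.0027 -0.0003  0.0016  0.0019] [0.1087 0.1424]
```

View pics/in.png

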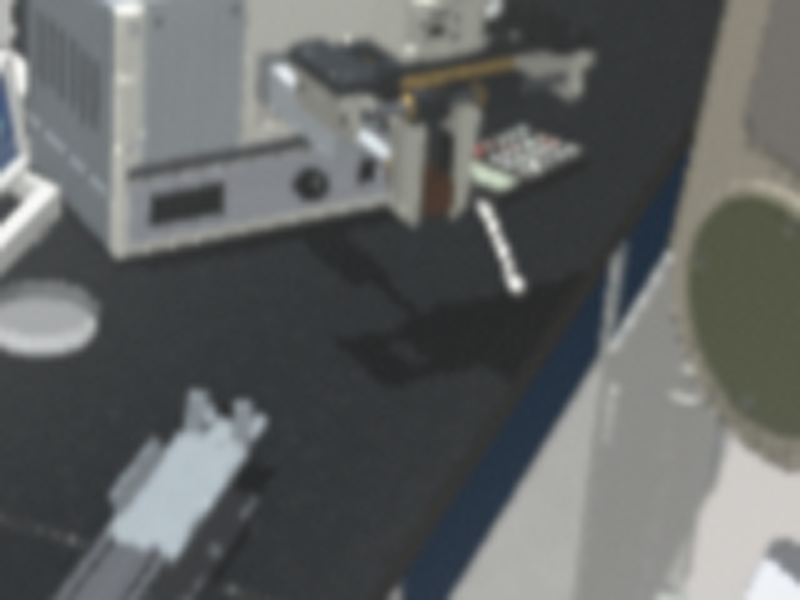

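The boat's nose is entering the slot and the pan rides level (crop (330,110)). Shift 3 mm left to centre it and go on.

arm_command:
  targets:
    - {"x":0.004,"y":0.005,"z":0.002,"rx":0,"ry":0,"rz":0,"claw":255}
    - {"x":0.004,"y":0.005,"z":0.002,"rx":0,"ry":0,"rz":0,"claw":255}
    - {"x":0.012,"y":-0.001,"z":0.002,"rx":0,"ry":0,"rz":0,"claw":255}
    - {"x":0.026,"y":-0.013,"z":0.002,"rx":0,"ry":0,"rz":0,"claw":255}
    - {"x":0.04,"y":-0.024,"z":0.002,"rx":0,"ry":0,"rz":0,"claw":255}
    - {"x":0.054,"y":-0.035,"z":0.002,"rx":0,"ry":0,"rz":0,"claw":255}
    - {"x":0.068,"y":-0.046,"z":0.002,"rx":0,"ry":0,"rz":0,"claw":255}
    - {"x":0.082,"y":-0.057,"z":0.002,"rx":0,"ry":0,"rz":0,"claw":255}
    - {"x":0.096,"y":-0.069,"z":0.002,"rx":0,"ry":0,"rz":0,"claw":255}
    - {"x":0.11,"y":-0.08,"z":0.002,"rx":0,"ry":0,"rz":0,"claw":255}

```text
t: 26.43
tool_pos: [0.4662, -0.3015, 0.0965]
orientation: [-2.964, 1.041, 0.0]
force: [0.8, -0.8, -3.7]
opening: 0.0212
gripper_force: 60.0
```

arm_command:
  targets:
    - {"x":0.014,"y":-0.011,"z":0,"rx":0,"ry":0,"rz":0,"claw":255}
    - {"x":0.028,"y":-0.022,"z":0,"rx":0,"ry":0,"rz":0,"claw":255}
    - {"x":0.042,"y":-0.034,"z":0,"rx":0,"ry":0,"rz":0,"claw":255}
    - {"x":0.054,"y":-0.043,"z":0,"rx":0,"ry":0,"rz":0,"claw":255}
    - {"x":0.062,"y":-0.05,"z":0,"rx":0,"ry":0,"rz":0,"claw":255}
    - {"x":0.064,"y":-0.051,"z":0,"rx":0,"ry":0,"rz":0,"claw":255}
    - {"x":0.064,"y":-0.051,"z":0,"rx":0,"ry":0,"rz":0,"claw":255}
    - {"x":0.064,"y":-0.051,"z":0,"rx":0,"ry":0,"rz":0,"claw":255}

```text
t: 27.1
tool_pos: [0.4973, -0.3261, 0.0965]
orientation: [-2.964, 1.04, 0.001]
force: [0.1, -0.0, -3.8]
opening: 0.0216
gripper_force: 60.0
```

```bash
sleep 1
cat > st.py <<'E'
from h import *
s=robot.read_state();Rt=R.from_rotvec(s["orientation"]).as_matrix();p=s["tool_pos"];bx=Rt[:,0];bz=-Rt[:,2]
c=np.array([.6293,-.4126]);a=np.deg2rad(-38.75);e=np.array([[np.cos(a),-np.sin(a)],[np.sin(a),np.cos(a)]])
q=p+bx*.1565+bz*.03;print("pan",((q[:2]-c)@e).round(4),q[2].round(4),"tcp",p.round(4),"bx",bx.round(3),"tilt",np.degrees(np.arccos(bz[2])).round(1),"q",s["q"].round(2),s["force"].round(1))
im,W=shot("side");f=(W[...,:2]-c)@e
r=(f[...,0]>-.135)&(f[...,0]<-.105)&(W[...,2]>.09)&(W[...,2]<.17)&(abs(f[...,1]+.015)<.03)
print("rod/grip region",r.sum(),np.nanmedian(np.dstack([f,W[...,2]])[r],0).round(4) if r.any() else "")
E
python3 st.py
```

```text
pan [-0.0005 -0.015 ] 0.1264 tcp [ 0.4973 -0.3261  0.0965] bx [ 0.781 -0.625 -0.001] tilt 0.0 q [-0.67  0.2   1.63  0.    1.32  1.58] [ 0.1 -0.  -3.8]
rod/grip region 4 [-0.1153 -0.0064  0.1292]
```

The pan is inside (slot x ≈ 81 mm, level). I'll roll 15° about the rod first and check how the grip moves.

```bash
cat > br.py <<'E'
from h import *
c=np.array([.6293,-.4126]);a=np.deg2rad(-38.75);e=np.array([[np.cos(a),-np.sin(a)],[np.sin(a),np.cos(a)]])
im,W=shot("side");f=np.dstack([(W[...,:2]-c)@e,W[...,2]]);h=cv2.cvtColor(im,cv2.COLOR_RGB2HSV)
m=(abs(f[...,0]+.15)<.05)&(abs(f[...,1]+.015)<.05)&(abs(f[...,2]-.126)<.04)
b=m&(h[...,1]>90)&(h[...,0]<20)
print("brown",b.sum(),np.nanmedian(f[b],0).round(4),np.nanmin(f[b],0).round(3),np.nanmax(f[b],0).round(3))
g=m&(f[...,0]>-.113)&(f[...,0]<-.095);print("rod",g.sum(),f[g].round(3)[:6].tolist())
E
python3 br.py
```

```text
return np.nanmean(a, axis, out=out, keepdims=keepdims)
Traceback (most recent call last):
  File "br.py", line 6, in <module>
    print("brown",b.sum(),np.nanmedian(f[b],0).round(4),np.nanmin(f[b],0).round(3),np.nanmax(f[b],0).round(3))
                                                        ~~~~~~~~~^^^^^^^^
ValueError: zero-size array to reduction operation fmin which has no identity
```

arm_command:
  targets:
    - {"x":0.003,"y":0.004,"z":0,"rx":0.034,"ry":-0.027,"rz":0,"claw":255}
    - {"x":0.006,"y":0.008,"z":0.001,"rx":0.068,"ry":-0.054,"rz":0,"claw":255}
    - {"x":0.01,"y":0.012,"z":0.002,"rx":0.102,"ry":-0.082,"rz":0,"claw":255}
    - {"x":0.01,"y":0.012,"z":0.002,"rx":0.102,"ry":-0.082,"rz":0,"claw":255}
    - {"x":0.01,"y":0.012,"z":0.002,"rx":0.102,"ry":-0.082,"rz":0,"claw":255}

```text
t: 27.62
tool_pos: [0.5012, -0.3213, 0.0972]
orientation: [-2.729, 0.963, -0.125]
force: [-0.7, 0.4, -2.8]
opening: 0.0212
gripper_force: 60.0
```

```bash
sleep 1; python3 st.py; python3 br.py
```

```text
pan [-0.0005 -0.017 ] 0.1261 tcp [ 0.5012 -0.3213  0.0972] bx [ 0.779 -0.627 -0.001] tilt 14.9 q [-0.82  0.2   1.64  0.26  1.35  1.36] [-0.7  0.4 -2.8]
rod/grip region 7 [-0.1095 -0.0097  0.1304]
  return np.nanmean(a, axis, out=out, keepdims=keepdims)
Traceback (most recent call last):
  File "br.py", line 6, in <module>
    print("brown",b.sum(),np.nanmedian(f[b],0).round(4),np.nanmin(f[b],0).round(3),np.nanmax(f[b],0).round(3))
                                                        ~~~~~~~~~^^^^^^^^
ValueError: zero-size array to reduction operation fmin which has no identity
```

The rod region stays put, so the offset is along the tool and the pivot holds. Roll on to 48°, dwell and shake lightly.

arm_command:
  targets:
    - {"x":0.004,"y":0.005,"z":0.002,"rx":0.037,"ry":-0.03,"rz":0,"claw":255}
    - {"x":0.008,"y":0.01,"z":0.004,"rx":0.075,"ry":-0.06,"rz":0,"claw":255}
    - {"x":0.011,"y":0.014,"z":0.007,"rx":0.112,"ry":-0.09,"rz":0,"claw":255}
    - {"x":0.014,"y":0.018,"z":0.01,"rx":0.15,"ry":-0.12,"rz":0,"claw":255}
    - {"x":0.017,"y":0.021,"z":0.014,"rx":0.187,"ry":-0.15,"rz":0,"claw":255}
    - {"x":0.019,"y":0.024,"z":0.018,"rx":0.225,"ry":-0.18,"rz":0,"claw":255}
    - {"x":0.019,"y":0.024,"z":0.018,"rx":0.225,"ry":-0.18,"rz":0,"claw":255}
    - {"x":0.019,"y":0.024,"z":0.018,"rx":0.225,"ry":-0.18,"rz":0,"claw":255}
    - {"x":0.019,"y":0.024,"z":0.018,"rx":0.225,"ry":-0.18,"rz":0,"claw":255}
    - {"x":0.019,"y":0.024,"z":0.018,"rx":0.225,"ry":-0.18,"rz":0,"claw":255}

```text
t: 28.55
tool_pos: [0.513, -0.3081, 0.1077]
orientation: [-2.202, 0.769, -0.344]
force: [0.0, -0.5, -2.7]
opening: 0.0214
gripper_force: 60.0
```

```bash
sleep 1; python3 st.py
```

```text
pan [ 0.0004 -0.0131] 0.1282 tcp [ 0.513  -0.3081  0.1077] bx [ 0.782 -0.624  0.002] tilt 47.8 q [-1.09  0.42  1.59  0.74  1.56  0.98] [ 0.  -0.5 -2.7]
rod/grip region 13 [-0.1221 -0.0036  0.1344]
```

arm_command:
  targets:
    - {"x":0.003,"y":0.004,"z":0.005,"rx":0.048,"ry":-0.038,"rz":0,"claw":255}
    - {"x":0.003,"y":0.004,"z":0.005,"rx":0.048,"ry":-0.038,"rz":0,"claw":255}
    - {"x":0,"y":0,"z":0,"rx":0,"ry":0,"rz":0,"claw":255}
    - {"x":0.003,"y":0.004,"z":0.005,"rx":0.048,"ry":-0.038,"rz":0,"claw":255}
    - {"x":0.003,"y":0.004,"z":0.005,"rx":0.048,"ry":-0.038,"rz":0,"claw":255}
    - {"x":0.003,"y":0.004,"z":0.005,"rx":0.048,"ry":-0.038,"rz":0,"claw":255}
    - {"x":0.003,"y":0.004,"z":0.005,"rx":0.048,"ry":-0.038,"rz":0,"claw":255}
    - {"x":0,"y":0,"z":0,"rx":0,"ry":0,"rz":0,"claw":255}
    - {"x":0,"y":0,"z":0,"rx":0,"ry":0,"rz":0,"claw":255}
    - {"x":0,"y":0,"z":0,"rx":0,"ry":0,"rz":0,"claw":255}

```text
t: 29.43
tool_pos: [0.5132, -0.3084, 0.1087]
orientation: [-2.2, 0.768, -0.347]
force: [-0.2, 0.2, -2.3]
opening: 0.0214
gripper_force: 60.0
```

```bash
python3 - <<'E'
from h import *
f=[]
for i in range(6):
    s=robot.read_state(); f.append(s["force"][2]); robot.read_camera("side")
print(np.round(f,2))
c=np.array([.6293,-.4126]);a=np.deg2rad(-38.75);e=np.array([[np.cos(a),-np.sin(a)],[np.sin(a),np.cos(a)]])
for n in("side","top"):
    im,W=shot(n);q=np.dstack([(W[...,:2]-c)@e,W[...,2]])
    m=(q[...,0]>-.072)&(q[...,0]<.08)&(abs(q[...,1])<.11)&(q[...,2]<.11)&(q[...,2]>.06)&(im.min(-1)>110);print(n,m.sum(),q[m][::6].round(3).tolist())
E
python3 st.py
```

```text
[-2.26 -3.76 -3.28 -2.86 -2.61 -3.02]
side 76 [[0.024, -0.103, 0.101], [0.032, -0.104, 0.094], [0.023, -0.082, 0.088], [0.022, -0.104, 0.08], [-0.009, -0.073, 0.09], [-0.018, -0.072, 0.09], [-0.06, -0.018, 0.109], [-0.066, -0.01, 0.109], [0.012, -0.046, 0.065], [-0.003, -0.064, 0.068], [-0.002, -0.052, 0.066], [0.002, -0.041, 0.062], [-0.067, -0.002, 0.094]]
top 24 [[-0.066, -0.003, 0.069], [-0.062, -0.016, 0.064], [-0.064, -0.037, 0.062], [-0.063, -0.05, 0.066]]
pan [-0.0004 -0.0146] 0.1262 tcp [ 0.5117 -0.3084  0.1062] bx [ 0.78  -0.626 -0.001] tilt 48.1 q [-1.1   0.42  1.59  0.75  1.56  0.97] [-0.4  0.1 -2.5]
rod/grip region 12 [-0.125 -0.007  0.133]
```

arm_command:
  targets:
    - {"x":0.002,"y":0.003,"z":0.005,"rx":0.041,"ry":-0.033,"rz":0,"claw":255}
    - {"x":0.005,"y":0.006,"z":0.01,"rx":0.082,"ry":-0.066,"rz":0,"claw":255}
    - {"x":0.005,"y":0.006,"z":0.01,"rx":0.082,"ry":-0.066,"rz":0,"claw":255}
    - {"x":0.005,"y":0.006,"z":0.01,"rx":0.082,"ry":-0.066,"rz":0,"claw":255}
    - {"x":0.005,"y":0.006,"z":0.01,"rx":0.082,"ry":-0.066,"rz":0,"claw":255}
    - {"x":0.005,"y":0.006,"z":0.01,"rx":0.082,"ry":-0.066,"rz":0,"claw":255}

```text
t: 30.38
tool_pos: [0.515, -0.3059, 0.1127]
orientation: [-2.003, 0.701, -0.408]
force: [-0.8, -0.7, -2.3]
opening: 0.0217
gripper_force: 60.0
```

arm_command:
  targets:
    - {"x":-0.002,"y":-0.002,"z":-0.005,"rx":-0.041,"ry":0.033,"rz":0,"claw":255}
    - {"x":-0.004,"y":-0.005,"z":-0.01,"rx":-0.082,"ry":0.066,"rz":0,"claw":255}
    - {"x":-0.007,"y":-0.009,"z":-0.014,"rx":-0.123,"ry":0.099,"rz":0,"claw":255}
    - {"x":-0.01,"y":-0.013,"z":-0.018,"rx":-0.164,"ry":0.132,"rz":0,"claw":255}
    - {"x":-0.014,"y":-0.017,"z":-0.022,"rx":-0.205,"ry":0.165,"rz":0,"claw":255}
    - {"x":-0.017,"y":-0.022,"z":-0.025,"rx":-0.246,"ry":0.198,"rz":0,"claw":255}
    - {"x":-0.021,"y":-0.026,"z":-0.027,"rx":-0.287,"ry":0.231,"rz":0,"claw":255}
    - {"x":-0.025,"y":-0.031,"z":-0.029,"rx":-0.328,"ry":0.264,"rz":0,"claw":255}
    - {"x":-0.029,"y":-0.036,"z":-0.03,"rx":-0.369,"ry":0.297,"rz":0,"claw":255}
    - {"x":-0.033,"y":-0.041,"z":-0.03,"rx":-0.408,"ry":0.328,"rz":0,"claw":255}

```text
t: 31.22
tool_pos: [0.4999, -0.3264, 0.1005]
orientation: [2.959, -1.038, 0.008]
force: [-1.2, 1.2, -4.5]
opening: 0.0221
gripper_force: 60.0
```

```bash
sleep 1
python3 - <<'E'
from h import *
f=[]
for i in range(8):
    s=robot.read_state(); f.append(s["force"][2]); robot.read_camera("side")
print(np.round(f,2),np.mean(f))
E
python3 st.py
```

```text
[-4.52 -2.41 -2.17 -2.28 -2.41 -3.19 -2.67 -3.02] -2.833955261513044
pan [-0.0002 -0.0159] 0.1264 tcp [ 0.4973 -0.3266  0.0966] bx [ 0.779 -0.627 -0.001] tilt 0.2 q [-0.67  0.2   1.62  0.    1.32  1.58] [-0.1  0.3 -2.9]
rod/grip region 3 [-0.1165 -0.0116  0.1269]
```

Level again. Withdraw straight out.

arm_command:
  targets:
    - {"x":-0.012,"y":0.01,"z":0,"rx":0,"ry":0,"rz":0,"claw":255}
    - {"x":-0.034,"y":0.027,"z":0,"rx":0,"ry":0,"rz":0,"claw":255}
    - {"x":-0.056,"y":0.045,"z":0,"rx":0,"ry":0,"rz":0,"claw":255}
    - {"x":-0.078,"y":0.062,"z":0,"rx":0,"ry":0,"rz":0,"claw":255}
    - {"x":-0.1,"y":0.08,"z":0,"rx":0,"ry":0,"rz":0,"claw":255}
    - {"x":-0.122,"y":0.098,"z":0,"rx":0,"ry":0,"rz":0,"claw":255}
    - {"x":-0.144,"y":0.115,"z":0,"rx":0,"ry":0,"rz":0,"claw":255}
    - {"x":-0.166,"y":0.133,"z":0,"rx":0,"ry":0,"rz":0,"claw":255}
    - {"x":-0.188,"y":0.151,"z":0,"rx":0,"ry":0,"rz":0,"claw":255}
    - {"x":-0.21,"y":0.168,"z":0,"rx":0,"ry":0,"rz":0,"claw":255}

```text
t: 32.5
tool_pos: [0.3917, -0.2414, 0.0963]
orientation: [-2.961, 1.042, 0.001]
force: [0.1, -0.7, -2.7]
opening: 0.0217
gripper_force: 60.0
```

arm_command:
  targets:
    - {"x":-0.022,"y":0.018,"z":0,"rx":0,"ry":0,"rz":0,"claw":255}
    - {"x":-0.044,"y":0.035,"z":0,"rx":0,"ry":0,"rz":0,"claw":255}
    - {"x":-0.062,"y":0.05,"z":0.01,"rx":0,"ry":0,"rz":0,"claw":255}
    - {"x":-0.072,"y":0.057,"z":0.03,"rx":0,"ry":0,"rz":0,"claw":255}
    - {"x":-0.072,"y":0.057,"z":0.052,"rx":0,"ry":0,"rz":0,"claw":255}
    - {"x":-0.072,"y":0.057,"z":0.052,"rx":0,"ry":0,"rz":0,"claw":255}

```text
t: 33.0
tool_pos: [0.358, -0.2145, 0.1252]
orientation: [-2.963, 1.042, -0.006]
force: [0.7, -1.0, -2.3]
opening: 0.0212
gripper_force: 60.0
```

```bash
sleep 1; python3 pan.py | head -14
python3 - <<'E'
from h import *
s=robot.read_state();Rt=R.from_rotvec(s["orientation"]).as_matrix();p=s["tool_pos"];bx=Rt[:,0];by=-Rt[:,1]
W=np.load("topW.npy");q=(W-(p+bx*.1565+[0,0,.03]))@np.stack([bx,by,[0,0,1]],1)
m=(abs(q[...,0])<.055)&(q[...,1]<-.002)&(q[...,1]>-.014)&(abs(q[...,2])<.04)
print("floor/blank z along x:",[(round(x,3),np.nanmedian(q[...,2][m&(abs(q[...,0]-x)<.006)]).round(4)) for x in np.arange(-.05,.055,.012)])
E
python3 bl.py p5
```

```text
tcp [ 0.358  -0.2145  0.1252] yaw -128.76 toolx [ 0.78  -0.626  0.003] F [ 0.7 -1.  -2.3] T [ 0.16  0.24 -0.01]
bx [ 0.78  -0.626  0.003]
top 573
x-0.070 n32 zmax 0.0159 zmin -0.0098 ymin -0.0158 ymax 0.0127
x-0.056 n64 zmax 0.0205 zmin -0.0156 ymin -0.0171 ymax 0.0169
x-0.042 n64 zmax 0.0204 zmin -0.0157 ymin -0.0167 ymax 0.0171
x-0.028 n66 zmax 0.0204 zmin -0.0162 ymin -0.0169 ymax 0.0171
x-0.014 n64 zmax 0.0204 zmin -0.0168 ymin -0.0168 ymax 0.0171
x-0.000 n64 zmax 0.0218 zmin -0.0158 ymin -0.0164 ymax 0.0184
x0.014 n64 zmax 0.0214 zmin -0.0154 ymin -0.0164 ymax 0.0190
x0.028 n67 zmax 0.0197 zmin -0.0163 ymin -0.0163 ymax 0.0193
x0.042 n60 zmax 0.0201 zmin -0.0173 ymin -0.0165 ymax 0.0193
x0.056 n28 zmax 0.0174 zmin -0.0176 ymin -0.0159 ymax 0.0212
side 198
floor/blank z along x: [(np.float64(-0.05), np.float64(-0.0105)), (np.float64(-0.038), np.float64(-0.0112)), (np.float64(-0.026), np.float64(-0.0107)), (np.float64(-0.014), np.float64(-0.0116)), (np.float64(-0.002), np.float64(-0.012)), (np.float64(0.01), np.float64(-0.011)), (np.float64(0.022), np.float64(-0.01)), (np.float64(0.034), np.float64(-0.0114)), (np.float64(0.046), np.float64(-0.0109))]
[296.3 171.3] 38 [0.6839 0.058  0.0252] [0.6821 0.0553] [0.033 0.017] 88
[285.  197.2] 60 [0.606  0.0936 0.022 ] [nan nan] [0. 0.] 0
```

The boat is empty and the last stray is unmoved at (0.606, 0.094). Swing the boat back over the dock.

arm_command:
  targets:
    - {"x":0.007,"y":0.006,"z":0,"rx":0,"ry":0,"rz":0.03,"claw":255}
    - {"x":0.015,"y":0.012,"z":0,"rx":0,"ry":0,"rz":0.07,"claw":255}
    - {"x":0.022,"y":0.018,"z":0,"rx":0,"ry":0,"rz":0.11,"claw":255}
    - {"x":0.029,"y":0.023,"z":0,"rx":0,"ry":0,"rz":0.15,"claw":255}
    - {"x":0.037,"y":0.029,"z":0,"rx":0,"ry":0,"rz":0.19,"claw":255}
    - {"x":0.044,"y":0.035,"z":0,"rx":0,"ry":0,"rz":0.23,"claw":255}
    - {"x":0.051,"y":0.041,"z":0,"rx":0,"ry":0,"rz":0.27,"claw":255}
    - {"x":0.058,"y":0.047,"z":0,"rx":0,"ry":0,"rz":0.31,"claw":255}
    - {"x":0.066,"y":0.053,"z":0,"rx":0,"ry":0,"rz":0.35,"claw":255}
    - {"x":0.073,"y":0.058,"z":0,"rx":0,"ry":0,"rz":0.39,"claw":255}

```text
t: 33.98
tool_pos: [0.3936, -0.1842, 0.1218]
orientation: [-3.135, -0.17, 0.004]
force: [0.1, 0.4, -1.8]
opening: 0.0212
gripper_force: 60.0
```

arm_command:
  targets:
    - {"x":0.007,"y":0.006,"z":0,"rx":0,"ry":0,"rz":0.04,"claw":255}
    - {"x":0.015,"y":0.012,"z":0,"rx":0,"ry":0,"rz":0.08,"claw":255}
    - {"x":0.022,"y":0.018,"z":0,"rx":0,"ry":0,"rz":0.12,"claw":255}
    - {"x":0.029,"y":0.023,"z":0,"rx":0,"ry":0,"rz":0.16,"claw":255}
    - {"x":0.037,"y":0.029,"z":0,"rx":0,"ry":0,"rz":0.2,"claw":255}
    - {"x":0.044,"y":0.035,"z":0,"rx":0,"ry":0,"rz":0.24,"claw":255}
    - {"x":0.051,"y":0.041,"z":0,"rx":0,"ry":0,"rz":0.28,"claw":255}
    - {"x":0.058,"y":0.047,"z":0,"rx":0,"ry":0,"rz":0.32,"claw":255}
    - {"x":0.066,"y":0.053,"z":0,"rx":0,"ry":0,"rz":0.36,"claw":255}
    - {"x":0.073,"y":0.058,"z":0,"rx":0,"ry":0,"rz":0.4,"claw":255}

```text
t: 34.82
tool_pos: [0.4301, -0.1553, 0.1218]
orientation: [-2.822, -1.377, 0.004]
force: [-0.5, 0.3, -2.1]
opening: 0.0214
gripper_force: 60.0
```

arm_command:
  targets:
    - {"x":0.007,"y":0.006,"z":0,"rx":0,"ry":0,"rz":0.04,"claw":255}
    - {"x":0.015,"y":0.012,"z":0,"rx":0,"ry":0,"rz":0.08,"claw":255}
    - {"x":0.022,"y":0.018,"z":0,"rx":0,"ry":0,"rz":0.12,"claw":255}
    - {"x":0.029,"y":0.023,"z":0,"rx":0,"ry":0,"rz":0.16,"claw":255}
    - {"x":0.037,"y":0.029,"z":0,"rx":0,"ry":0,"rz":0.2,"claw":255}
    - {"x":0.044,"y":0.035,"z":0,"rx":0,"ry":0,"rz":0.24,"claw":255}
    - {"x":0.051,"y":0.041,"z":0,"rx":0,"ry":0,"rz":0.28,"claw":255}
    - {"x":0.058,"y":0.047,"z":0,"rx":0,"ry":0,"rz":0.32,"claw":255}
    - {"x":0.066,"y":0.053,"z":0,"rx":0,"ry":0,"rz":0.34,"claw":255}
    - {"x":0.073,"y":0.058,"z":0,"rx":0,"ry":0,"rz":0.358,"claw":255}

```text
t: 35.65
tool_pos: [0.4667, -0.1263, 0.1217]
orientation: [-2.162, -2.277, 0.004]
force: [0.2, -0.0, -3.1]
opening: 0.0215
gripper_force: 60.0
```

```bash
sleep 1; python3 pan.py | head -14
```

```text
tcp [ 0.4667 -0.1263  0.1217] yaw 2.97 toolx [-0.052  0.999 -0.001] F [ 0.2 -0.  -3.1] T [-0.25  0.01  0.02]
bx [-0.052  0.999 -0.001]
top 571
x-0.070 n14 zmax 0.0094 zmin 0.0020 ymin -0.0021 ymax 0.0077
x-0.056 n61 zmax 0.0204 zmin -0.0147 ymin -0.0139 ymax 0.0188
x-0.042 n61 zmax 0.0217 zmin -0.0161 ymin -0.0121 ymax 0.0179
x-0.028 n61 zmax 0.0208 zmin -0.0172 ymin -0.0130 ymax 0.0170
x-0.014 n67 zmax 0.0205 zmin -0.0160 ymin -0.0138 ymax 0.0188
x-0.000 n65 zmax 0.0215 zmin -0.0151 ymin -0.0122 ymax 0.0179
x0.014 n63 zmax 0.0192 zmin -0.0149 ymin -0.0129 ymax 0.0172
x0.028 n71 zmax 0.0207 zmin -0.0170 ymin -0.0165 ymax 0.0186
x0.042 n64 zmax 0.0204 zmin -0.0164 ymin -0.0149 ymax 0.0178
x0.056 n44 zmax 0.0098 zmin -0.0174 ymin -0.0154 ymax 0.0197
side 392
```

arm_command:
  targets:
    - {"x":-0.002,"y":0.001,"z":-0.03,"rx":0,"ry":0,"rz":-0.001,"claw":255}
    - {"x":-0.002,"y":0.001,"z":-0.07,"rx":0,"ry":0,"rz":-0.001,"claw":255}
    - {"x":-0.002,"y":0.001,"z":-0.11,"rx":0,"ry":0,"rz":-0.001,"claw":255}
    - {"x":-0.002,"y":0.001,"z":-0.135,"rx":0,"ry":0,"rz":-0.001,"claw":255}
    - {"x":-0.002,"y":0.001,"z":-0.15,"rx":0,"ry":0,"rz":-0.001,"claw":255}
    - {"x":-0.002,"y":0.001,"z":-0.163,"rx":0,"ry":0,"rz":-0.001,"claw":255}
    - {"x":-0.002,"y":0.001,"z":-0.174,"rx":0,"ry":0,"rz":-0.001,"claw":255}
    - {"x":-0.002,"y":0.001,"z":-0.182,"rx":0,"ry":0,"rz":-0.001,"claw":255}
    - {"x":-0.002,"y":0.001,"z":-0.187,"rx":0,"ry":0,"rz":-0.001,"claw":255}
    - {"x":-0.002,"y":0.001,"z":-0.188,"rx":0,"ry":0,"rz":-0.001,"claw":255}

```text
t: 36.58
tool_pos: [0.4657, -0.1259, 0.0287]
orientation: [-2.168, -2.273, 0.003]
force: [-0.1, -0.7, -2.8]
opening: 0.0218
gripper_force: 60.0
```

arm_command:
  targets:
    - {"x":0,"y":0,"z":0,"rx":0,"ry":0,"rz":0,"claw":255}
    - {"x":0,"y":0,"z":0,"rx":0,"ry":0,"rz":0,"claw":255}

```text
t: 36.75
tool_pos: [0.4659, -0.126, 0.0292]
orientation: [2.168, 2.273, -0.002]
force: [0.4, 0.2, -2.5]
opening: 0.0218
gripper_force: 60.0
```

arm_command:
  targets:
    - {"x":0,"y":0,"z":-0.003,"rx":0,"ry":0,"rz":0,"claw":255}
    - {"x":0,"y":0,"z":-0.005,"rx":0,"ry":0,"rz":0,"claw":255}
    - {"x":0,"y":0,"z":-0.005,"rx":0,"ry":0,"rz":0,"claw":255}

```text
t: 37.0
tool_pos: [0.4662, -0.1261, 0.0269]
orientation: [2.168, 2.273, -0.002]
force: [-0.9, -0.5, 3.3]
opening: 0.0219
gripper_force: 60.0
```

arm_command:
  targets:
    - {"x":0,"y":0,"z":0,"rx":0,"ry":0,"rz":0,"claw":110}
    - {"x":0,"y":0,"z":0,"rx":0,"ry":0,"rz":0,"claw":110}
    - {"x":0,"y":0,"z":0,"rx":0,"ry":0,"rz":0,"claw":110}
    - {"x":0,"y":0,"z":0,"rx":0,"ry":0,"rz":0,"claw":110}
    - {"x":0,"y":0,"z":0,"rx":0,"ry":0,"rz":0,"claw":110}
    - {"x":0,"y":0,"z":0,"rx":0,"ry":0,"rz":0,"claw":110}
    - {"x":0,"y":0,"z":0.06,"rx":0,"ry":0,"rz":0,"claw":110}
    - {"x":0,"y":0,"z":0.12,"rx":0,"ry":0,"rz":0,"claw":110}
    - {"x":0,"y":0,"z":0.18,"rx":0,"ry":0,"rz":0,"claw":110}
    - {"x":0,"y":0,"z":0.22,"rx":0,"ry":0,"rz":0,"claw":110}

```text
t: 37.83
tool_pos: [0.4664, -0.1262, 0.1392]
orientation: [2.166, 2.272, -0.001]
force: [0.3, 1.1, 0.4]
opening: 0.053
gripper_force: 0.0
```

```bash
sleep 1; python3 bl.py p6
python3 - <<'E'
from h import *
print(robot.read_state()["tool_pos"])
W=np.load("topW.npy");im=np.load("topI.npy");z=W[...,2]
m=np.zeros(z.shape,bool);m[225:265,280:335]=1
m&=(abs(z-.043)<.006)&(im.min(-1)>150);print("floor",m.sum(),cv2.minAreaRect(W[m][:,:2].astype(np.float32)),np.nanmedian(z[m]))
m=np.zeros(z.shape,bool);m[225:265,280:335]=1;m&=(z>.068)&(z<.085);P=W[m];print("fold",m.sum(),np.median(P,0),np.polyfit(P[:,1],P[:,2],1))
E
```

```text
[296.3 171.3] 38 [0.6837 0.0581 0.0248] [0.6819 0.0555] [0.033 0.017] 86
[285.  197.2] 60 [0.6062 0.0936 0.0233] [0.6073 0.0939] [0.019 0.028] 89
[ 0.46849712 -0.12699984  0.14301383]
floor 344 ((0.4586978554725647, 0.016801990568637848), (0.04395146295428276, 0.14435838162899017), 3.503377676010132) 0.04349461959792167
fold 213 [0.44760664 0.02019585 0.07503277] [0.01213426 0.07470168]
```

arm_command:
  targets:
    - {"x":0.276,"y":0.444,"z":0,"rx":0,"ry":0,"rz":0.6,"claw":110}
    - {"x":0.276,"y":0.444,"z":0,"rx":0,"ry":0,"rz":0.6,"claw":110}
    - {"x":0.276,"y":0.444,"z":0,"rx":0,"ry":0,"rz":0.6,"claw":110}
    - {"x":0.276,"y":0.444,"z":0,"rx":0,"ry":0,"rz":0.6,"claw":110}
    - {"x":0.276,"y":0.444,"z":0,"rx":0,"ry":0,"rz":0.6,"claw":110}
    - {"x":0.276,"y":0.444,"z":0,"rx":0,"ry":0,"rz":0.6,"claw":110}
    - {"x":0.276,"y":0.444,"z":0,"rx":0,"ry":0,"rz":0.6,"claw":110}
    - {"x":0.276,"y":0.444,"z":0,"rx":0,"ry":0,"rz":0.6,"claw":110}
    - {"x":0.276,"y":0.444,"z":0,"rx":0,"ry":0,"rz":0.6,"claw":110}
    - {"x":0.276,"y":0.444,"z":0,"rx":0,"ry":0,"rz":0.6,"claw":110}

```text
t: 38.72
tool_pos: [0.6034, 0.0968, 0.1354]
orientation: [-0.493, -3.103, 0.003]
force: [0.3, -0.3, 1.0]
opening: 0.0528
gripper_force: 0.0
```

arm_command:
  targets:
    - {"x":0,"y":0,"z":0,"rx":0,"ry":0,"rz":0.162,"claw":110}
    - {"x":0,"y":0,"z":-0.02,"rx":0,"ry":0,"rz":0.162,"claw":110}
    - {"x":0,"y":0,"z":-0.08,"rx":0,"ry":0,"rz":0.162,"claw":110}
    - {"x":0,"y":0,"z":-0.14,"rx":0,"ry":0,"rz":0.162,"claw":110}
    - {"x":0,"y":0,"z":-0.16,"rx":0,"ry":0,"rz":0.162,"claw":110}
    - {"x":0,"y":0,"z":-0.16,"rx":0,"ry":0,"rz":0.162,"claw":110}

```text
t: 39.22
tool_pos: [0.6002, 0.0959, 0.052]
orientation: [0.0, -3.135, 0.003]
force: [0.3, -0.1, -0.1]
opening: 0.0526
gripper_force: 0.0
```

arm_command:
  targets:
    - {"x":0.009,"y":-0.002,"z":-0.05,"rx":0,"ry":0,"rz":0,"claw":110}
    - {"x":0.009,"y":-0.002,"z":-0.09,"rx":0,"ry":0,"rz":0,"claw":110}
    - {"x":0.009,"y":-0.002,"z":-0.11,"rx":0,"ry":0,"rz":0,"claw":110}
    - {"x":0.009,"y":-0.002,"z":-0.11,"rx":0,"ry":0,"rz":0,"claw":255}
    - {"x":0.009,"y":-0.002,"z":-0.11,"rx":0,"ry":0,"rz":0,"claw":255}
    - {"x":0.009,"y":-0.002,"z":-0.11,"rx":0,"ry":0,"rz":0,"claw":255}
    - {"x":0.009,"y":-0.002,"z":-0.11,"rx":0,"ry":0,"rz":0,"claw":255}
    - {"x":0.009,"y":-0.002,"z":-0.11,"rx":0,"ry":0,"rz":0,"claw":255}
    - {"x":0.009,"y":-0.002,"z":-0.11,"rx":0,"ry":0,"rz":0,"claw":255}
    - {"x":0.009,"y":-0.002,"z":-0.11,"rx":0,"ry":0,"rz":0,"claw":255}
  squeeze: 20

```text
t: 40.05
tool_pos: [0.6092, 0.0952, 0.0028]
orientation: [-0.001, 3.138, -0.002]
force: [-0.2, 0.3, 6.2]
opening: 0.0237
gripper_force: 20.0
```

arm_command:
  targets:
    - {"x":0,"y":0,"z":0,"rx":0,"ry":0,"rz":0,"claw":255}
    - {"x":0,"y":0,"z":0,"rx":0,"ry":0,"rz":0,"claw":255}

```text
t: 40.22
tool_pos: [0.6092, 0.0952, 0.0028]
orientation: [-0.001, 3.138, -0.002]
force: [-1.5, -1.0, 6.4]
opening: 0.0236
gripper_force: 20.0
```

The grip is a little high (z 0.003). Open, lower 5 mm and regrip.

arm_command:
  targets:
    - {"x":0,"y":0,"z":0,"rx":0,"ry":0,"rz":0,"claw":130}
    - {"x":0,"y":0,"z":0,"rx":0,"ry":0,"rz":0,"claw":130}
    - {"x":0,"y":0,"z":0,"rx":0,"ry":0,"rz":0,"claw":130}
    - {"x":0,"y":0,"z":0,"rx":0,"ry":0,"rz":0,"claw":130}

```text
t: 40.55
tool_pos: [0.6077, 0.0951, 0.0009]
orientation: [-0.001, 3.141, -0.003]
force: [-0.4, -0.4, 0.6]
opening: 0.0438
gripper_force: 0.0
```

Run:
```python
from h import *
s=robot.read_state();print(s["tool_pos"],s["force"],s["opening"])
im,W=shot("side");z=W[...,2]
m=(abs(W[...,0]-.607)<.035)&(abs(W[...,1]-.095)<.04)&(z<.06)&(z>.004)&(im.min(-1)>190);P=W[m];print(m.sum(),np.nanmedian(P,0),np.nanmin(P,0),np.nanmax(P,0))
```

```text
[0.60772501 0.09509427 0.0009478 ] [-0.42618977 -0.40502611  0.61587263] 0.04383072109416639
  return np.nanmean(a, axis, out=out, keepdims=keepdims)
Traceback (most recent call last):
ValueError: zero-size array to reduction operation fmin which has no identity
```

Commanded z was about 0.001. Go to -0.004 and regrip.

arm_command:
  targets:
    - {"x":0,"y":0,"z":-0.006,"rx":0,"ry":0,"rz":0,"claw":130}
    - {"x":0,"y":0,"z":-0.01,"rx":0,"ry":0,"rz":0,"claw":130}
    - {"x":0,"y":0,"z":-0.01,"rx":0,"ry":0,"rz":0,"claw":255}
    - {"x":0,"y":0,"z":-0.01,"rx":0,"ry":0,"rz":0,"claw":255}
    - {"x":0,"y":0,"z":-0.01,"rx":0,"ry":0,"rz":0,"claw":255}
    - {"x":0,"y":0,"z":-0.01,"rx":0,"ry":0,"rz":0,"claw":255}
    - {"x":0,"y":0,"z":-0.01,"rx":0,"ry":0,"rz":0,"claw":255}
    - {"x":0,"y":0,"z":-0.01,"rx":0,"ry":0,"rz":0,"claw":255}

```text
t: 41.27
tool_pos: [0.608, 0.0951, -0.0038]
orientation: [-0.001, 3.14, -0.002]
force: [0.0, 0.0, -1.3]
opening: 0.0235
gripper_force: 20.0
```

arm_command:
  targets:
    - {"x":0,"y":0,"z":0.08,"rx":0,"ry":0,"rz":0,"claw":255}
    - {"x":0,"y":0,"z":0.16,"rx":0,"ry":0,"rz":0,"claw":255}
    - {"x":-0.315,"y":0.09,"z":0.2,"rx":0,"ry":0,"rz":-0.45,"claw":255}
    - {"x":-0.315,"y":0.09,"z":0.2,"rx":0,"ry":0,"rz":-0.45,"claw":255}
    - {"x":-0.315,"y":0.09,"z":0.2,"rx":0,"ry":0,"rz":-0.45,"claw":255}
    - {"x":-0.315,"y":0.09,"z":0.2,"rx":0,"ry":0,"rz":-0.45,"claw":255}
    - {"x":-0.315,"y":0.09,"z":0.2,"rx":0,"ry":0,"rz":-0.45,"claw":255}
    - {"x":-0.315,"y":0.09,"z":0.2,"rx":0,"ry":0,"rz":-0.45,"claw":255}
    - {"x":-0.315,"y":0.09,"z":0.2,"rx":0,"ry":0,"rz":-0.45,"claw":255}
    - {"x":-0.315,"y":0.09,"z":0.2,"rx":0,"ry":0,"rz":-0.45,"claw":255}

```text
t: 42.1
tool_pos: [0.4505, 0.1403, 0.0966]
orientation: [1.373, 2.824, -0.002]
force: [-0.2, -0.9, -0.2]
opening: 0.0239
gripper_force: 20.0
```

arm_command:
  targets:
    - {"x":0,"y":0,"z":0,"rx":0,"ry":0,"rz":-0.308,"claw":255}
    - {"x":0,"y":0,"z":0,"rx":0,"ry":0,"rz":-0.308,"claw":255}
    - {"x":0,"y":0,"z":0,"rx":0,"ry":0,"rz":-0.308,"claw":255}
    - {"x":0,"y":0,"z":0,"rx":0,"ry":0,"rz":-0.308,"claw":255}
    - {"x":0,"y":0,"z":0,"rx":0,"ry":0,"rz":-0.308,"claw":255}
    - {"x":0,"y":0,"z":0,"rx":0,"ry":0,"rz":-0.308,"claw":255}
    - {"x":0,"y":0,"z":0,"rx":0,"ry":0,"rz":-0.308,"claw":255}
    - {"x":0,"y":0,"z":0,"rx":0,"ry":0,"rz":-0.308,"claw":255}

```text
t: 42.77
tool_pos: [0.4505, 0.1401, 0.0961]
orientation: [-2.153, -2.288, 0.003]
force: [-0.3, -1.1, -0.8]
opening: 0.0236
gripper_force: 20.0
```

Run:
```python
from h import *
s=robot.read_state();Rt=R.from_rotvec(s["orientation"]).as_matrix();print(s["tool_pos"],np.degrees(np.arctan2(Rt[1,1],Rt[0,1])),s["opening"],s["force"])
```

```text
[0.45053439 0.14006633 0.09614483] 3.477678008389836 0.023609075483010764 [-0.33054146 -1.06204272 -0.83891215]
```

arm_command:
  targets:
    - {"x":0,"y":0,"z":-0.06,"rx":0,"ry":0,"rz":0,"claw":255}
    - {"x":0,"y":0,"z":-0.09,"rx":0,"ry":0,"rz":0,"claw":255}
    - {"x":0,"y":0,"z":-0.108,"rx":0,"ry":0,"rz":0,"claw":255}
    - {"x":0,"y":0,"z":-0.108,"rx":0,"ry":0,"rz":0,"claw":255}
    - {"x":0,"y":0,"z":-0.108,"rx":0,"ry":0,"rz":0,"claw":130}
    - {"x":0,"y":0,"z":-0.108,"rx":0,"ry":0,"rz":0,"claw":130}
    - {"x":0,"y":0,"z":-0.108,"rx":0,"ry":0,"rz":0,"claw":130}
    - {"x":0,"y":0,"z":-0.108,"rx":0,"ry":0,"rz":0,"claw":130}
    - {"x":0,"y":0,"z":-0.03,"rx":0,"ry":0,"rz":0,"claw":130}
    - {"x":0,"y":0,"z":0.02,"rx":0,"ry":0,"rz":0,"claw":130}

```text
t: 43.6
tool_pos: [0.4497, 0.14, 0.107]
orientation: [-2.157, -2.282, 0.006]
force: [0.9, 1.2, 0.5]
opening: 0.046
gripper_force: 0.0
```

arm_command:
  targets:
    - {"x":0.028,"y":0.08,"z":0,"rx":0,"ry":0,"rz":0,"claw":255}
    - {"x":0.028,"y":0.08,"z":0,"rx":0,"ry":0,"rz":0,"claw":255}
    - {"x":0.028,"y":0.08,"z":0,"rx":0,"ry":0,"rz":0,"claw":255}
    - {"x":0.028,"y":0.08,"z":0,"rx":0,"ry":0,"rz":0,"claw":255}
    - {"x":0.028,"y":0.08,"z":0,"rx":0,"ry":0,"rz":0,"claw":255}
    - {"x":0.028,"y":0.08,"z":0,"rx":0,"ry":0,"rz":0,"claw":255}
    - {"x":0.028,"y":0.08,"z":-0.06,"rx":0,"ry":0,"rz":0,"claw":255}
    - {"x":0.028,"y":0.08,"z":-0.1,"rx":0,"ry":0,"rz":0,"claw":255}
    - {"x":0.028,"y":0.08,"z":-0.124,"rx":0,"ry":0,"rz":0,"claw":255}
    - {"x":0.028,"y":0.08,"z":-0.124,"rx":0,"ry":0,"rz":0,"claw":255}

```text
t: 44.43
tool_pos: [0.4632, 0.1792, 0.042]
orientation: [-2.159, -2.28, 0.007]
force: [-0.2, -0.4, 0.1]
opening: 0.0002
gripper_force: 0.0
```

Run:
```python
from h import *
s=robot.read_state();print(s["tool_pos"],s["opening"],s["force"])
im,W=shot("side");z=W[...,2]
m=(abs(W[...,0]-.449)<.03)&(W[...,1]>.09)&(W[...,1]<.168)&(z>.05)&(z<.08)&(im.min(-1)>130);P=W[m];print(m.sum(),np.nanmedian(P,0) if m.any() else "",np.nanmax(P,0) if m.any() else "")
```

```text
[0.46315446 0.17923937 0.04198542] 0.00023426008100085356 [-0.15545578 -0.3721585   0.13744959]
88 [0.44605471 0.14893661 0.06469926] [0.46986567 0.16720013 0.07304754]
```

arm_command:
  targets:
    - {"x":0.001,"y":-0.018,"z":0.002,"rx":0,"ry":0,"rz":0,"claw":255}
    - {"x":0.002,"y":-0.038,"z":0.002,"rx":0,"ry":0,"rz":0,"claw":255}
    - {"x":0.003,"y":-0.058,"z":0.002,"rx":0,"ry":0,"rz":0,"claw":255}
    - {"x":0.004,"y":-0.078,"z":0.002,"rx":0,"ry":0,"rz":0,"claw":255}
    - {"x":0.005,"y":-0.098,"z":0.002,"rx":0,"ry":0,"rz":0,"claw":255}
    - {"x":0.006,"y":-0.118,"z":0.002,"rx":0,"ry":0,"rz":0,"claw":255}
    - {"x":0.008,"y":-0.138,"z":0.002,"rx":0,"ry":0,"rz":0,"claw":255}
    - {"x":0.009,"y":-0.158,"z":0.002,"rx":0,"ry":0,"rz":0,"claw":255}
    - {"x":0.01,"y":-0.175,"z":0.002,"rx":0,"ry":0,"rz":0,"claw":255}
    - {"x":0.01,"y":-0.184,"z":0.002,"rx":0,"ry":0,"rz":0,"claw":255}

```text
t: 45.32
tool_pos: [0.4724, 0.0873, 0.0471]
orientation: [2.158, 2.279, 0.004]
force: [6.0, 4.2, 5.5]
opening: 0.0003
gripper_force: 4.2
```

arm_command:
  targets:
    - {"x":0,"y":0,"z":0,"rx":0,"ry":0,"rz":0,"claw":255}
    - {"x":0,"y":0.03,"z":0.005,"rx":0,"ry":0,"rz":0,"claw":255}
    - {"x":0,"y":0.04,"z":0.06,"rx":0,"ry":0,"rz":0,"claw":255}
    - {"x":0,"y":0.04,"z":0.14,"rx":0,"ry":0,"rz":0,"claw":110}
    - {"x":0,"y":0.04,"z":0.22,"rx":0,"ry":0,"rz":0,"claw":110}
    - {"x":0,"y":-0.04,"z":0.25,"rx":0,"ry":0,"rz":0,"claw":110}
    - {"x":0,"y":-0.12,"z":0.25,"rx":0,"ry":0,"rz":0,"claw":110}
    - {"x":0,"y":-0.2,"z":0.25,"rx":0,"ry":0,"rz":0,"claw":110}
    - {"x":0,"y":-0.28,"z":0.25,"rx":0,"ry":0,"rz":0,"claw":110}
    - {"x":0,"y":-0.36,"z":0.25,"rx":0,"ry":0,"rz":0,"claw":110}

```text
t: 46.15
tool_pos: [0.4686, -0.0941, 0.1702]
orientation: [-2.158, -2.282, 0.004]
force: [0.2, -0.3, -1.0]
opening: 0.0427
gripper_force: 0.0
```

```bash
cat > ck.py <<'E'
from h import *
s=robot.read_state();Rt=R.from_rotvec(s["orientation"]).as_matrix();print(s["tool_pos"],np.degrees(np.arctan2(Rt[1,1],Rt[0,1])),s["opening"])
im,W=shot("top","p7");np.save("topW.npy",W);np.save("topI.npy",im)
u=np.array([-.054,.9985]);v=np.array([.9985,.054]);d=W[...,:2]-np.array([.4557,.0298]);a=d@u;b=d@v;z=W[...,2]
# b>0 = open side (+x)
for x in np.arange(-.055,.26,.013):
    m=(abs(a-x)<.0065)&(b>-.001)&(b<.012)&(z<.1);print(round(x,3),m.sum(),np.nanmedian(z[m]).round(4) if m.any() else None,end="; ")
E
sleep 1; python3 ck.py
```

```text
[ 0.46858764 -0.09411364  0.17019972] 3.2056563311716437 0.04273841395656988
-0.055 12 0.045; -0.042 21 0.0446; -0.029 16 0.044; -0.016 21 0.044; -0.003 22 0.0442; 0.01 16 0.0445; 0.023 18 0.0468; 0.036 23 0.044; 0.049 20 0.066; 0.062 17 0.0588; 0.075 19 0.0451; 0.088 19 0.0468; 0.101 18 0.0472; 0.114 19 0.0466; 0.127 20 0.046; 0.14 18 0.046; 0.153 19 0.0457; 0.166 19 0.0461; 0.179 21 0.0462; 0.192 17 0.0457; 0.205 18 0.0457; 0.218 21 0.0464; 0.231 19 0.0466; 0.244 17 0.0453; 0.257 4 0.0474;
```

Run:
```python
from h import *
im=np.load("topI.npy");W=np.load("topW.npy")
u=np.array([-.054,.9985]);v=np.array([.9985,.054]);d=W[...,:2]-np.array([.4557,.0298]);a=d@u;b=d@v;z=W[...,2]
for y in np.arange(-.022,.026,.004):
    print("%.3f"%y," ".join("%3d"%(np.nanmedian(z[m])*1000) if (m:=(abs(a-x)<.003)&(abs(b-y)<.003)&(z<.1)).any() else "  ." for x in np.arange(-.066,.1,.006)))
c=cv2.resize(im[228:266,275:345],None,fx=9,fy=9,interpolation=cv2.INTER_CUBIC);cv2.imwrite("pics/p7c.png",c[...,::-1])
```

```text
-0.022   .   .   .   5  10  44  51  47  53  49  50  50  50  49  46  46  50   7   8  37  42  23   7   6   8  10   6   7
-0.018   .   .   .  41  41  43  46  40  43  49  45  47  50  62  59  59  77  77  73  62  68  54  26  44  45  47  43  46
-0.014   .   .   .  60  60  73  74  56  73  77  74  74  77  76  74  76  76  75  75  72  68  62  46  46  50  48  51  50
-0.010   .   .   .  74  75  76  76  77  74  74  74  75  76  76  75  75  75  72  73  72  67  65  48  49  52  46  51  49
-0.006   .   .   .  74  73  75  75  77  75  73  75  76  78  74  76  73  75  79  72  73  68  65  46  46  46  46  44  47
-0.002   .   .   .  73  73  73  73  76  73  74  78  59  60  74  76  57  59  60  57  69  68  67  48  46  46  45  46  47
0.002   .   .  75  68  71  59  45  42  47  46  44  45  44  44  43  46  43  44  51  65  67  67  54  48  44  44  46  46
0.006   .  44  43  44  42  44  45  42  44  43  45  45  44  45  45  43  45  42  54  65  69  68  58  45  46  47  46  47
0.010   .  58  41  43  44  41  46  41  41  42  43  44  44  43  45  45  46  42  43  53  42  59  47  49  45  48  47  45
0.014   .  73  42  42  44  44  45  43  43  43  42  44  45  45  43  43  42  44  44  42  43  42  51  50  45  48  48  46
0.018   .  74  41  44  42  44  43  40  44  44  40  42  42  43  42  44  42  44  39  40  41  43  44  48  48  45  46  47
0.022   .  23  25  25  27  43  43  43  46  46  44  47  47  46  45  45  42  41  39  43  42  40  42  46  46  26  24  26
```

View pics/p7c.png

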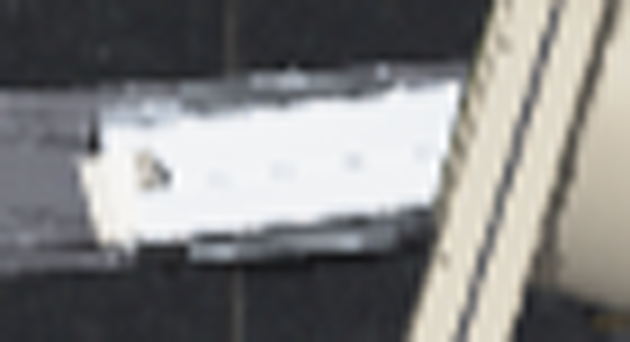

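The blank was pushed aside. It is against the back wall, yawed, at a ≈ 42–66 mm, so its tail sticks out of the nose (crop (110,190)). I'll push again, centred on it, with the closed fingers spanning its full width up to the nose plane.

arm_command:
  targets:
    - {"x":-0.042,"y":0.438,"z":0,"rx":0,"ry":0,"rz":0,"claw":255}
    - {"x":-0.042,"y":0.438,"z":0,"rx":0,"ry":0,"rz":0,"claw":255}
    - {"x":-0.042,"y":0.438,"z":0,"rx":0,"ry":0,"rz":0,"claw":255}
    - {"x":-0.042,"y":0.438,"z":0,"rx":0,"ry":0,"rz":0,"claw":255}
    - {"x":-0.042,"y":0.438,"z":0,"rx":0,"ry":0,"rz":0,"claw":255}
    - {"x":-0.042,"y":0.438,"z":0,"rx":0,"ry":0,"rz":0,"claw":255}
    - {"x":-0.042,"y":0.438,"z":0,"rx":0,"ry":0,"rz":0,"claw":255}
    - {"x":-0.042,"y":0.438,"z":-0.06,"rx":0,"ry":0,"rz":0,"claw":255}
    - {"x":-0.042,"y":0.438,"z":-0.12,"rx":0,"ry":0,"rz":0,"claw":255}
    - {"x":-0.042,"y":0.438,"z":-0.16,"rx":0,"ry":0,"rz":0,"claw":255}

```text
t: 47.03
tool_pos: [0.4474, 0.1258, 0.0877]
orientation: [-2.158, -2.281, 0.007]
force: [-0.6, 0.1, -0.5]
opening: 0.0008
gripper_force: 0.0
```

arm_command:
  targets:
    - {"x":0,"y":0,"z":0,"rx":0,"ry":0,"rz":0,"claw":255}
    - {"x":0,"y":0,"z":0,"rx":0,"ry":0,"rz":0,"claw":255}

```text
t: 47.2
tool_pos: [0.4473, 0.1258, 0.0892]
orientation: [-2.159, -2.28, 0.008]
force: [0.4, -0.3, 1.9]
opening: 0.0006
gripper_force: 0.0
```

arm_command:
  targets:
    - {"x":0,"y":0,"z":-0.05,"rx":0,"ry":0,"rz":0,"claw":255}
    - {"x":0,"y":0,"z":-0.08,"rx":0,"ry":0,"rz":0,"claw":255}
    - {"x":0,"y":0,"z":-0.091,"rx":0,"ry":0,"rz":0,"claw":255}
    - {"x":0,"y":-0.01,"z":-0.091,"rx":0,"ry":0,"rz":0,"claw":255}
    - {"x":0.001,"y":-0.02,"z":-0.091,"rx":0,"ry":0,"rz":0,"claw":255}
    - {"x":0.002,"y":-0.03,"z":-0.091,"rx":0,"ry":0,"rz":0,"claw":255}
    - {"x":0.002,"y":-0.04,"z":-0.091,"rx":0,"ry":0,"rz":0,"claw":255}
    - {"x":0.003,"y":-0.05,"z":-0.091,"rx":0,"ry":0,"rz":0,"claw":255}
    - {"x":0.003,"y":-0.056,"z":-0.091,"rx":0,"ry":0,"rz":0,"claw":255}
    - {"x":0.003,"y":-0.056,"z":-0.091,"rx":0,"ry":0,"rz":0,"claw":255}

```text
t: 48.03
tool_pos: [0.4503, 0.0984, 0.0451]
orientation: [2.16, 2.281, -0.002]
force: [-0.2, 0.0, 0.2]
opening: 0.0003
gripper_force: 0.0
```

arm_command:
  targets:
    - {"x":0,"y":-0.002,"z":0,"rx":0,"ry":0,"rz":0,"claw":255}
    - {"x":0,"y":-0.004,"z":0,"rx":0,"ry":0,"rz":0,"claw":255}
    - {"x":0,"y":-0.004,"z":0,"rx":0,"ry":0,"rz":0,"claw":255}

```text
t: 48.28
tool_pos: [0.45, 0.0971, 0.0447]
orientation: [-2.159, -2.282, 0.003]
force: [0.1, 1.0, 0.7]
opening: 0.0003
gripper_force: 0.0
```

arm_command:
  targets:
    - {"x":0,"y":-0.002,"z":0,"rx":0,"ry":0,"rz":0,"claw":255}
    - {"x":0,"y":-0.004,"z":0,"rx":0,"ry":0,"rz":0,"claw":255}
    - {"x":0,"y":-0.006,"z":0,"rx":0,"ry":0,"rz":0,"claw":255}
    - {"x":0,"y":-0.006,"z":0,"rx":0,"ry":0,"rz":0,"claw":255}

```text
t: 48.62
tool_pos: [0.45, 0.094, 0.0446]
orientation: [-2.159, -2.282, 0.003]
force: [-0.5, 0.7, -0.3]
opening: 0.0
gripper_force: 0.1
```

```bash
cat > mp.py <<'E'
from h import *
s=robot.read_state();print(s["tool_pos"],s["force"])
im,W=shot("top");np.save("topW.npy",W);np.save("topI.npy",im)
u=np.array([-.054,.9985]);v=np.array([.9985,.054]);d=W[...,:2]-np.array([.4557,.0298]);a=d@u;b=d@v;z=W[...,2]
for y in np.arange(-.022,.026,.004):
    print("%.3f"%y," ".join("%3d"%(np.nanmedian(z[m])*1000) if (m:=(abs(a-x)<.003)&(abs(b-y)<.003)&(z<.1)).any() else "  ." for x in np.arange(-.066,.1,.006)))
E
python3 mp.py
```

```text
[0.44996764 0.09403724 0.04464318] [-0.4937294   0.68877435 -0.29563605]
-0.022   7   6   5   6   8  48  48  49  48  51  51  50  50  49   .   .   .   .   .   .   .   .   .   .   .   .   .   .
-0.018  21  41  41  42  41  41  43  44  43  58  44  44  46  45   .   .   .   .   .   .   .   .   .   .   .   .   .   .
-0.014  40  58  56  59  57  72  73  59  58  74  73  76  74  74   .   .   .   .   .   .   .   .   .   .   .   .   .   .
-0.010  40  73  73  75  74  73  77  76  73  74  73  75  72  75   .   .   .   .   .   .   .   .   .   .   .   .   .   .
-0.006  41  57  75  76  75  75  76  74  75  73  73  72  73  74   .   .   .   .   .   .   .   .   .   .   .   .   .   .
-0.002  39  68  73  74  76  73  77  72  75  75  76  46  74  73   .   .   .   .   .   .   .   .   .   .   .   .   .   .
0.002  60  71  73  71  72  56  61  44  47  57  45  45  47  43  41   .   .   .   .   .   .   .   .   .   .   .   .   .
0.006  61  66  44  42  44  45  42  44  41  43  42  44  44  46   .   .   .   .   .   .   .   .   .   .   .   .   .   .
0.010  58  74  44  44  43  43  43  46  41  44  44  42  44  44   .   .   .   .   .   .   .   .   .   .   .   .   .   .
0.014  38  58  45  45  44  43  45  44  43  42  47  42  44  43   .   .   .   .   .   .   .   .   .   .   .   .   .   .
0.018  36  60  43  40  43  43  44  39  43  43  43  43  43  39  45   .   .   .   .   .   .   .   .   .   .   .   .   .
0.022  20  25  26  23  24  43  44  41  45  43  47  47  48  47  51   .   .   .   .   .   .   .   .   .   .   .   .   .
```

arm_command:
  targets:
    - {"x":0,"y":-0.002,"z":0,"rx":0,"ry":0,"rz":0,"claw":255}
    - {"x":0,"y":-0.004,"z":0,"rx":0,"ry":0,"rz":0,"claw":255}
    - {"x":0,"y":-0.006,"z":0,"rx":0,"ry":0,"rz":0,"claw":255}
    - {"x":0,"y":-0.006,"z":0,"rx":0,"ry":0,"rz":0,"claw":255}

```text
t: 49.0
tool_pos: [0.4501, 0.091, 0.0447]
orientation: [-2.159, -2.282, 0.003]
force: [-0.2, 0.0, 0.5]
opening: 0.0008
gripper_force: 0.2
```

Run:
```python
from h import *
im,W=shot("side")
u=np.array([-.054,.9985]);v=np.array([.9985,.054]);d=W[...,:2]-np.array([.4557,.0298]);a=d@u;b=d@v;z=W[...,2]
print(robot.read_state()["force"])
for y in np.arange(-.022,.03,.004):
    print("%.3f"%y," ".join("%3d"%(np.nanmedian(z[m])*1000) if (m:=(abs(a-x)<.003)&(abs(b-y)<.003)&(z<.09)).any() else "  ." for x in np.arange(.0,.1,.006)))
```

```text
[-0.14058893  0.72401026  0.74871613]
-0.022   8  50  22  36   8  25   6   6  22  39  54  24   5   5   5   5   1
-0.018  44  53  56  44  54  42  47  46  23  44  65  44  68  39  39   8  36
-0.014  45  43  65  29  54  52  14  50  42  16  46  33  63  42  18  40  23
-0.010  15  17  42  43  14  15   9   7  21  18  44  51  67  31  18  44  21
-0.006  75  75  74  73   .   .   .   .  43   .   .  54  73  50  46  46  46
-0.002  74  74   .   .   .   .   .   .  41  43  43  64  69  45  45  46  46
0.002  73   .   .   .   .   .   .   .   .   .  43  77  69  44  46  46  47
0.006   .   .   .   .   .   .   .   .   .   .  44  52  71  58  46  45  45
0.010   .   .   .   .   .   .   .   .   .   .  46  65  69  46  44  44  46
0.014   .   .   .   .   .   .   .   .   .  45  45  60  50  46  50  46  46
0.018   .   .   .   .   .   .   .   .  41  43  45  48  50  49  51  50  42
0.022   .   .   .   .   .   .   .   .  40   .   .  47  46  47  45  45  45
0.026   .   .   .   .   .   .   .  39  40   .   .   .   .   .  45   .  44
```

arm_command:
  targets:
    - {"x":0,"y":-0.002,"z":0,"rx":0,"ry":0,"rz":0,"claw":255}
    - {"x":0,"y":-0.004,"z":0,"rx":0,"ry":0,"rz":0,"claw":255}
    - {"x":0,"y":-0.005,"z":0,"rx":0,"ry":0,"rz":0,"claw":255}
    - {"x":0,"y":-0.005,"z":0,"rx":0,"ry":0,"rz":0,"claw":255}

```text
t: 49.38
tool_pos: [0.4502, 0.0886, 0.0448]
orientation: [-2.159, -2.282, 0.002]
force: [1.4, 0.7, 0.7]
opening: 0.0003
gripper_force: 0.7
```

arm_command:
  targets:
    - {"x":0,"y":-0.002,"z":0,"rx":0,"ry":0,"rz":0,"claw":255}
    - {"x":0,"y":-0.004,"z":0,"rx":0,"ry":0,"rz":0,"claw":255}
    - {"x":0,"y":-0.004,"z":0,"rx":0,"ry":0,"rz":0,"claw":255}

```text
t: 49.63
tool_pos: [0.4502, 0.0865, 0.0448]
orientation: [-2.159, -2.282, 0.002]
force: [1.7, 0.6, 0.5]
opening: 0.0002
gripper_force: 0.9
```

arm_command:
  targets:
    - {"x":0,"y":0.03,"z":0,"rx":0,"ry":0,"rz":0,"claw":255}
    - {"x":0,"y":0.05,"z":0.03,"rx":0,"ry":0,"rz":0,"claw":255}
    - {"x":0,"y":0.05,"z":0.11,"rx":0,"ry":0,"rz":0,"claw":110}
    - {"x":0,"y":0.05,"z":0.19,"rx":0,"ry":0,"rz":0,"claw":110}
    - {"x":0.03,"y":-0.03,"z":0.24,"rx":0,"ry":0,"rz":0,"claw":110}
    - {"x":0.03,"y":-0.11,"z":0.24,"rx":0,"ry":0,"rz":0,"claw":110}
    - {"x":0.03,"y":-0.19,"z":0.24,"rx":0,"ry":0,"rz":0,"claw":110}
    - {"x":0.03,"y":-0.27,"z":0.24,"rx":0,"ry":0,"rz":0,"claw":110}
    - {"x":0.03,"y":-0.35,"z":0.24,"rx":0,"ry":0,"rz":0,"claw":110}
    - {"x":0.03,"y":-0.43,"z":0.24,"rx":0,"ry":0,"rz":0,"claw":110}

```text
t: 50.47
tool_pos: [0.4642, -0.1306, 0.1647]
orientation: [-2.159, -2.282, 0.004]
force: [1.3, 0.4, -1.1]
opening: 0.0491
gripper_force: 0.0
```

```bash
sleep 1; python3 mp.py
python3 - <<'E'
from h import *
import cv2
im=np.load("topI.npy");W=np.load("topW.npy");h=cv2.cvtColor(im,cv2.COLOR_RGB2HSV);z=W[...,2]
m=np.zeros(z.shape,bool);m[230:258,335:375]=1;m&=(h[...,1]>110)&(h[...,2]>50)&(z>.05)&(z<.09)
print("grip",m.sum(),cv2.minAreaRect(W[m][:,:2].astype(np.float32)) if m.sum()>5 else "")
E
```

```text
[ 0.46421497 -0.13058223  0.16467125] [ 1.2501423   0.44016796 -1.06638409]
-0.022   6  22   9  10   6  42  48  47  48  52  50  50  46  47  47  50  51   5  11  38  41   8   7  10   7   7   7   8
-0.018  26  39  41  42  39  41  44  43  43  46  42  43  44  61  60  69  59  77  75  54  60  42   6  46  47  45  48  44
-0.014  39  56  58  58  59  74  74  57  60  77  73  75  74  75  75  75  75  74  75  74  45  42  49  49  48  50  48  50
-0.010  43  72  74  75  76  75  75  73  75  77  73  75  74  74  75  74  73  75  74  73  40  39  47  51  48  50  50  50
-0.006  44  59  72  75  75  75  77  75  72  75  73  77  74  75  73  74  76  73  74  77  40  39  45  47  48  46  46  45
-0.002  40  68  73  74  75  75  74  75  74  72  76  61  60  70  71  62  70  70  67  61  42  39  43  47  48  43  44  44
0.002  60  74  75  71  75  59  60  45  46  44  45  43  43  45  44  59  65  67  66  62  42  43  48  44  46  42  46  43
0.006  61  65  43  43  39  46  44  45  45  42  45  43  43  43  44  51  67  66  66  52  41  39  44  45  46  46  46  44
0.010  58  69  42  43  46  45  44  44  44  42  45  42  43  44  44  50  67  66  54  44  45  42  44  47  46  45  52  45
0.014  39  58  43  44  43  46  45  45  42  45  44  44  45  42  46  42  45  56  43  44  45  42  47  49  49  48  52  46
0.018  39  57  42  42  43  44  45  42  43  46  43  42  43  41  45  41  39  41  42  42  44  39  45  49  48  46  48  46
0.022  22  24  27  21  23  41  48  45  45  45  44  46  49  47  44  45  41  35  39  42  38  39  43  44  44  29  26  25
grip 0
```

The blank now lies wholly in the pan (a ≈ 24–51 mm). Grasp the boat again.

arm_command:
  targets:
    - {"x":0.003,"y":0,"z":-0.07,"rx":0,"ry":0,"rz":-0.002,"claw":110}
    - {"x":0.003,"y":0,"z":-0.14,"rx":0,"ry":0,"rz":-0.002,"claw":110}
    - {"x":0.003,"y":0,"z":-0.2,"rx":0,"ry":0,"rz":-0.002,"claw":110}
    - {"x":0.003,"y":0,"z":-0.25,"rx":0,"ry":0,"rz":-0.002,"claw":110}
    - {"x":0.003,"y":0,"z":-0.275,"rx":0,"ry":0,"rz":-0.002,"claw":110}
    - {"x":0.003,"y":0,"z":-0.275,"rx":0,"ry":0,"rz":-0.002,"claw":110}
    - {"x":0.003,"y":0,"z":-0.275,"rx":0,"ry":0,"rz":-0.002,"claw":110}

```text
t: 51.1
tool_pos: [0.4655, -0.128, 0.0265]
orientation: [-2.162, -2.276, 0.005]
force: [0.7, -0.5, 0.9]
opening: 0.0528
gripper_force: 0.0
```

arm_command:
  targets:
    - {"x":0,"y":0,"z":0,"rx":0,"ry":0,"rz":0,"claw":255}
    - {"x":0,"y":0,"z":0,"rx":0,"ry":0,"rz":0,"claw":255}
    - {"x":0,"y":0,"z":0,"rx":0,"ry":0,"rz":0,"claw":255}
    - {"x":0,"y":0,"z":0,"rx":0,"ry":0,"rz":0,"claw":255}
    - {"x":0,"y":0,"z":0,"rx":0,"ry":0,"rz":0,"claw":255}
    - {"x":0,"y":0,"z":0,"rx":0,"ry":0,"rz":0,"claw":255}
  squeeze: 60

```text
t: 51.6
tool_pos: [0.4672, -0.1286, 0.0279]
orientation: [2.163, 2.277, -0.002]
force: [0.4, -1.0, 2.6]
opening: 0.0215
gripper_force: 60.0
```

arm_command:
  targets:
    - {"x":0,"y":0,"z":0.01,"rx":0,"ry":0,"rz":0,"claw":255}
    - {"x":0,"y":0,"z":0.025,"rx":0,"ry":0,"rz":0,"claw":255}
    - {"x":0,"y":0,"z":0.045,"rx":0,"ry":0,"rz":0,"claw":255}
    - {"x":0,"y":0,"z":0.07,"rx":0,"ry":0,"rz":0,"claw":255}
    - {"x":0,"y":0,"z":0.1,"rx":0,"ry":0,"rz":0,"claw":255}
    - {"x":0,"y":0,"z":0.13,"rx":0,"ry":0,"rz":0,"claw":255}
    - {"x":0,"y":0,"z":0.16,"rx":0,"ry":0,"rz":0,"claw":255}
    - {"x":0,"y":0,"z":0.18,"rx":0,"ry":0,"rz":0,"claw":255}
    - {"x":0,"y":0,"z":0.19,"rx":0,"ry":0,"rz":0,"claw":255}
    - {"x":0,"y":0,"z":0.19,"rx":0,"ry":0,"rz":0,"claw":255}

```text
t: 52.43
tool_pos: [0.4674, -0.1287, 0.1238]
orientation: [2.162, 2.276, -0.002]
force: [-0.6, 0.6, -3.1]
opening: 0.0214
gripper_force: 60.0
```

```bash
sleep 1; python3 pan.py
cat > ct.py <<'E'
from h import *
s=robot.read_state();Rt=R.from_rotvec(s["orientation"]).as_matrix();p=s["tool_pos"];bx=Rt[:,0];by=-Rt[:,1]
W=np.load("topW.npy");q=(W-(p+bx*.1565+[0,0,.03]))@np.stack([bx,by,[0,0,1]],1)
m=(q[...,1]<-.002)&(q[...,1]>-.01)&(abs(q[...,2])<.04)
print("contents z:",[(round(float(x),3),float(np.nanmedian(q[...,2][k]).round(3))) for x in np.arange(-.062,.07,.006) if (k:=m&(abs(q[...,0]-x)<.003)).any()])
E
python3 ct.py
```

```text
tcp [ 0.4674 -0.1287  0.1238] yaw 2.95 toolx [-0.052  0.999 -0.002] F [-0.6  0.6 -3.1] T [-0.31  0.02  0.05]
bx [-0.052  0.999 -0.002]
top 578
x-0.070 n15 zmax 0.0095 zmin 0.0010 ymin -0.0039 ymax 0.0044
x-0.056 n48 zmax 0.0198 zmin -0.0168 ymin -0.0133 ymax 0.0166
x-0.042 n65 zmax 0.0185 zmin -0.0163 ymin -0.0141 ymax 0.0183
x-0.028 n65 zmax 0.0212 zmin -0.0167 ymin -0.0146 ymax 0.0176
x-0.014 n63 zmax 0.0199 zmin -0.0167 ymin -0.0131 ymax 0.0167
x-0.000 n67 zmax 0.0191 zmin -0.0174 ymin -0.0140 ymax 0.0181
x0.014 n64 zmax 0.0196 zmin -0.0178 ymin -0.0148 ymax 0.0174
x0.028 n65 zmax 0.0197 zmin -0.0172 ymin -0.0158 ymax 0.0166
x0.042 n68 zmax 0.0189 zmin -0.0147 ymin -0.0168 ymax 0.0180
x0.056 n58 zmax 0.0174 zmin -0.0176 ymin -0.0175 ymax 0.0186
side 403
x-0.056 n51 zmax 0.0154 zmin -0.0156 ymin -0.0191 ymax 0.0183
x-0.042 n27 zmax 0.0171 zmin -0.0134 ymin -0.0015 ymax 0.0190
x-0.028 n31 zmax 0.0167 zmin -0.0155 ymin 0.0056 ymax 0.0194
x-0.014 n31 zmax 0.0173 zmin -0.0160 ymin 0.0009 ymax 0.0184
x-0.000 n30 zmax 0.0167 zmin -0.0151 ymin 0.0007 ymax 0.0190
x0.014 n30 zmax 0.0166 zmin -0.0138 ymin 0.0042 ymax 0.0186
x0.028 n37 zmax 0.0174 zmin -0.0162 ymin 0.0035 ymax 0.0193
x0.042 n70 zmax 0.0156 zmin -0.0169 ymin -0.0138 ymax 0.0179
x0.056 n85 zmax 0.0137 zmin -0.0175 ymin -0.0149 ymax 0.0186
x0.070 n11 zmax 0.0098 zmin -0.0158 ymin -0.0008 ymax 0.0209
contents z: [(-0.062, 0.01), (-0.056, 0.005), (-0.05, -0.013), (-0.044, -0.011), (-0.038, -0.012), (-0.032, -0.012), (-0.026, -0.011), (-0.02, -0.012), (-0.014, -0.013), (-0.008, -0.012), (-0.002, -0.012), (0.004, -0.013), (0.01, -0.011), (0.016, -0.011), (0.022, -0.014), (0.028, 0.005), (0.034, 0.011), (0.04, 0.011), (0.046, 0.009), (0.052, -0.013), (0.058, -0.011)]
```

Same grasp, with the blank held at pan x 26–50 mm. Swing to the staging pose.

arm_command:
  targets:
    - {"x":-0.004,"y":-0.003,"z":0,"rx":0,"ry":0,"rz":-0.02,"claw":255}
    - {"x":-0.011,"y":-0.008,"z":0,"rx":0,"ry":0,"rz":-0.055,"claw":255}
    - {"x":-0.018,"y":-0.014,"z":0,"rx":0,"ry":0,"rz":-0.095,"claw":255}
    - {"x":-0.026,"y":-0.02,"z":0,"rx":0,"ry":0,"rz":-0.135,"claw":255}
    - {"x":-0.034,"y":-0.026,"z":0,"rx":0,"ry":0,"rz":-0.175,"claw":255}
    - {"x":-0.042,"y":-0.032,"z":0,"rx":0,"ry":0,"rz":-0.215,"claw":255}
    - {"x":-0.05,"y":-0.038,"z":0,"rx":0,"ry":0,"rz":-0.255,"claw":255}
    - {"x":-0.058,"y":-0.045,"z":0,"rx":0,"ry":0,"rz":-0.295,"claw":255}
    - {"x":-0.066,"y":-0.051,"z":0,"rx":0,"ry":0,"rz":-0.335,"claw":255}
    - {"x":-0.074,"y":-0.057,"z":0,"rx":0,"ry":0,"rz":-0.375,"claw":255}

```text
t: 53.37
tool_pos: [0.4283, -0.1566, 0.1207]
orientation: [-2.847, -1.32, 0.005]
force: [-0.0, -0.1, -2.4]
opening: 0.0211
gripper_force: 60.0
```

arm_command:
  targets:
    - {"x":-0.008,"y":-0.006,"z":0,"rx":0,"ry":0,"rz":-0.04,"claw":255}
    - {"x":-0.016,"y":-0.012,"z":0,"rx":0,"ry":0,"rz":-0.08,"claw":255}
    - {"x":-0.024,"y":-0.018,"z":0,"rx":0,"ry":0,"rz":-0.12,"claw":255}
    - {"x":-0.032,"y":-0.024,"z":0,"rx":0,"ry":0,"rz":-0.16,"claw":255}
    - {"x":-0.04,"y":-0.03,"z":0,"rx":0,"ry":0,"rz":-0.2,"claw":255}
    - {"x":-0.048,"y":-0.036,"z":0,"rx":0,"ry":0,"rz":-0.24,"claw":255}
    - {"x":-0.056,"y":-0.043,"z":0,"rx":0,"ry":0,"rz":-0.28,"claw":255}
    - {"x":-0.064,"y":-0.049,"z":0,"rx":0,"ry":0,"rz":-0.32,"claw":255}
    - {"x":-0.07,"y":-0.054,"z":0,"rx":0,"ry":0,"rz":-0.36,"claw":255}
    - {"x":-0.074,"y":-0.057,"z":0,"rx":0,"ry":0,"rz":-0.4,"claw":255}

```text
t: 54.2
tool_pos: [0.3912, -0.185, 0.1207]
orientation: [-3.137, -0.107, 0.006]
force: [-0.2, 0.6, -2.6]
opening: 0.0216
gripper_force: 60.0
```

arm_command:
  targets:
    - {"x":-0.008,"y":-0.006,"z":0,"rx":0,"ry":0,"rz":-0.04,"claw":255}
    - {"x":-0.016,"y":-0.012,"z":0,"rx":0,"ry":0,"rz":-0.08,"claw":255}
    - {"x":-0.024,"y":-0.018,"z":0,"rx":0,"ry":0,"rz":-0.12,"claw":255}
    - {"x":-0.032,"y":-0.024,"z":0,"rx":0,"ry":0,"rz":-0.16,"claw":255}
    - {"x":-0.04,"y":-0.03,"z":0,"rx":0,"ry":0,"rz":-0.2,"claw":255}
    - {"x":-0.048,"y":-0.036,"z":0,"rx":0,"ry":0,"rz":-0.24,"claw":255}
    - {"x":-0.056,"y":-0.043,"z":0,"rx":0,"ry":0,"rz":-0.28,"claw":255}
    - {"x":-0.064,"y":-0.049,"z":0,"rx":0,"ry":0,"rz":-0.32,"claw":255}
    - {"x":-0.07,"y":-0.054,"z":0,"rx":0,"ry":0,"rz":-0.355,"claw":255}
    - {"x":-0.073,"y":-0.056,"z":0,"rx":0,"ry":0,"rz":-0.373,"claw":255}

```text
t: 55.03
tool_pos: [0.3547, -0.2129, 0.1207]
orientation: [-2.96, 1.044, 0.005]
force: [-0.4, -0.7, -3.1]
opening: 0.0218
gripper_force: 60.0
```

arm_command:
  targets:
    - {"x":0,"y":0,"z":-0.01,"rx":0,"ry":0,"rz":0,"claw":255}
    - {"x":0,"y":0,"z":-0.025,"rx":0,"ry":0,"rz":0,"claw":255}
    - {"x":0,"y":0,"z":-0.04,"rx":0,"ry":0,"rz":0,"claw":255}
    - {"x":0,"y":0,"z":-0.05,"rx":0,"ry":0,"rz":0,"claw":255}
    - {"x":0,"y":0,"z":-0.053,"rx":0,"ry":0,"rz":0,"claw":255}
    - {"x":0,"y":0,"z":-0.053,"rx":0,"ry":0,"rz":0,"claw":255}
    - {"x":0,"y":0,"z":-0.053,"rx":0,"ry":0,"rz":0,"claw":255}

```text
t: 55.62
tool_pos: [0.356, -0.2132, 0.0955]
orientation: [-2.963, 1.037, 0.001]
force: [-0.0, 0.1, -2.2]
opening: 0.0224
gripper_force: 60.0
```

```bash
sleep 1; python3 pan.py | grep -v "n[0-9] "; python3 ct.py; python3 st.py
```

```text
tcp [ 0.356  -0.2132  0.0955] yaw -128.58 toolx [ 0.782 -0.624 -0.002] F [-0.   0.1 -2.2] T [ 0.19  0.39 -0.04]
bx [ 0.782 -0.624 -0.002]
top 544
x-0.070 n19 zmax 0.0064 zmin -0.0007 ymin -0.0073 ymax 0.0044
x-0.056 n60 zmax 0.0196 zmin -0.0139 ymin -0.0155 ymax 0.0167
x-0.042 n63 zmax 0.0186 zmin -0.0162 ymin -0.0166 ymax 0.0163
x-0.028 n59 zmax 0.0197 zmin -0.0169 ymin -0.0167 ymax 0.0164
x-0.014 n59 zmax 0.0197 zmin -0.0166 ymin -0.0163 ymax 0.0164
x-0.000 n63 zmax 0.0198 zmin -0.0176 ymin -0.0175 ymax 0.0163
x0.014 n59 zmax 0.0195 zmin -0.0178 ymin -0.0176 ymax 0.0163
x0.028 n69 zmax 0.0191 zmin -0.0161 ymin -0.0149 ymax 0.0182
x0.042 n60 zmax 0.0195 zmin -0.0055 ymin -0.0134 ymax 0.0182
x0.056 n33 zmax 0.0158 zmin -0.0174 ymin -0.0178 ymax 0.0203
side 189
x-0.056 n31 zmax 0.0143 zmin -0.0162 ymin -0.0158 ymax 0.0214
x-0.042 n13 zmax 0.0015 zmin -0.0151 ymin 0.0165 ymax 0.0199
x-0.028 n13 zmax 0.0017 zmin -0.0137 ymin 0.0157 ymax 0.0217
x-0.014 n14 zmax 0.0142 zmin -0.0127 ymin 0.0169 ymax 0.0217
x-0.000 n21 zmax 0.0159 zmin -0.0125 ymin 0.0111 ymax 0.0210
x0.014 n22 zmax 0.0183 zmin -0.0152 ymin 0.0115 ymax 0.0218
x0.028 n27 zmax 0.0188 zmin -0.0130 ymin 0.0044 ymax 0.0199
x0.042 n23 zmax 0.0185 zmin -0.0120 ymin 0.0036 ymax 0.0210
x0.056 n22 zmax 0.0169 zmin -0.0157 ymin 0.0071 ymax 0.0213
contents z: [(-0.062, 0.008), (-0.056, 0.001), (-0.05, -0.016), (-0.044, -0.013), (-0.038, -0.014), (-0.032, -0.016), (-0.026, -0.015), (-0.02, -0.014), (-0.014, -0.014), (-0.008, -0.017), (-0.002, -0.015), (0.004, -0.013), (0.01, -0.013), (0.016, -0.015), (0.022, -0.011), (0.028, 0.008), (0.034, 0.011), (0.04, 0.009), (0.046, 0.005), (0.052, -0.017), (0.058, -0.015)]
pan [-0.181  -0.0152] 0.126 tcp [ 0.3563 -0.2135  0.0961] bx [ 0.782 -0.624 -0.   ] tilt 0.1 q [-0.66 -0.31  2.11  0.    1.34  1.58] [-0.4  0.1 -3.1]
rod/grip region 25 [-0.1249  0.0044  0.1288]
```

arm_command:
  targets:
    - {"x":0.006,"y":-0.005,"z":0,"rx":0,"ry":0,"rz":0,"claw":255}
    - {"x":0.018,"y":-0.014,"z":0,"rx":0,"ry":0,"rz":0,"claw":255}
    - {"x":0.033,"y":-0.026,"z":0,"rx":0,"ry":0,"rz":0,"claw":255}
    - {"x":0.048,"y":-0.038,"z":0,"rx":0,"ry":0,"rz":0,"claw":255}
    - {"x":0.063,"y":-0.05,"z":0,"rx":0,"ry":0,"rz":0,"claw":255}
    - {"x":0.078,"y":-0.062,"z":0,"rx":0,"ry":0,"rz":0,"claw":255}
    - {"x":0.093,"y":-0.074,"z":0,"rx":0,"ry":0,"rz":0,"claw":255}
    - {"x":0.108,"y":-0.086,"z":0,"rx":0,"ry":0,"rz":0,"claw":255}
    - {"x":0.123,"y":-0.098,"z":0,"rx":0,"ry":0,"rz":0,"claw":255}
    - {"x":0.138,"y":-0.11,"z":0,"rx":0,"ry":0,"rz":0,"claw":255}

```text
t: 56.6
tool_pos: [0.426, -0.2692, 0.0956]
orientation: [-2.963, 1.038, 0.0]
force: [0.1, 0.8, -3.0]
opening: 0.0214
gripper_force: 60.0
```

arm_command:
  targets:
    - {"x":0.015,"y":-0.012,"z":0,"rx":0,"ry":0,"rz":0,"claw":255}
    - {"x":0.03,"y":-0.024,"z":0,"rx":0,"ry":0,"rz":0,"claw":255}
    - {"x":0.045,"y":-0.036,"z":0,"rx":0,"ry":0,"rz":0,"claw":255}
    - {"x":0.06,"y":-0.048,"z":0,"rx":0,"ry":0,"rz":0,"claw":255}
    - {"x":0.075,"y":-0.06,"z":0,"rx":0,"ry":0,"rz":0,"claw":255}
    - {"x":0.09,"y":-0.072,"z":0,"rx":0,"ry":0,"rz":0,"claw":255}
    - {"x":0.105,"y":-0.084,"z":0,"rx":0,"ry":0,"rz":0,"claw":255}
    - {"x":0.12,"y":-0.096,"z":0,"rx":0,"ry":0,"rz":0,"claw":255}
    - {"x":0.132,"y":-0.105,"z":0,"rx":0,"ry":0,"rz":0,"claw":255}
    - {"x":0.14,"y":-0.112,"z":0,"rx":0,"ry":0,"rz":0,"claw":255}

```text
t: 57.43
tool_pos: [0.4959, -0.3251, 0.0955]
orientation: [-2.963, 1.038, 0.0]
force: [0.1, 0.0, -2.4]
opening: 0.0214
gripper_force: 60.0
```

arm_command:
  targets:
    - {"x":0,"y":0,"z":0,"rx":0,"ry":0,"rz":0,"claw":255}
    - {"x":0,"y":0,"z":0,"rx":0,"ry":0,"rz":0,"claw":255}

```text
t: 57.6
tool_pos: [0.495, -0.3244, 0.0954]
orientation: [-2.963, 1.038, 0.002]
force: [-0.0, 0.1, -2.9]
opening: 0.0218
gripper_force: 60.0
```

```bash
python3 st.py
```

```text
pan [-0.0034 -0.0149] 0.1252 tcp [ 0.495  -0.3244  0.0954] bx [ 0.781 -0.624 -0.002] tilt 0.1 q [-0.67  0.19  1.63  0.    1.32  1.58] [-0.   0.1 -2.9]
rod/grip region 3 [-0.1132 -0.0079  0.1252]
```

arm_command:
  targets:
    - {"x":0.003,"y":0.004,"z":0,"rx":0.034,"ry":-0.027,"rz":0,"claw":255}
    - {"x":0.006,"y":0.008,"z":0.001,"rx":0.068,"ry":-0.054,"rz":0,"claw":255}
    - {"x":0.01,"y":0.012,"z":0.002,"rx":0.102,"ry":-0.082,"rz":0,"claw":255}
    - {"x":0.01,"y":0.012,"z":0.002,"rx":0.102,"ry":-0.082,"rz":0,"claw":255}

```text
t: 57.98
tool_pos: [0.4984, -0.3195, 0.0961]
orientation: [-2.723, 0.958, -0.127]
force: [-1.5, -0.3, -3.9]
opening: 0.0215
gripper_force: 60.0
```

arm_command:
  targets:
    - {"x":0.004,"y":0.005,"z":0.002,"rx":0.037,"ry":-0.03,"rz":0,"claw":255}
    - {"x":0.008,"y":0.01,"z":0.004,"rx":0.075,"ry":-0.06,"rz":0,"claw":255}
    - {"x":0.011,"y":0.014,"z":0.007,"rx":0.112,"ry":-0.09,"rz":0,"claw":255}
    - {"x":0.014,"y":0.018,"z":0.01,"rx":0.15,"ry":-0.12,"rz":0,"claw":255}
    - {"x":0.017,"y":0.021,"z":0.014,"rx":0.187,"ry":-0.15,"rz":0,"claw":255}
    - {"x":0.019,"y":0.024,"z":0.018,"rx":0.225,"ry":-0.18,"rz":0,"claw":255}
    - {"x":0.019,"y":0.024,"z":0.018,"rx":0.225,"ry":-0.18,"rz":0,"claw":255}
    - {"x":0.019,"y":0.024,"z":0.018,"rx":0.225,"ry":-0.18,"rz":0,"claw":255}
    - {"x":0.019,"y":0.024,"z":0.018,"rx":0.225,"ry":-0.18,"rz":0,"claw":255}
    - {"x":0.019,"y":0.024,"z":0.018,"rx":0.225,"ry":-0.18,"rz":0,"claw":255}

```text
t: 58.82
tool_pos: [0.5102, -0.3062, 0.1066]
orientation: [-2.201, 0.768, -0.343]
force: [1.0, -0.3, -2.3]
opening: 0.0215
gripper_force: 60.0
```

arm_command:
  targets:
    - {"x":0.002,"y":0.003,"z":0.005,"rx":0.041,"ry":-0.033,"rz":0,"claw":255}
    - {"x":0.005,"y":0.006,"z":0.01,"rx":0.082,"ry":-0.066,"rz":0,"claw":255}
    - {"x":0.005,"y":0.006,"z":0.01,"rx":0.082,"ry":-0.066,"rz":0,"claw":255}
    - {"x":0.005,"y":0.006,"z":0.01,"rx":0.082,"ry":-0.066,"rz":0,"claw":255}
    - {"x":0.005,"y":0.006,"z":0.01,"rx":0.082,"ry":-0.066,"rz":0,"claw":255}
    - {"x":0.005,"y":0.006,"z":0.01,"rx":0.082,"ry":-0.066,"rz":0,"claw":255}
    - {"x":0.005,"y":0.006,"z":0.01,"rx":0.082,"ry":-0.066,"rz":0,"claw":255}
    - {"x":0.005,"y":0.006,"z":0.01,"rx":0.082,"ry":-0.066,"rz":0,"claw":255}

```text
t: 59.48
tool_pos: [0.5126, -0.3036, 0.1119]
orientation: [-2.002, 0.698, -0.408]
force: [-0.8, 0.2, -2.2]
opening: 0.0219
gripper_force: 60.0
```

```bash
python3 st.py
```

```text
pan [-0.0027 -0.0135] 0.1275 tcp [ 0.5126 -0.3036  0.1119] bx [ 0.782 -0.623  0.004] tilt 60.0 q [-1.16  0.54  1.55  0.88  1.67  0.88] [-0.8  0.2 -2.2]
rod/grip region 17 [-0.1258 -0.0034  0.1351]
```

Roll back and withdraw exactly as before.

arm_command:
  targets:
    - {"x":-0.002,"y":-0.002,"z":-0.005,"rx":-0.041,"ry":0.033,"rz":0,"claw":255}
    - {"x":-0.004,"y":-0.005,"z":-0.01,"rx":-0.082,"ry":0.066,"rz":0,"claw":255}
    - {"x":-0.007,"y":-0.009,"z":-0.014,"rx":-0.123,"ry":0.099,"rz":0,"claw":255}
    - {"x":-0.01,"y":-0.013,"z":-0.018,"rx":-0.164,"ry":0.132,"rz":0,"claw":255}
    - {"x":-0.014,"y":-0.017,"z":-0.022,"rx":-0.205,"ry":0.165,"rz":0,"claw":255}
    - {"x":-0.017,"y":-0.022,"z":-0.025,"rx":-0.246,"ry":0.198,"rz":0,"claw":255}
    - {"x":-0.021,"y":-0.026,"z":-0.027,"rx":-0.287,"ry":0.231,"rz":0,"claw":255}
    - {"x":-0.025,"y":-0.031,"z":-0.029,"rx":-0.328,"ry":0.264,"rz":0,"claw":255}
    - {"x":-0.029,"y":-0.036,"z":-0.03,"rx":-0.369,"ry":0.297,"rz":0,"claw":255}
    - {"x":-0.033,"y":-0.041,"z":-0.03,"rx":-0.408,"ry":0.328,"rz":0,"claw":255}

```text
t: 60.37
tool_pos: [0.4963, -0.3242, 0.0976]
orientation: [2.963, -1.039, 0.001]
force: [-0.7, 0.5, -3.9]
opening: 0.0217
gripper_force: 60.0
```

arm_command:
  targets:
    - {"x":0,"y":0,"z":0,"rx":0,"ry":0,"rz":0,"claw":255}
    - {"x":0,"y":0,"z":0,"rx":0,"ry":0,"rz":0,"claw":255}
    - {"x":0,"y":0,"z":0,"rx":0,"ry":0,"rz":0,"claw":255}

```text
t: 60.62
tool_pos: [0.4954, -0.3233, 0.0955]
orientation: [-2.959, 1.036, 0.001]
force: [-1.0, 0.6, -3.4]
opening: 0.0217
gripper_force: 60.0
```

```bash
python3 st.py
```

```text
pan [-0.0037 -0.014 ] 0.125 tcp [ 0.4954 -0.3233  0.0955] bx [ 0.781 -0.624 -0.003] tilt 0.4 q [-0.67  0.19  1.63  0.01  1.32  1.57] [-1.   0.6 -3.4]
rod/grip region 8 [-0.1196 -0.0065  0.1256]
```

arm_command:
  targets:
    - {"x":-0.012,"y":0.01,"z":0.002,"rx":0,"ry":0,"rz":0,"claw":255}
    - {"x":-0.034,"y":0.027,"z":0.002,"rx":0,"ry":0,"rz":0,"claw":255}
    - {"x":-0.056,"y":0.045,"z":0.002,"rx":0,"ry":0,"rz":0,"claw":255}
    - {"x":-0.078,"y":0.062,"z":0.002,"rx":0,"ry":0,"rz":0,"claw":255}
    - {"x":-0.1,"y":0.08,"z":0.002,"rx":0,"ry":0,"rz":0,"claw":255}
    - {"x":-0.122,"y":0.098,"z":0.002,"rx":0,"ry":0,"rz":0,"claw":255}
    - {"x":-0.144,"y":0.115,"z":0.002,"rx":0,"ry":0,"rz":0,"claw":255}
    - {"x":-0.166,"y":0.133,"z":0.002,"rx":0,"ry":0,"rz":0,"claw":255}
    - {"x":-0.188,"y":0.151,"z":0.002,"rx":0,"ry":0,"rz":0,"claw":255}
    - {"x":-0.21,"y":0.168,"z":0.002,"rx":0,"ry":0,"rz":0,"claw":255}

```text
t: 61.5
tool_pos: [0.389, -0.2397, 0.0963]
orientation: [-2.959, 1.041, 0.002]
force: [-1.4, -0.3, -2.4]
opening: 0.0217
gripper_force: 60.0
```

arm_command:
  targets:
    - {"x":-0.022,"y":0.018,"z":0,"rx":0,"ry":0,"rz":0,"claw":255}
    - {"x":-0.044,"y":0.035,"z":0,"rx":0,"ry":0,"rz":0,"claw":255}
    - {"x":-0.062,"y":0.05,"z":0.01,"rx":0,"ry":0,"rz":0,"claw":255}
    - {"x":-0.072,"y":0.057,"z":0.03,"rx":0,"ry":0,"rz":0,"claw":255}
    - {"x":-0.072,"y":0.057,"z":0.052,"rx":0,"ry":0,"rz":0,"claw":255}
    - {"x":-0.072,"y":0.057,"z":0.052,"rx":0,"ry":0,"rz":0,"claw":255}
    - {"x":-0.072,"y":0.057,"z":0.052,"rx":0,"ry":0,"rz":0,"claw":255}

```text
t: 62.08
tool_pos: [0.3552, -0.2125, 0.1237]
orientation: [-2.961, 1.04, -0.003]
force: [0.2, 0.5, -3.7]
opening: 0.0219
gripper_force: 60.0
```

```bash
python3 pan.py | head -2; python3 ct.py;python3 bl.py p8
python3 - <<'E'
from h import *
c=np.array([.6293,-.4126]);a=np.deg2rad(-38.75);e=np.array([[np.cos(a),-np.sin(a)],[np.sin(a),np.cos(a)]])
im,W=shot("side","s8");q=np.dstack([(W[...,:2]-c)@e,W[...,2]])
m=(q[...,0]>-.074)&(q[...,0]<.075)&(abs(q[...,1])<.108)&(q[...,2]<.115)&(q[...,2]>.055)
n,l,st,ce=cv2.connectedComponentsWithStats((m&(im.min(-1)>100)).astype(np.uint8))
for i in range(1,n):
    if st[i,4]>4:print(st[i,4],ce[i].round(0),np.nanmedian(q[l==i],0).round(3),np.nanmin(q[l==i],0).round(3),np.nanmax(q[l==i],0).round(3))
E
```

```text
tcp [ 0.3552 -0.2125  0.1237] yaw -128.71 toolx [ 0.78  -0.625  0.001] F [ 0.2  0.5 -3.7] T [0.17 0.31 0.02]
bx [ 0.78  -0.625  0.001]
contents z: [(-0.062, 0.011), (-0.056, 0.013), (-0.05, -0.013), (-0.044, -0.012), (-0.038, -0.012), (-0.032, -0.011), (-0.026, -0.013), (-0.02, -0.013), (-0.014, -0.013), (-0.008, -0.01), (-0.002, -0.01), (0.004, -0.011), (0.01, -0.012), (0.016, -0.011), (0.022, -0.013), (0.028, -0.012), (0.034, -0.011), (0.04, -0.013), (0.046, -0.012), (0.052, -0.013), (0.058, -0.014)]
[296.3 171.3] 38 [0.6836 0.0579 0.0252] [0.6822 0.0554] [0.017 0.034] 0
132 [386. 166.] [ 0.019 -0.066  0.08 ] [-0.074 -0.108  0.061] [0.073 0.01  0.107]
```

Boat empty, no blanks on the bench or in the lane. Dock it.

arm_command:
  targets:
    - {"x":0.007,"y":0.006,"z":0,"rx":0,"ry":0,"rz":0.03,"claw":255}
    - {"x":0.015,"y":0.012,"z":0,"rx":0,"ry":0,"rz":0.07,"claw":255}
    - {"x":0.022,"y":0.017,"z":0,"rx":0,"ry":0,"rz":0.11,"claw":255}
    - {"x":0.03,"y":0.022,"z":0,"rx":0,"ry":0,"rz":0.15,"claw":255}
    - {"x":0.037,"y":0.028,"z":0,"rx":0,"ry":0,"rz":0.19,"claw":255}
    - {"x":0.045,"y":0.034,"z":0,"rx":0,"ry":0,"rz":0.23,"claw":255}
    - {"x":0.052,"y":0.039,"z":0,"rx":0,"ry":0,"rz":0.27,"claw":255}
    - {"x":0.06,"y":0.045,"z":0,"rx":0,"ry":0,"rz":0.31,"claw":255}
    - {"x":0.067,"y":0.051,"z":0,"rx":0,"ry":0,"rz":0.35,"claw":255}
    - {"x":0.075,"y":0.056,"z":0,"rx":0,"ry":0,"rz":0.39,"claw":255}

```text
t: 63.12
tool_pos: [0.392, -0.183, 0.122]
orientation: [-3.133, -0.172, 0.005]
force: [-0.2, -0.7, -2.4]
opening: 0.0217
gripper_force: 60.0
```

arm_command:
  targets:
    - {"x":0.007,"y":0.006,"z":0,"rx":0,"ry":0,"rz":0.04,"claw":255}
    - {"x":0.015,"y":0.012,"z":0,"rx":0,"ry":0,"rz":0.08,"claw":255}
    - {"x":0.022,"y":0.017,"z":0,"rx":0,"ry":0,"rz":0.12,"claw":255}
    - {"x":0.03,"y":0.022,"z":0,"rx":0,"ry":0,"rz":0.16,"claw":255}
    - {"x":0.037,"y":0.028,"z":0,"rx":0,"ry":0,"rz":0.2,"claw":255}
    - {"x":0.045,"y":0.034,"z":0,"rx":0,"ry":0,"rz":0.24,"claw":255}
    - {"x":0.052,"y":0.039,"z":0,"rx":0,"ry":0,"rz":0.28,"claw":255}
    - {"x":0.06,"y":0.045,"z":0,"rx":0,"ry":0,"rz":0.32,"claw":255}
    - {"x":0.067,"y":0.051,"z":0,"rx":0,"ry":0,"rz":0.36,"claw":255}
    - {"x":0.075,"y":0.056,"z":0,"rx":0,"ry":0,"rz":0.4,"claw":255}

```text
t: 63.95
tool_pos: [0.4295, -0.1551, 0.1219]
orientation: [-2.82, -1.379, 0.006]
force: [0.4, 0.4, -2.7]
opening: 0.0219
gripper_force: 60.0
```

arm_command:
  targets:
    - {"x":0.007,"y":0.006,"z":0,"rx":0,"ry":0,"rz":0.04,"claw":255}
    - {"x":0.015,"y":0.012,"z":0,"rx":0,"ry":0,"rz":0.08,"claw":255}
    - {"x":0.022,"y":0.017,"z":0,"rx":0,"ry":0,"rz":0.12,"claw":255}
    - {"x":0.03,"y":0.022,"z":0,"rx":0,"ry":0,"rz":0.16,"claw":255}
    - {"x":0.037,"y":0.028,"z":0,"rx":0,"ry":0,"rz":0.2,"claw":255}
    - {"x":0.045,"y":0.034,"z":0,"rx":0,"ry":0,"rz":0.24,"claw":255}
    - {"x":0.052,"y":0.039,"z":0,"rx":0,"ry":0,"rz":0.28,"claw":255}
    - {"x":0.06,"y":0.045,"z":0,"rx":0,"ry":0,"rz":0.32,"claw":255}
    - {"x":0.067,"y":0.051,"z":0,"rx":0,"ry":0,"rz":0.345,"claw":255}
    - {"x":0.074,"y":0.056,"z":0,"rx":0,"ry":0,"rz":0.359,"claw":255}

```text
t: 64.78
tool_pos: [0.4666, -0.1271, 0.122]
orientation: [-2.158, -2.281, 0.007]
force: [0.1, -0.2, -2.1]
opening: 0.0218
gripper_force: 60.0
```

arm_command:
  targets:
    - {"x":0,"y":0,"z":0,"rx":0,"ry":0,"rz":0,"claw":255}
    - {"x":0,"y":0,"z":0,"rx":0,"ry":0,"rz":0,"claw":255}

```text
t: 64.95
tool_pos: [0.4665, -0.1273, 0.1223]
orientation: [-2.162, -2.277, 0.006]
force: [0.7, -0.0, -3.3]
opening: 0.0214
gripper_force: 60.0
```

```bash
python3 pan.py | head -14
```

```text
tcp [ 0.4665 -0.1273  0.1223] yaw 2.97 toolx [-0.052  0.999 -0.002] F [ 0.7 -0.  -3.3] T [-0.26  0.06  0.06]
bx [-0.052  0.999 -0.002]
top 576
x-0.070 n16 zmax 0.0089 zmin 0.0012 ymin -0.0035 ymax 0.0037
x-0.056 n49 zmax 0.0194 zmin -0.0158 ymin -0.0139 ymax 0.0185
x-0.042 n66 zmax 0.0186 zmin -0.0170 ymin -0.0145 ymax 0.0178
x-0.028 n58 zmax 0.0201 zmin -0.0163 ymin -0.0131 ymax 0.0168
x-0.014 n63 zmax 0.0188 zmin -0.0172 ymin -0.0139 ymax 0.0182
x-0.000 n65 zmax 0.0195 zmin -0.0177 ymin -0.0149 ymax 0.0177
x0.014 n61 zmax 0.0188 zmin -0.0162 ymin -0.0130 ymax 0.0168
x0.028 n67 zmax 0.0192 zmin -0.0168 ymin -0.0166 ymax 0.0163
x0.042 n73 zmax 0.0196 zmin -0.0168 ymin -0.0175 ymax 0.0177
x0.056 n58 zmax 0.0163 zmin -0.0174 ymin -0.0159 ymax 0.0178
side 395
```

arm_command:
  targets:
    - {"x":0.001,"y":-0.001,"z":-0.03,"rx":0,"ry":0,"rz":0,"claw":255}
    - {"x":0.001,"y":-0.001,"z":-0.07,"rx":0,"ry":0,"rz":0,"claw":255}
    - {"x":0.001,"y":-0.001,"z":-0.11,"rx":0,"ry":0,"rz":0,"claw":255}
    - {"x":0.001,"y":-0.001,"z":-0.135,"rx":0,"ry":0,"rz":0,"claw":255}
    - {"x":0.001,"y":-0.001,"z":-0.15,"rx":0,"ry":0,"rz":0,"claw":255}
    - {"x":0.001,"y":-0.001,"z":-0.163,"rx":0,"ry":0,"rz":0,"claw":255}
    - {"x":0.001,"y":-0.001,"z":-0.174,"rx":0,"ry":0,"rz":0,"claw":255}
    - {"x":0.001,"y":-0.001,"z":-0.183,"rx":0,"ry":0,"rz":0,"claw":255}
    - {"x":0.001,"y":-0.001,"z":-0.19,"rx":0,"ry":0,"rz":0,"claw":255}
    - {"x":0.001,"y":-0.001,"z":-0.192,"rx":0,"ry":0,"rz":0,"claw":255}

```text
t: 65.88
tool_pos: [0.4678, -0.1282, 0.0276]
orientation: [2.162, 2.279, -0.005]
force: [-3.5, 0.8, 8.1]
opening: 0.0217
gripper_force: 60.0
```

arm_command:
  targets:
    - {"x":0,"y":0,"z":0,"rx":0,"ry":0,"rz":0,"claw":255}
    - {"x":0,"y":0,"z":0,"rx":0,"ry":0,"rz":0,"claw":255}

```text
t: 66.05
tool_pos: [0.4677, -0.1281, 0.0279]
orientation: [2.161, 2.279, -0.005]
force: [-2.2, -0.8, 3.7]
opening: 0.0216
gripper_force: 60.0
```

arm_command:
  targets:
    - {"x":0,"y":0,"z":0,"rx":0,"ry":0,"rz":0,"claw":100}
    - {"x":0,"y":0,"z":0,"rx":0,"ry":0,"rz":0,"claw":100}
    - {"x":0,"y":0,"z":0,"rx":0,"ry":0,"rz":0,"claw":100}
    - {"x":0,"y":0,"z":0,"rx":0,"ry":0,"rz":0,"claw":100}
    - {"x":0,"y":0,"z":0,"rx":0,"ry":0,"rz":0,"claw":100}
    - {"x":0,"y":0,"z":0,"rx":0,"ry":0,"rz":0,"claw":100}
    - {"x":0,"y":0,"z":0.05,"rx":0,"ry":0,"rz":0,"claw":100}
    - {"x":0,"y":0,"z":0.12,"rx":0,"ry":0,"rz":0,"claw":100}
    - {"x":0,"y":0,"z":0.2,"rx":0,"ry":0,"rz":0,"claw":100}
    - {"x":0,"y":0,"z":0.28,"rx":0,"ry":0,"rz":0,"claw":100}

```text
t: 66.88
tool_pos: [0.4661, -0.1275, 0.1676]
orientation: [-2.16, -2.278, 0.007]
force: [1.2, -1.3, 0.4]
opening: 0.0567
gripper_force: 0.0
```

arm_command:
  targets:
    - {"x":0,"y":0,"z":0.08,"rx":0,"ry":0,"rz":0,"claw":100}
    - {"x":0,"y":0,"z":0.16,"rx":0,"ry":0,"rz":0,"claw":100}
    - {"x":0,"y":0,"z":0.24,"rx":0,"ry":0,"rz":0.07,"claw":100}
    - {"x":0,"y":0,"z":0.31,"rx":0,"ry":0,"rz":0.13,"claw":100}
    - {"x":0,"y":0,"z":0.31,"rx":0,"ry":0,"rz":0.19,"claw":100}
    - {"x":0,"y":0,"z":0.31,"rx":0,"ry":0,"rz":0.25,"claw":100}
    - {"x":0,"y":0,"z":0.31,"rx":0,"ry":0,"rz":0.31,"claw":100}
    - {"x":0,"y":0,"z":0.31,"rx":0,"ry":0,"rz":0.37,"claw":100}
    - {"x":0,"y":0,"z":0.31,"rx":0,"ry":0,"rz":0.422,"claw":100}
    - {"x":0,"y":0,"z":0.31,"rx":0,"ry":0,"rz":0.422,"claw":100}

```text
t: 67.72
tool_pos: [0.467, -0.1279, 0.3216]
orientation: [1.031, 2.967, -0.006]
force: [0.2, -0.2, 0.1]
opening: 0.0564
gripper_force: 0.0
```

```bash
python3 mp.py
python3 - <<'E'
from h import *
s=robot.read_state();Rt=R.from_rotvec(s["orientation"]).as_matrix();print(s["tool_pos"],np.degrees(np.arctan2(Rt[1,1],Rt[0,1])),s["opening"])
im=np.load("topI.npy");W=np.load("topW.npy");z=W[...,2]
r=np.zeros(z.shape,bool);r[118:245,395:525]=1
k=r&(z>.225)&(z<.27)&(im.max(-1)<90);print("knob",k.sum(),np.nanmedian(W[k],0))
E
```

```text
[ 0.46697035 -0.12787757  0.32160453] [ 0.15113945 -0.1602216   0.10910632]
-0.022   9   7   7   5   8  44  47  51  50  50  49  50  48  46  45  47  52   6   5  24  21   9   8   8   9   7   9   6
-0.018  24  40  44  37  39  40  40  45  57  44  42  42  42  40  42  45  43  41  41  43  43  59  26  44  47  44  48  44
-0.014  41  60  73  74  75  75  76  59  72  74  73  75  73  76  57  78  76  75  73  72  45  44  46  47  49  49  46  50
-0.010  40  59  77  75  75  74  72  75  77  74  73  76  74  74  74  77  75  74  74  72  44  40  47  47  49  49  44  47
-0.006  40  67  77  76  74  74  75  75  76  73  74  75  72  74  73  75  76  74  76  74  45  42  42  45  46  49  43  44
-0.002  51  68  74  74  72  61  73  74  78  75  74  74  71  73  72  77  75  74  74  76  44  44  44  44  45  47  47  45
0.002  62  66  65  58  45  44  42  42  45  74  44  48  41  44  44  46  58  60  74  41  44  44  44  46  45  45  46  46
0.006  60  66  45  43  43  42  44  45  43  44  45  47  44  43  44  45  44  41  43  44  45  44  45  47  43  45  48  48
0.010  41  59  43  41  42  43  42  46  43  44  45  44  44  44  43  46  44  43  43  46  44  41  43  47  43  44  45  45
0.014  40  54  40  43  42  43  42  43  43  44  46  43  42  46  41  45  42  44  43  45  46  41  46  49  46  48  50  46
0.018  41  41  42  42  41  44  41  42  42  41  42  41  39  44  41  44  45  45  44  40  47  44  46  46  46  48  44  48
0.022  21  23  24  22  24  42  45  44  43  46  45  46  48  48  49  45  47  45  42  40  39  41  44  45  46  27  27  47
[ 0.46698594 -0.12786282  0.32159657] 51.29049174920549 0.05654889318478478
knob 51 [ 0.6116839  -0.31464745  0.25957022]
```

The boat is docked level, the lane is empty and the knob is at (0.612, -0.315). Grip the knob and close the shutter.

arm_command:
  targets:
    - {"x":0.294,"y":-0.369,"z":0.02,"rx":0,"ry":0,"rz":0,"claw":100}
    - {"x":0.294,"y":-0.369,"z":0.02,"rx":0,"ry":0,"rz":0,"claw":100}
    - {"x":0.294,"y":-0.369,"z":0.02,"rx":0,"ry":0,"rz":0,"claw":100}
    - {"x":0.294,"y":-0.369,"z":0.02,"rx":0,"ry":0,"rz":0,"claw":100}
    - {"x":0.294,"y":-0.369,"z":0.02,"rx":0,"ry":0,"rz":0,"claw":100}
    - {"x":0.294,"y":-0.369,"z":0.02,"rx":0,"ry":0,"rz":0,"claw":100}
    - {"x":0.294,"y":-0.369,"z":0.02,"rx":0,"ry":0,"rz":0,"claw":100}
    - {"x":0.294,"y":-0.369,"z":0.02,"rx":0,"ry":0,"rz":0,"claw":100}

```text
t: 68.43
tool_pos: [0.6141, -0.3135, 0.3289]
orientation: [-1.045, -2.96, 0.004]
force: [-0.3, 0.7, 0.5]
opening: 0.0567
gripper_force: 0.0
```

arm_command:
  targets:
    - {"x":0,"y":0,"z":0,"rx":0,"ry":0,"rz":0,"claw":100}
    - {"x":0,"y":0,"z":-0.06,"rx":0,"ry":0,"rz":0,"claw":100}
    - {"x":0,"y":0,"z":-0.12,"rx":0,"ry":0,"rz":0,"claw":100}
    - {"x":0,"y":0,"z":-0.17,"rx":0,"ry":0,"rz":0,"claw":100}
    - {"x":0,"y":0,"z":-0.205,"rx":0,"ry":0,"rz":0,"claw":100}
    - {"x":0,"y":0,"z":-0.205,"rx":0,"ry":0,"rz":0,"claw":100}

```text
t: 68.93
tool_pos: [0.6117, -0.3099, 0.225]
orientation: [-1.037, -2.96, 0.004]
force: [0.0, 0.6, -1.1]
opening: 0.0562
gripper_force: 0.0
```

arm_command:
  targets:
    - {"x":0,"y":0,"z":0,"rx":0,"ry":0,"rz":0,"claw":255}
    - {"x":0,"y":0,"z":0,"rx":0,"ry":0,"rz":0,"claw":255}
    - {"x":0,"y":0,"z":0,"rx":0,"ry":0,"rz":0,"claw":255}
    - {"x":0,"y":0,"z":0,"rx":0,"ry":0,"rz":0,"claw":255}
    - {"x":0,"y":0,"z":0,"rx":0,"ry":0,"rz":0,"claw":255}
    - {"x":0,"y":0,"z":0,"rx":0,"ry":0,"rz":0,"claw":255}
    - {"x":0,"y":0,"z":0,"rx":0,"ry":0,"rz":0,"claw":255}
    - {"x":0,"y":0,"z":0,"rx":0,"ry":0,"rz":0,"claw":255}
  squeeze: 20

```text
t: 69.6
tool_pos: [0.6127, -0.3148, 0.2302]
orientation: [1.042, 2.963, -0.012]
force: [-6.6, -6.7, 3.4]
opening: 0.016
gripper_force: 20.0
```

arm_command:
  targets:
    - {"x":-0.01,"y":-0.013,"z":0,"rx":0,"ry":0,"rz":0,"claw":255}
    - {"x":-0.02,"y":-0.025,"z":0,"rx":0,"ry":0,"rz":0,"claw":255}
    - {"x":-0.03,"y":-0.038,"z":0,"rx":0,"ry":0,"rz":0,"claw":255}
    - {"x":-0.04,"y":-0.05,"z":0,"rx":0,"ry":0,"rz":0,"claw":255}
    - {"x":-0.05,"y":-0.063,"z":0,"rx":0,"ry":0,"rz":0,"claw":255}
    - {"x":-0.06,"y":-0.075,"z":0,"rx":0,"ry":0,"rz":0,"claw":255}
    - {"x":-0.07,"y":-0.088,"z":0,"rx":0,"ry":0,"rz":0,"claw":255}
    - {"x":-0.08,"y":-0.1,"z":0,"rx":0,"ry":0,"rz":0,"claw":255}
    - {"x":-0.09,"y":-0.113,"z":0,"rx":0,"ry":0,"rz":0,"claw":255}
    - {"x":-0.1,"y":-0.125,"z":0,"rx":0,"ry":0,"rz":0,"claw":255}

```text
t: 70.43
tool_pos: [0.5636, -0.375, 0.2302]
orientation: [1.038, 2.964, -0.005]
force: [-0.8, 4.8, 6.2]
opening: 0.0154
gripper_force: 20.0
```

arm_command:
  targets:
    - {"x":0,"y":0,"z":0,"rx":0,"ry":0,"rz":0,"claw":255}
    - {"x":0,"y":0,"z":0,"rx":0,"ry":0,"rz":0,"claw":255}

```text
t: 70.6
tool_pos: [0.5629, -0.376, 0.2302]
orientation: [1.04, 2.963, -0.007]
force: [-4.9, 1.0, 7.0]
opening: 0.0156
gripper_force: 20.0
```

arm_command:
  targets:
    - {"x":-0.003,"y":-0.004,"z":0,"rx":0,"ry":0,"rz":0,"claw":255}
    - {"x":-0.005,"y":-0.006,"z":0,"rx":0,"ry":0,"rz":0,"claw":255}
    - {"x":-0.005,"y":-0.006,"z":0,"rx":0,"ry":0,"rz":0,"claw":255}

```text
t: 70.85
tool_pos: [0.561, -0.3782, 0.2301]
orientation: [1.039, 2.963, -0.005]
force: [-2.1, 3.0, 6.9]
opening: 0.0154
gripper_force: 20.0
```

arm_command:
  targets:
    - {"x":-0.003,"y":-0.004,"z":0,"rx":0,"ry":0,"rz":0,"claw":255}
    - {"x":-0.004,"y":-0.005,"z":0,"rx":0,"ry":0,"rz":0,"claw":255}
    - {"x":-0.004,"y":-0.005,"z":0,"rx":0,"ry":0,"rz":0,"claw":255}

```text
t: 71.1
tool_pos: [0.5591, -0.3806, 0.2301]
orientation: [1.038, 2.964, -0.005]
force: [-2.2, 2.7, 6.5]
opening: 0.0156
gripper_force: 20.0
```

arm_command:
  targets:
    - {"x":-0.002,"y":-0.003,"z":0,"rx":0,"ry":0,"rz":0,"claw":255}
    - {"x":-0.003,"y":-0.004,"z":0,"rx":0,"ry":0,"rz":0,"claw":255}
    - {"x":-0.003,"y":-0.004,"z":0,"rx":0,"ry":0,"rz":0,"claw":255}

```text
t: 71.35
tool_pos: [0.5589, -0.3809, 0.2301]
orientation: [1.036, 2.963, -0.001]
force: [2.7, 8.4, 6.4]
opening: 0.0154
gripper_force: 20.0
```

arm_command:
  targets:
    - {"x":-0.002,"y":-0.003,"z":0,"rx":0,"ry":0,"rz":0,"claw":255}
    - {"x":-0.003,"y":-0.004,"z":0,"rx":0,"ry":0,"rz":0,"claw":255}
    - {"x":-0.003,"y":-0.004,"z":0,"rx":0,"ry":0,"rz":0,"claw":255}

```text
t: 71.6
tool_pos: [0.5589, -0.3809, 0.2301]
orientation: [1.032, 2.963, 0.003]
force: [7.7, 15.5, 6.4]
opening: 0.0152
gripper_force: 20.0
```

Stop reached, so the shutter is closed. Relieve the push, release, retreat and verify.

arm_command:
  targets:
    - {"x":0.004,"y":0.006,"z":0,"rx":0,"ry":0,"rz":0,"claw":255}
    - {"x":0.004,"y":0.006,"z":0,"rx":0,"ry":0,"rz":0,"claw":100}
    - {"x":0.004,"y":0.006,"z":0,"rx":0,"ry":0,"rz":0,"claw":100}
    - {"x":0.004,"y":0.006,"z":0,"rx":0,"ry":0,"rz":0,"claw":100}
    - {"x":0.004,"y":0.006,"z":0,"rx":0,"ry":0,"rz":0,"claw":100}
    - {"x":0.004,"y":0.006,"z":0,"rx":0,"ry":0,"rz":0,"claw":100}
    - {"x":0.004,"y":0.006,"z":0.08,"rx":0,"ry":0,"rz":0,"claw":100}
    - {"x":0.004,"y":0.006,"z":0.16,"rx":0,"ry":0,"rz":0,"claw":100}
    - {"x":0.004,"y":0.006,"z":0.22,"rx":0,"ry":0,"rz":0,"claw":100}
    - {"x":-0.06,"y":0.056,"z":0.22,"rx":0,"ry":0,"rz":0,"claw":100}

```text
t: 72.43
tool_pos: [0.5333, -0.3628, 0.3457]
orientation: [1.036, 2.952, -0.013]
force: [0.2, -0.6, 2.0]
opening: 0.0568
gripper_force: 0.0
```

arm_command:
  targets:
    - {"x":-0.06,"y":0.07,"z":0,"rx":0,"ry":0,"rz":0,"claw":100}
    - {"x":-0.12,"y":0.14,"z":0,"rx":0,"ry":0,"rz":0,"claw":100}
    - {"x":-0.15,"y":0.21,"z":0,"rx":0,"ry":0,"rz":0,"claw":100}
    - {"x":-0.18,"y":0.28,"z":0,"rx":0,"ry":0,"rz":0,"claw":100}
    - {"x":-0.18,"y":0.34,"z":0,"rx":0,"ry":0,"rz":0,"claw":100}
    - {"x":-0.18,"y":0.34,"z":0,"rx":0,"ry":0,"rz":0,"claw":100}
    - {"x":-0.18,"y":0.34,"z":0,"rx":0,"ry":0,"rz":0,"claw":100}

```text
t: 73.02
tool_pos: [0.4365, -0.1854, 0.3399]
orientation: [1.034, 2.963, -0.006]
force: [0.6, -0.3, 0.5]
opening: 0.0568
gripper_force: 0.0
```

```bash
python3 bl.py p9
python3 - <<'E'
from h import *
im=np.load("topI.npy");W=np.load("topW.npy");z=W[...,2]
r=np.zeros(z.shape,bool);r[118:245,395:525]=1
k=r&(z>.225)&(z<.27)&(im.max(-1)<90);print("knob",k.sum(),np.nanmedian(W[k],0))
print(robot.read_state()["tool_pos"],robot.read_state()["force"])
im0=cv2.imread("pics/top0.png")[...,::-1].astype(int);d=(abs(im.astype(int)-im0).max(-1)>60).astype(np.uint8)
n,l,st,c=cv2.connectedComponentsWithStats(d)
print([(c[i].round().tolist(),int(st[i,4])) for i in range(1,n) if st[i,4]>15])
E
```

```text
[296.3 171.3] 38 [0.6839 0.0581 0.0245] [0.6821 0.0553] [0.033 0.017] 89
knob 47 [ 0.56056443 -0.37900945  0.25863621]
[ 0.43659223 -0.18634614  0.33955049] [-0.29319141 -0.03444142  0.36776827]
[([242.0, 195.0], 83), ([284.0, 198.0], 80), ([332.0, 199.0], 83), ([457.0, 200.0], 60), ([464.0, 205.0], 51), ([422.0, 299.0], 9133), ([265.0, 248.0], 79), ([250.0, 250.0], 72), ([451.0, 343.0], 154), ([73.0, 350.0], 6301), ([32.0, 364.0], 47), ([337.0, 355.0], 162), ([293.0, 375.0], 574), ([329.0, 369.0], 111), ([341.0, 370.0], 26), ([23.0, 386.0], 574), ([259.0, 388.0], 427), ([329.0, 382.0], 46), ([343.0, 392.0], 476)]
```

```bash
python3 -c "
from plant import robot
print(robot.close_job())"
```

```text
the job is handed in; nothing more can be done
None
```

I handed the job in at about 73 s: all five blanks present were tipped onto the hearth in two loads (four, then one), the empty boat is back in its dock, the shutter is closed to its stop, and the dish, beaker, bottle and tape stand where they were; no verdict was returned.

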